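# Put the ring-forming bench away

### The arm

A 6-joint arm with a two-finger parallel gripper is mounted at the origin on a cart in front of the work surface, level with it; the furniture and walls round the work are solid. World frame = base frame: x ahead of the robot, y to its left, z up, the work surface at z = 0. Lengths are in m, angles in degrees, forces in N, time in s.
With the tool pointing down it reaches from about 0.375 to 0.9 m from the base axis. Payload 3.1 kg.
Tool frame: the origin (TCP) lies midway between the tips of the shut fingers; the grasp point (between the pads) lies 19 mm behind it; z points along the fingers, y is the direction in which the jaws open and shut (so a half turn about z gives the same grasp; the last joint's range is limited). The gripper opens to 87 mm and grips with 3 to 60 N. Pads are 19 mm wide; open, the fingers measure 117 mm over their backs; the gripper's body (75 mm by 190 mm) begins 51 mm behind the grasp point.
Start: joints at [53.772, 30.224, 82.088, -0, 67.689, -10.227], TCP at [0.274, 0.562, 0.196] pointing down, gripper open.
Joint ranges: [-176.69, 176.69], [-43.24, 126.21], [12.49, 139.97], [-82, 262], [0, 151.66], [-163.58, 163.58]. Speed limits (degrees/s): [159.86, 159.86, 180, 180, 180, 180].

### API

Orientations are given as a 3x3 rotation matrix whose columns are the frame's x, y, z axes.
In Python, from rig import status, vision, bot, models gives the robot as it stands.
- The arm moves only by the tool send_rows, never from a script. Its argument "moves" is a list of rows, each a list of 7 numbers: the shift along the tool's x, y, z in units of 25 mm (1.0 is 25 mm), then the turn, a rotation vector about the tool's x, y, z in units of 10 degrees (1.0 is 10 degrees), then the closure, from -1 (fully open) to 1 (shut), so that 0 is half open. In form: [[dx, dy, dz, rx, ry, rz, hand], ...]. A call has 1 to 12 rows; each row shifts and turns the commanded pose from where the row before left it, along the tool's axes as they then stand; what a row does not reach is not made up. A row lasts 1/8 s, in which the tool goes at most 62.5 mm and 10.7 degrees, less where a joint would pass 70% of its speed; a pose out of reach is approached as far as the arm can. A call is refused whole if a number of a shift passes 1 or a number of a turn 1, either way. A call with a gripper value outside its range is refused whole. The fingers move at their own pace and stop on an object; the grip force is fixed at half the most. Time passes only in rows, so rows that do not move let the fingers close. It gives the time, the measured TCP pose, the force and the opening at its end, in the units of the state.
- status.read_state(): the state, without advancing time (a new reading comes with each control period).
- vision.capture(name): name is "side" or "top"; returns a dict with "img" (384x512x3 uint8, red, green, blue), "depth" (384x512 float32, m along the optical axis (not along the pixel's ray), 0 where there is no reading), "fx", "fy", "cx", "cy" (pixels), "pose" (4x4, takes a point from camera to world coordinates). Camera axes: x right, y up, looking along -z (the intrinsics and any distortion apply to the point x, -y, -z); pixel columns grow to the right and rows downward; lengths in m; the calibration is good to about 2 mm. A picture is of the moment at which its call begins.
- bot.hand_in(): hands the job in, once; it reports no verdict.
Trained networks look in the newest picture that a camera, given by its name, has taken for a name from the list of things; names that differ only in an ending like _2 or _b are one class to them, and where a whole thing is asked for, a point or a joint stands for the part that bears it (a point fixed in the world has none). Each returns a list of dicts, best first, with "confidence" (0 to 1); they miss things now and then, are a little off and sometimes report something else, mostly with a low value. They report only what shows in the picture. A call takes as long as a camera call. They do not tell look-alikes from the thing itself.
- models.masks_of(camera, name): "mask" (384x512 bool, what is visible of it) and "extent" ([left, top, right, bottom] in pixels, round what is visible of it).
- models.landmark_of(camera, name): "point" ([column, row] in pixels: a listed point, or the origin of a listed thing).
The state is a dict: "time_s": time; "joint_positions": joint angles; "qvel": joint speeds; "tau": joint torques, N m; "position": TCP position; "tcp_rot": TCP orientation; "force": force on the tool from outside, world axes, zero at the start; "moment": the same for the moment, N m; "opening": opening from 0.0 (shut) to 1.0 (fully open).
Only numpy, scipy, OpenCV 4.12 (cv2) and the standard library are available. Lean on these libraries where they do the work, as an engineer would, in place of code of your own. Each camera call takes 0.05 s, during which the arm holds its last target.

### The job

Put the jeweller's bench away: lift every mandrel off the sloping rest and stand it upright in the rack, its taper fully home in a cup that fits it (thick, wooden-handled ones in the black cups, the thin, orange-handled one in the orange cup), and sort the loose containers, amber jars into the wooden bin and glue bottles into the blue bin. Not everything is out every time; leave the steel block and the blue polishing block where they are.

Things in the scene. Friction and masses are not known exactly. Their poses are not given: they have to be found in the camera images.
- mandrel_a_grip (a point): thick mandrel: steel taper 65 mm long, 18 mm across at the tip, 36 at the handle, then a straight round pale wooden handle 75 mm long, 30 across; 0.22 kg, mostly steel. Point: on its axis, mid-handle, 105 mm from the tip; z axis from tip to handle (x, y mean nothing). May be absent.
- mandrel_a_tip (a point): thick mandrel A: centre of the tip's end face, on the axis, 105 mm from the grip point; z axis from tip to handle
- mandrel_c_grip (a point): second thick mandrel, identical: mandrel: steel taper 65 mm long, 18 mm across at the tip, 36 at the handle, then a straight round pale wooden handle 75 mm long, 30 across; 0.22 kg, mostly steel. Point: on its axis, mid-handle, 105 mm from the tip; z axis from tip to handle (x, y mean nothing). May be absent.
- mandrel_c_tip (a point): thick mandrel C: centre of the tip's end face, on the axis, 105 mm from the grip point; z axis from tip to handle
- mandrel_b_grip (a point): thin mandrel: steel taper 65 mm long, 10 mm across at the tip, 28 at the handle, then a straight round orange plastic handle 75 mm long, 24 across; 0.13 kg, mostly steel. Point: on its axis, mid-handle, 105 mm from the tip; z axis from tip to handle (x, y mean nothing). May be absent.
- mandrel_b_tip (a point): thin mandrel B: centre of the tip's end face, on the axis, 105 mm from the grip point; z axis from tip to handle
- cup_a (a point): large black taper cup of the rack, fits the thick mandrel. Point: centre of its mouth, 75 mm above the table. With the mandrel fully seated its tip lies about 55 mm below this point, its grip point 50 mm above, and 10 mm of taper still show. Cups stand in a row along the rack's y, 75 mm apart, the small one in the middle
- cup_b (a point): small orange taper cup of the rack, fits the thin mandrel. Point: centre of its mouth, 75 mm above the table. With the mandrel fully seated its tip lies about 55 mm below this point, its grip point 50 mm above, and 10 mm of taper still show. Cups stand in a row along the rack's y, 75 mm apart, the small one in the middle
- cup_c (a point): large black taper cup of the rack, fits the thick mandrel. Point: centre of its mouth, 75 mm above the table. With the mandrel fully seated its tip lies about 55 mm below this point, its grip point 50 mm above, and 10 mm of taper still show. Cups stand in a row along the rack's y, 75 mm apart, the small one in the middle
- rack: fixed rack holding the three taper cups: grey base 70x230 mm, metal deck 64x230 mm with its top 73 mm above the table, cups through it; origin under its centre, y along the row
- rest: fixed wooden sloping rest, 206 mm along y, 105 deep, three lanes 75 mm apart in y; origin under its centre. Each mandrel starts in a lane, axis at 45 degrees, tip down on a ledge at the rest's +x side, handle up towards -x (the robot), the upper 70 mm of the handle free beyond the board; board up to 90 mm, handle ends up to 145 mm high
- jar_tall_mid (a point): tall amber jar with white cap, 42 mm across, 72 mm tall, 30 g; the point is at its centre, half-way up; z axis from base to cap. Not always there.
- jar_short_mid (a point): short amber jar with white cap, 42 mm across, 58 mm tall, 30 g; the point is at its centre, half-way up; z axis from base to cap. Not always there.
- glue_one_mid (a point): black squeeze bottle with tall blue cap, 88 mm tall; its straight lower body is 22 mm thick (its x) by 30 mm wide (its y) by 48 mm tall, the cap 15 mm across; 45 g; the point is at half height, 44 mm over its base; z axis from base to cap. Not always there.
- glue_two_mid (a point): second one, the same: black squeeze bottle with tall blue cap, 88 mm tall; its straight lower body is 22 mm thick (its x) by 30 mm wide (its y) by 48 mm tall, the cap 15 mm across; 45 g; the point is at half height, 44 mm over its base; z axis from base to cap. Not always there.
- jar_bin_in (a point): shallow open pale wooden bin, 120x120 mm outside, wall 5 mm, 30 mm high, floor 5 mm, fixed; this point is the centre of its inner floor, x and y along its sides. The two bins change places from start to start. For amber jars. A fixed grey file sorter with tools in it, 210 mm high, stands on the desk left of the bins and behind the loose containers: pass in front of it or over it.
- glue_bin_in (a point): shallow open blue painted bin, 120x120 mm outside, wall 5 mm, 30 mm high, floor 5 mm, fixed; this point is the centre of its inner floor, x and y along its sides. The two bins change places from start to start. For glue bottles.
- bench_block: steel bench block, 62x62x20 mm, bystander behind the bins; origin under its centre
- blue_block: blue polishing block, 35x45x22 mm, on the desk at the left; bystander; origin under its middle
Things that resemble listed ones, but are neither listed nor needed, are in the scene too. What is shaped like the part that bears jar_tall_mid but green is not meant.

How it is judged (in metres and radians):
At the end, for the whole second after the job is handed in: Each mandrel present stands upright (0.1 rad) in a cup of its own size, tip within 6 mm of the cup's axis and 47 to 63 mm below its mouth; each jar present rests inside the wooden bin, each glue bottle in the blue bin (centre between the walls, at most 58 mm over the inner floor) (((horizontal distance between mandrel_a_tip and cup_a below 0.006 m and z of mandrel_a_tip in the frame of cup_a between -0.063 and -0.047 m) or (horizontal distance between mandrel_a_tip and cup_c below 0.006 m and z of mandrel_a_tip in the frame of cup_c between -0.063 and -0.047 m)) and angle between each of mandrel_a_grip, mandrel_c_grip, mandrel_b_grip's own z axis and vertical below 0.1 rad and ((horizontal distance between mandrel_c_tip and cup_a below 0.006 m and z of mandrel_c_tip in the frame of cup_a between -0.063 and -0.047 m) or (horizontal distance between mandrel_c_tip and cup_c below 0.006 m and z of mandrel_c_tip in the frame of cup_c between -0.063 and -0.047 m)) and (horizontal distance between mandrel_b_tip and cup_b below 0.006 m and z of mandrel_b_tip in the frame of cup_b between -0.063 and -0.047 m) and x of jar_tall_mid in the frame of jar_bin_in between -0.055 and 0.055 m and y of jar_tall_mid in the frame of jar_bin_in between -0.055 and 0.055 m and z of jar_tall_mid in the frame of jar_bin_in between 0 and 0.058 m and x of jar_short_mid in the frame of jar_bin_in between -0.055 and 0.055 m and y of jar_short_mid in the frame of jar_bin_in between -0.055 and 0.055 m and z of jar_short_mid in the frame of jar_bin_in between 0 and 0.058 m and x of glue_one_mid in the frame of glue_bin_in between -0.055 and 0.055 m and y of glue_one_mid in the frame of glue_bin_in between -0.055 and 0.055 m and z of glue_one_mid in the frame of glue_bin_in between 0 and 0.058 m and x of glue_two_mid in the frame of glue_bin_in between -0.055 and 0.055 m and y of glue_two_mid in the frame of glue_bin_in between -0.055 and 0.055 m and z of glue_two_mid in the frame of glue_bin_in between 0 and 0.058 m); the robot touches nothing.
It fails at once if the steel block is moved more than 3 cm (distance of bench_block from where it was at the start of the episode above 0.03 m).
It fails at once if the blue polishing block is moved more than 3 cm (distance of blue_block from where it was at the start of the episode above 0.03 m).
Of mandrel_a, mandrel_b, mandrel_c only 2 to 3 are there at a start; the rules pass over those that are not, and their reading is None.
Of jar_tall, jar_short, glue_one, glue_two only 3 to 4 are there at a start; the rules pass over those that are not, and their reading is None.
At some moment in a run one of jar_short, glue_one, glue_two may be knocked a few centimetres aside while the robot is not near it.
It also fails if it takes over 210 s, if anything falls off the work surface, if the arm or the gripper's body presses on something with over 40 N, if the wrist force passes 120 N, or if a joint passes its speed limit or range.

## Working session

There is one attempt and no reset: what is moved stays moved. The work goes in short steps, Python scripts to look and compute and a tool call to move; the robot and the scene stay as the last step left them, time stands still between calls to the robot, and variables do not carry over. Pictures are saved under pics/ and viewed, and the job is handed in when it is done.

Besides the shell and the picture viewer there is one more tool, called as name(argument=value, ...), one argument or row to a line, values as JSON. send_rows: Moves the arm, as the interface text tells. Its arguments: {"type":"object","properties":{"moves":{"type":"array"}},"required":["moves"]}

```bash
ls; mkdir -p pics; python3 - <<'E'
from rig import status,vision,bot,models
import cv2
s=status.read_state()
for k,v in s.items(): print(k,v)
for n in("side","top"):
    c=vision.capture(n)
    print(n,c["fx"],c["fy"],c["cx"],c["cy"],c["pose"], [k for k in c])
    cv2.imwrite(f"pics/{n}0.png",cv2.resize(c["img"][:,:,::-1],(800,600),interpolation=cv2.INTER_CUBIC))
E
```

```text
pics
time_s 0.0
joint_positions [ 5.37731211e+01  3.02816914e+01  8.21545042e+01 -1.00900364e-03
  6.76865138e+01 -1.02292062e+01]
qvel [ 0.10693839  0.00280835  0.12348553  0.02596715 -0.05761402  0.0621795 ]
tau [ 2.18459070e-03 -4.40043032e+01 -1.76595122e+01  6.34928816e-02
  5.80347993e-02 -1.61992707e-04]
position [0.27349973 0.56113554 0.19505289]
tcp_rot [[-8.98814562e-01  4.38327290e-01 -1.25255772e-03]
 [ 4.38328928e-01  8.98812957e-01 -1.73728678e-03]
 [ 3.64314896e-04 -2.11053094e-03 -9.99997706e-01]]
force [ 0.44088741  0.82761321 -0.45924425]
moment [0.00556348 0.03660431 0.00663253]
opening 1.0017626581094976
side 395.4299708128918 395.4299708128918 258.8345809968488 185.16455506252657 [[-9.73824281e-01  8.39759222e-02 -2.11221008e-01  3.20277779e-01]
 [-2.27300590e-01 -3.56324876e-01  9.06293013e-01  1.22353006e+00]
 [ 8.43492070e-04  9.30580801e-01  3.66085593e-01  5.65953537e-01]
 [ 0.00000000e+00  0.00000000e+00  0.00000000e+00  1.00000000e+00]] ['img', 'depth', 'fx', 'fy', 'cx', 'cy', 'pose']
top 347.57343257939164 347.57343257939164 253.83608805602805 186.45733038627932 [[ 0.01259035  0.99623151 -0.08581532  0.48080717]
 [-0.99987242  0.01169961 -0.01087484  0.08501283]
 [-0.00982985  0.08594129  0.99625171  1.06427983]
 [ 0.          0.          0.          1.        ]] ['img', 'depth', 'fx', 'fy', 'cx', 'cy', 'pose']
```

View pics/side0.png

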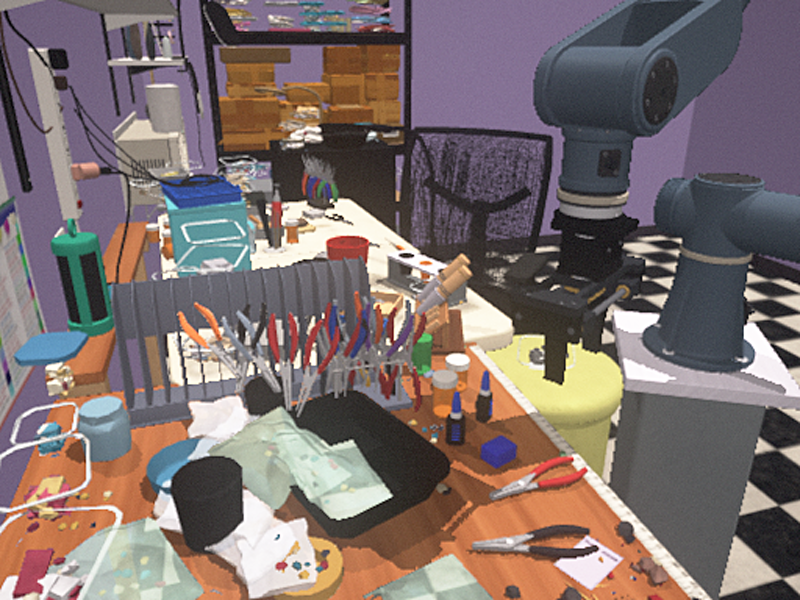

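View pics/top0.png

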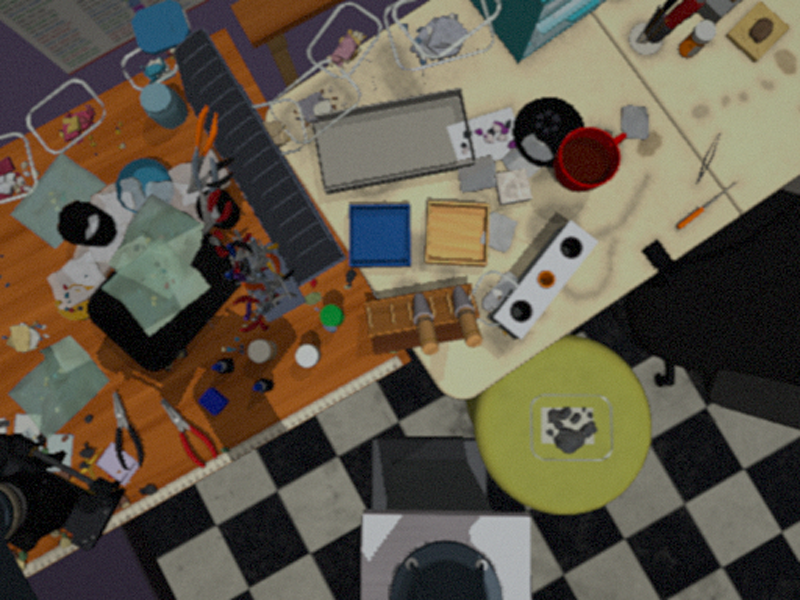

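The top view shows the rest with two thick mandrels (top px 425,320 and 465,315), the rack (545,280), the blue bin (380,235) and the wooden bin (457,232). It also shows two white-capped jars (260,350 and 307,355), two blue-capped glue bottles (222,366 and 262,386) and the green look-alike (331,317). Next I'll measure them.

```bash
cat > h.py <<'E'
import numpy as np, cv2
from rig import status,vision,bot,models
def proj(c,p):
    p=np.atleast_2d(p); P=c["pose"]; q=(p-P[:3,3])@P[:3,:3]
    return np.c_[c["cx"]+c["fx"]*q[:,0]/-q[:,2], c["cy"]-c["fy"]*q[:,1]/-q[:,2]]
def cloud(c):
    v,u=np.mgrid[:384,:512]; d=c["depth"]
    X=np.stack([(u-c["cx"])/c["fx"]*d,-(v-c["cy"])/c["fy"]*d,-d],-1)
    W=X@c["pose"][:3,:3].T+c["pose"][:3,3]; W[d<=0]=np.nan
    return W
def ray(c,uv):
    d=np.array([(uv[0]-c["cx"])/c["fx"],-(uv[1]-c["cy"])/c["fy"],-1.]); d=c["pose"][:3,:3]@d
    return c["pose"][:3,3],d/np.linalg.norm(d)
def atz(c,uv,z):
    o,d=ray(c,uv); return o+d*(z-o[2])/d[2]
def tri(c1,u1,c2,u2):
    o1,d1=ray(c1,u1);o2,d2=ray(c2,u2)
    A=np.c_[d1,-d2]; t=np.linalg.lstsq(A,o2-o1,rcond=None)[0]
    a=o1+d1*t[0];b=o2+d2*t[1]; return (a+b)/2,np.linalg.norm(a-b)
E
python3 - <<'E'
from h import *
np.set_printoptions(precision=4,suppress=True)
C={n:vision.capture(n) for n in("side","top")}
W={n:cloud(C[n]) for n in C}
for name in ["mandrel_a_grip","mandrel_a_tip","mandrel_b_grip","cup_a","cup_b","rack","rest","jar_tall_mid","jar_short_mid","glue_one_mid","jar_bin_in","glue_bin_in","bench_block","blue_block"]:
    for cam in C:
        for r in models.landmark_of(cam,name)[:4]:
            if r["confidence"]<.2: continue
            p=r["point"]; u,v=int(round(p[0])),int(round(p[1]))
            print(name,cam,round(r["confidence"],2),np.round(p,1),W[cam][min(v,383),min(u,511)])
E
```

```text
mandrel_a_grip side 0.94 [288.6 179.8] [0.4942 0.0541 0.1201]
mandrel_a_grip side 0.24 [290.3 267.8] [0.4288 0.4346 0.045 ]
mandrel_a_grip top 0.55 [272.7 213.2] [0.4905 0.0432 0.136 ]
mandrel_a_tip side 0.54 [269.2 199.3] [0.5562 0.0655 0.0529]
mandrel_a_tip top 0.94 [267.7 187.6] [0.5636 0.0548 0.0562]
mandrel_a_tip top 0.69 [274.4 201.8] [0.5214 0.039  0.0981]
mandrel_b_grip side 0.66 [287.6 169.9] [ 0.5093 -0.018   0.1281]
mandrel_b_grip side 0.29 [305.9 250.4] [ 0.4093  0.2651 -0.0021]
mandrel_b_grip top 0.3 [326.5 121.5] [ 0.7713 -0.1218  0.0198]
cup_a side 0.98 [285.  172.9] [ 0.5195 -0.02    0.1159]
cup_a side 0.68 [260.1 166.2] [ 0.6446 -0.1874  0.076 ]
cup_a top 0.97 [365.3 158. ] [ 0.657  -0.2315  0.0443]
cup_a top 0.68 [296.6 210.4] [ 0.4993 -0.0209  0.1327]
cup_a top 0.59 [332.4 196.6] [ 0.5413 -0.1367  0.0287]
cup_b side 0.98 [285.  172.9] [ 0.5195 -0.02    0.1159]
cup_b side 0.68 [260.1 166.2] [ 0.6446 -0.1874  0.076 ]
cup_b top 0.97 [365.3 158. ] [ 0.657  -0.2315  0.0443]
cup_b top 0.68 [296.6 210.4] [ 0.4993 -0.0209  0.1327]
cup_b top 0.59 [332.4 196.6] [ 0.5413 -0.1
[... 584 characters left out ...]
rt_mid top 0.58 [200.9 227.3] [0.4485 0.2467 0.0581]
glue_one_mid side 0.79 [309.6 252.1] [0.3905 0.3585 0.0489]
glue_one_mid side 0.55 [235.2 198.4] [0.5812 0.363  0.1789]
glue_one_mid top 0.5 [164.7 249.9] [0.3811 0.3497 0.0532]
jar_bin_in side 0.58 [308.6 249.8] [0.3933 0.357  0.0534]
jar_bin_in top 0.68 [290.5 151.7] [ 0.6802 -0.0137  0.0034]
glue_bin_in top 0.67 [243.6 152.4] [0.678  0.1282 0.0072]
bench_block top 0.77 [324.7 123.2] [ 0.7663 -0.1175  0.0265]
bench_block top 0.34 [332.9 199. ] [ 0.5352 -0.1392  0.0307]
blue_block side 0.9 [318.4 290.4] [0.3588 0.47   0.0201]
blue_block side 0.31 [234.7 198.3] [0.5812 0.363  0.1789]
blue_block top 0.76 [139.3 257.7] [0.3533 0.4352 0.0196]
```

```bash
python3 - <<'E'
from h import *
np.set_printoptions(precision=4,suppress=True)
C={n:vision.capture(n) for n in("side","top")}
W={n:cloud(C[n]) for n in C}
np.savez("s0.npz",**{n+"_"+k:C[n][k] for n in C for k in C[n]})
for name in ["mandrel_a_grip","mandrel_b_grip","rack","rest","jar_tall_mid","jar_short_mid","glue_one_mid","jar_bin_in","glue_bin_in","bench_block","blue_block"]:
    for cam in C:
        for r in models.masks_of(cam,name)[:4]:
            if r["confidence"]<.2: continue
            m=r["mask"]; w=W[cam][m]; w=w[~np.isnan(w[:,0])]
            print(name,cam,round(r["confidence"],2),r["extent"],m.sum(), np.percentile(w,[5,50,95],axis=0).ravel() if len(w) else None)
for cam,(x,y,w,h) in {"top":(110,130,280,130),"side":(250,140,110,160)}.items():
    im=C[cam]["img"][y:y+h,x:x+w,::-1]; s=800/w if cam=="top" else 5; s=min(s,600/h)
    cv2.imwrite(f"pics/{cam}1.png",cv2.resize(im,None,fx=s,fy=s,interpolation=cv2.INTER_CUBIC))
E
```

```text
mandrel_a_grip side 0.54 [263.8, 174.6, 298.5, 200.2] 332 [0.4696 0.0501 0.0574 0.5098 0.0591 0.0998 0.554  0.0674 0.1411]
mandrel_a_grip top 0.76 [262.6, 188.5, 284.3, 226.2] 412 [0.4615 0.0294 0.0569 0.5015 0.047  0.1153 0.5541 0.0612 0.1481]
mandrel_a_grip top 0.57 [239.5, 181.5, 305.6, 227.5] 1663 [ 0.467  -0.0203  0.0091  0.5172  0.0798  0.0446  0.5681  0.1426  0.0721]
rack side 0.84 [249.7, 162.6, 296.4, 197.9] 762 [ 0.5003 -0.2425  0.0066  0.6299 -0.1887  0.041   0.6953 -0.0957  0.0758]
rack side 0.65 [274.4, 239.1, 292.1, 270.1] 415 [0.4408 0.3407 0.0052 0.457  0.3643 0.0488 0.4738 0.3696 0.0702]
rack top 0.62 [310.6, 139.6, 385.6, 216.3] 2149 [ 0.5049 -0.245   0.0095  0.5935 -0.1725  0.0736  0.6807 -0.0989  0.0773]
rest side 0.71 [247.7, 164.7, 301.0, 195.5] 795 [ 0.494  -0.2415  0.0071  0.6241 -0.1856  0.0436  0.6937 -0.0857  0.0761]
rest side 0.7 [266.5, 193.3, 294.7, 227.9] 734 [ 0.4675 -0.0193  0.0078  0.5015  0.1063  0.0129  0.5619  0.1516  0.0716]
rest top 0.55 [239.4, 181.1, 307.2, 225.1] 1625 [ 0.4666 -0.0197  0.0088  0.5165  0.0805  0.0445  0.5656  0.1416  0.0724]
r
[... 1627 characters left out ...]
, 226.9] 427 [0.4615 0.0315 0.0495 0.5068 0.0481 0.1118 0.5573 0.0637 0.1481]
glue_bin_in top 0.66 [224.6, 129.2, 262.2, 172.6] 1575 [0.6228 0.0787 0.0029 0.6815 0.1324 0.0066 0.7353 0.1869 0.0313]
glue_bin_in top 0.41 [269.2, 129.1, 310.5, 169.5] 1668 [ 0.6275 -0.0733  0.0028  0.6885 -0.0194  0.0068  0.7422  0.0371  0.0314]
bench_block top 0.65 [315.9, 109.7, 340.2, 130.0] 442 [ 0.7515 -0.1551  0.0127  0.7802 -0.1249  0.0211  0.8088 -0.0976  0.024 ]
blue_block side 0.84 [306.1, 279.0, 332.5, 304.7] 339 [0.3384 0.4359 0.0004 0.3588 0.4593 0.0181 0.38   0.4743 0.0211]
blue_block top 0.69 [128.8, 249.7, 146.7, 264.7] 245 [ 0.3351  0.424  -0.0031  0.3564  0.4435  0.018   0.3775  0.4658  0.0217]
```

View pics/top1.png

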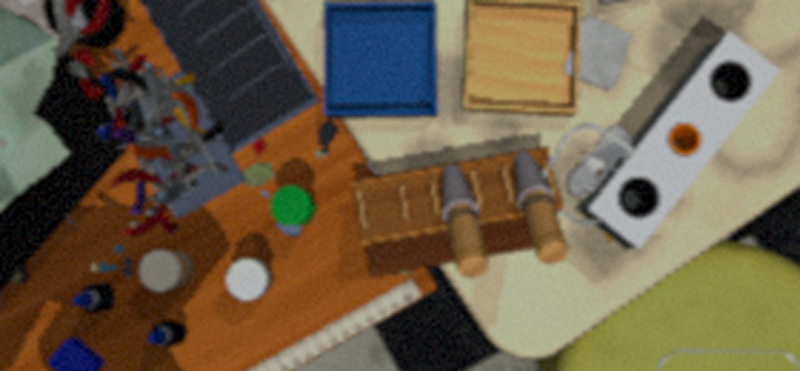

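View pics/side1.png

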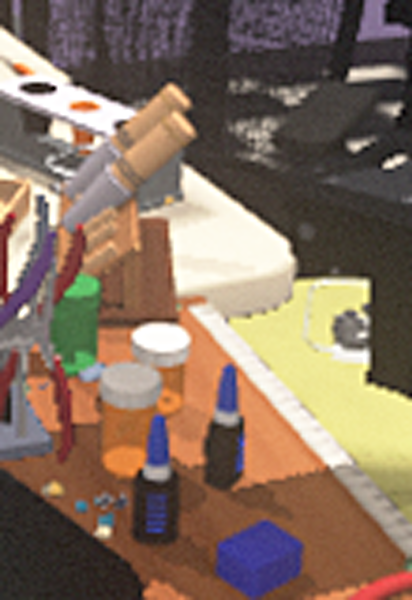

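```bash
cat > m.py <<'E'
from h import *
np.set_printoptions(precision=4,suppress=True)
def load(f):
    d=np.load(f); return {n:{k[len(n)+1:]:d[k] for k in d.files if k.startswith(n+"_")} for n in("side","top")}
def bothcloud(C):
    out=[]
    for n in C: 
        W=cloud(C[n]); out.append(np.c_[W.reshape(-1,3),C[n]["img"].reshape(-1,3),np.full(384*512,n=="top")])
    a=np.vstack(out); return a[~np.isnan(a[:,0])]
def box(a,lo,hi): return a[np.all((a[:,:3]>lo)&(a[:,:3]<hi),axis=1)]
def circ(xy):
    from scipy.optimize import least_squares
    f=lambda p:np.hypot(xy[:,0]-p[0],xy[:,1]-p[1])-p[2]
    r=least_squares(f,[*xy.mean(0),.02],loss="soft_l1",f_scale=.002); return r.x
E
python3 - <<'E'
from m import *
C=load("s0.npz"); A=bothcloud(C)
for nm,c,h in [("tall",(.457,.345),.072),("short",(.448,.262),.058),("green",(.523,.218),.072)]:
    b=box(A,(c[0]-.03,c[1]-.03,h-.006),(c[0]+.03,c[1]+.03,h+.006))
    for v in(0,1):
        t=b[b[:,6]==v]; 
        if len(t)>5: print(nm,"top" if v else "side",len(t),"med z",np.median(t[:,2]),"rect",cv2.minAreaRect(t[:,:2].astype(np.float32)),"mean",t[:,:2].mean(0))
    b=box(A,(c[0]-.03,c[1]-.03,.01),(c[0]+.03,c[1]+.03,h-.008)); s=b[b[:,6]==0]
    print("  circle side body",circ(s[:,:2]) if len(s)>10 else None)
# glues
b=box(A,(.33,.30,.03),(.44,.44,.1)); 
for v in(0,1):
    t=b[b[:,6]==v]; im=t
    from scipy.cluster.vq import kmeans2
    import scipy.cluster.hierarchy as hc
    l=hc.fcluster(hc.linkage(t[:,:2],"single"),.008,"distance")
    for k in set(l):
        q=t[l==k]
        if len(q)>8: print("view",v,len(q),"z",q[:,2].min(),q[:,2].max(),"hi mean",q[q[:,2]>.055][:,:2].mean(0),"lo",q[q[:,2]<.05][:,:2].mean(0), np.ptp(q[:,:2],axis=0))
# deck
b=box(A,(.46,-.28,.066),(.73,-.05,.08)); b=b[b[:,6]==1]
r=cv2.minAreaRect(b[:,:2].astype(np.float32)); print("deck",len(b),np.median(b[:,2]),r)
E
```

```text
tall side 113 med z 0.06912745353392236 rect ((0.456300288438797, 0.3510304391384125), (0.038938622921705246, 0.03954257071018219), 61.269569396972656) mean [0.4571 0.3523]
tall top 147 med z 0.06886690279277718 rect ((0.4545610547065735, 0.34714195132255554), (0.03705354407429695, 0.03791476786136627), 0.9510717988014221) mean [0.4549 0.3474]
  circle side body [0.4579 0.3494 0.0187]
short side 102 med z 0.05608608306747742 rect ((0.4487677216529846, 0.2664763927459717), (0.04158906638622284, 0.03655503690242767), 29.94253921508789) mean [0.4493 0.2685]
short top 158 med z 0.05602076600800432 rect ((0.44762980937957764, 0.2625046670436859), (0.03717117756605148, 0.03873711824417114), 46.917545318603516) mean [0.4472 0.2624]
  circle side body [0.4511 0.2632 0.0204]
green side 46 med z 0.069150645988684 rect ((0.5145595073699951, 0.2223016917705536), (0.04320046305656433, 0.020938895642757416), 83.66941833496094) mean [0.5165 0.2256]
green top 154 med z 0.06899371941982535 rect ((0.5218376517295837, 0.2182021141052246), (0.038812488317489624, 0.03866855427622795), 45.73442840576172) 
[... 170 characters left out ...]
0195]
view 0 146 z 0.030271027967974096 0.08623417136199146 hi mean [0.3917 0.3546] lo [0.3908 0.359 ] [0.0224 0.0222]
view 0 14 z 0.042668903863665064 0.06895293060467772 hi mean [0.4385 0.3532] lo [0.4396 0.3501] [0.0025 0.0144]
view 1 81 z 0.030243878548219083 0.08715856851546311 hi mean [0.4254 0.4212] lo [0.4258 0.4198] [0.0264 0.0211]
view 1 17 z 0.03438817449453402 0.07256045608982387 hi mean [0.4379 0.3464] lo [0.4378 0.3389] [0.0033 0.0234]
view 1 74 z 0.031299190843447455 0.08707186561676816 hi mean [0.3905 0.3463] lo [0.3912 0.3445] [0.0238 0.028 ]
deck 1607 0.07452632514938473 ((0.585330069065094, -0.16737715899944305), (0.0895644873380661, 0.2562573552131653), 44.96376419067383)
```

```bash
cat > fit.py <<'E'
from m import *
from scipy.optimize import least_squares
def gluefit(A,c):
    b=box(A,(c[0]-.024,c[1]-.024,.012),(c[0]+.024,c[1]+.024,.045)); dark=b[:,3:6].max(1)<120; bb=b[dark]
    cap=box(A,(c[0]-.024,c[1]-.024,.062),(c[0]+.024,c[1]+.024,.092))
    def f(p):
        q=bb[:,:2]-p[:2]; cc,ss=np.cos(p[2]),np.sin(p[2]); q=np.c_[q@[cc,ss],q@[-ss,cc]]
        d=np.abs(q)-[.011,.015]; s=np.hypot(*np.maximum(d,0).T)+np.minimum(d.max(1),0)
        return s
    best=None
    for y in np.radians([0,30,60,90,120,150]):
        r=least_squares(f,[c[0],c[1],y],loss="soft_l1",f_scale=.002)
        if best is None or r.cost<best.cost: best=r
    k=circ(cap[:,:2]) if len(cap)>8 else None
    return best.x[:2],np.degrees(best.x[2])%180,best.cost,len(bb),cap[:,:2].mean(0),k
def jarfit(A,c,h):
    b=box(A,(c[0]-.03,c[1]-.03,.01),(c[0]+.03,c[1]+.03,h+.004))
    top=b[(b[:,6]==1)&(b[:,2]>h-.006)]
    return circ(b[(b[:,2]<h-.006)][:,:2]),top[:,:2].mean(0)
E
python3 - <<'E'
from fit import *
C=load("s0.npz"); A=bothcloud(C)
print(gluefit(A,(.391,.350))); print(gluefit(A,(.426,.425)))
# mandrels: taper+handle axis fit from points with normals unknown: SDF of surface of revolution
def manfit(y0):
    p0=np.array([.495,y0,.12])
    b=box(A,(.44,y0-.03,.05),(.58,y0+.03,.16))
    # keep points near 45deg line
    # param: grip x,y,z, yaw, elev
    def prof(s): # s distance from tip
        return np.where(s<.065,.009+.009*s/.065,.015)
    def f(p,b=b,full=False):
        az,el=p[3],p[4]; d=np.array([np.cos(el)*np.cos(az),np.cos(el)*np.sin(az),np.sin(el)])
        q=b[:,:3]-p[:3]; s=q@d; r=np.linalg.norm(q-np.outer(s,d),axis=1); s=s+.105
        e=r-prof(s)
        e=np.where(s>.140,np.maximum(np.abs(s-.14),np.maximum(r-.015,0)),e)
        return e
    p=np.array([p0[0],p0[1],p0[2],np.pi,np.pi/4])
    for it in range(8):
        d=f(p); bb=b[np.abs(d)<(.012 if it<3 else .005)]
        r=least_squares(lambda p:f(p,bb),p,loss="soft_l1",f_scale=.0015); p=r.x
    az,el=p[3],p[4]; d=np.array([np.cos(el)*np.cos(az),np.cos(el)*np.sin(az),np.sin(el)])
    print("mandrel grip",p[:3],"az",np.degrees(az),"el",np.degrees(el),"tip",p[:3]-.105*d,"n",len(bb),"rms",np.std(f(p,bb)),"end",p[:3]+.035*d)
    return p
for y in(.045,-.028): manfit(y)
# cups
for n in C:
    im=C[n]["img"].astype(int); 
    W=cloud(C[n])
    x,y=((330,150),(270,160))[n=="side"] if 0 else (0,0)
deck=box(A,(.46,-.28,.068),(.73,-.05,.082)); 
for v in (0,1):
    t=deck[deck[:,6]==v]; t=t[t[:,3:6].min(1)>110]
    print(v,len(t),cv2.minAreaRect(t[:,:2].astype(np.float32)),np.median(t[:,2]))
# dark/orange blobs on top image
c=C["top"]; uv0=proj(c,[[.585,-.167,.075]])[0]; print(uv0)
x0,y0=int(uv0[0])-45,int(uv0[1])-45
cv2.imwrite("pics/rack_top.png",cv2.resize(c["img"][y0:y0+90,x0:x0+90,::-1],(600,600),interpolation=cv2.INTER_CUBIC)); print(x0,y0)
c=C["side"]; uv0=proj(c,[[.585,-.167,.075]])[0]
x0,y0=int(uv0[0])-40,int(uv0[1])-30
cv2.imwrite("pics/rack_side.png",cv2.resize(c["img"][y0:y0+60,x0:x0+80,::-1],(800,600),interpolation=cv2.INTER_CUBIC)); print(uv0,x0,y0)
E
```

```text
(array([0.3907, 0.3491]), np.float64(149.08860803052258), np.float64(0.000274603643976475), 158, array([0.3912, 0.3519]), array([0.3911, 0.3507, 0.0055]))
(array([0.4263, 0.4243]), np.float64(101.87909550644177), np.float64(0.00035274707591387706), 204, array([0.4263, 0.427 ]), array([0.4267, 0.4252, 0.0057]))
mandrel grip [0.4877 0.043  0.1178] az 191.48133001835473 el 44.90415917671902 tip [0.5606 0.0578 0.0437] n 727 rms 0.00179631524649164 end [0.4634 0.0381 0.1425]
mandrel grip [ 0.5015 -0.0303  0.1177] az 191.34107658708479 el 44.95594149462926 tip [ 0.5744 -0.0157  0.0435] n 620 rms 0.0018342284895017918 end [ 0.4772 -0.0352  0.1424]
0 255 ((0.6136941909790039, -0.18547506630420685), (0.07097581773996353, 0.19355829060077667), 52.486976623535156) 0.0741878660927286
1 1381 ((0.5930376052856445, -0.1756467968225479), (0.06445854902267456, 0.2312634438276291), 51.99771499633789) 0.07447931216870596
[346.0122 180.909 ]
301 135
[274.13  169.082] 234 139
```

```bash
python3 - <<'E'
from fit import *
C=load("s0.npz")
ctr=np.array([.593,-.1756]); d=np.array([np.cos(np.radians(142)),np.sin(np.radians(142))])
for n in C:
    c=C[n]; im=c["img"].astype(int); hsv=cv2.cvtColor(c["img"],cv2.COLOR_RGB2HSV)
    vis=cv2.resize(c["img"][:,:,::-1],None,fx=8,fy=8,interpolation=cv2.INTER_CUBIC)
    for k,off in enumerate((-.075,0,.075)):
        w=np.array([*(ctr+d*off),.075]); u=proj(c,w)[0]
        u0,v0=np.round(u).astype(int); R=9; R2=9 if n=="top" else 6
        p=im[v0-R2:v0+R2+1,u0-R:u0+R+1]
        if k==1: wt=np.clip((p[...,0]-p[...,2])-60,0,80)
        else: wt=np.clip(110-p.max(-1),0,60)
        yy,xx=np.mgrid[v0-R2:v0+R2+1,u0-R:u0+R+1]
        m=np.array([(xx*wt).sum(),(yy*wt).sum()])/wt.sum()
        print(n,off,"pred",w,u,"blob",m,wt.sum(),"->",atz(c,m,.075))
        cv2.drawMarker(vis,tuple(((u+.5)*8).astype(int).tolist()),(0,0,255),0,20,1); cv2.drawMarker(vis,tuple(((m+.5)*8).astype(int).tolist()),(0,255,0),0,20,1)
    u=proj(c,[[.593,-.1756,.075]])[0]; x,y=(u*8).astype(int)
    cv2.imwrite(f"pics/rk_{n}.png",vis[max(0,y-300):y+300,x-370:x+370])
E
```

```text
side -0.075 pred [ 0.6521 -0.2218  0.075 ] [260.0939 163.3631] blob [260.6654 162.9782] 1608 -> [ 0.651 -0.227  0.075]
side 0 pred [ 0.593  -0.1756  0.075 ] [272.5007 168.2019] blob [271.9658 168.    ] 1286 -> [ 0.5954 -0.1774  0.075 ]
side 0.075 pred [ 0.5339 -0.1294  0.075 ] [285.8366 173.403 ] blob [282.7645 169.0826] 242 -> [ 0.5532 -0.1745  0.075 ]
top -0.075 pred [ 0.6521 -0.2218  0.075 ] [364.9237 157.8551] blob [365.0546 157.8901] 8363 -> [ 0.652  -0.2221  0.075 ]
top 0 pred [ 0.593  -0.1756  0.075 ] [349.0041 178.1561] blob [349.1879 177.8116] 3699 -> [ 0.594  -0.1761  0.075 ]
top 0.075 pred [ 0.5339 -0.1294  0.075 ] [332.9373 198.6449] blob [333.0871 198.5979] 8347 -> [ 0.534  -0.1299  0.075 ]
```

View pics/rk_top.png

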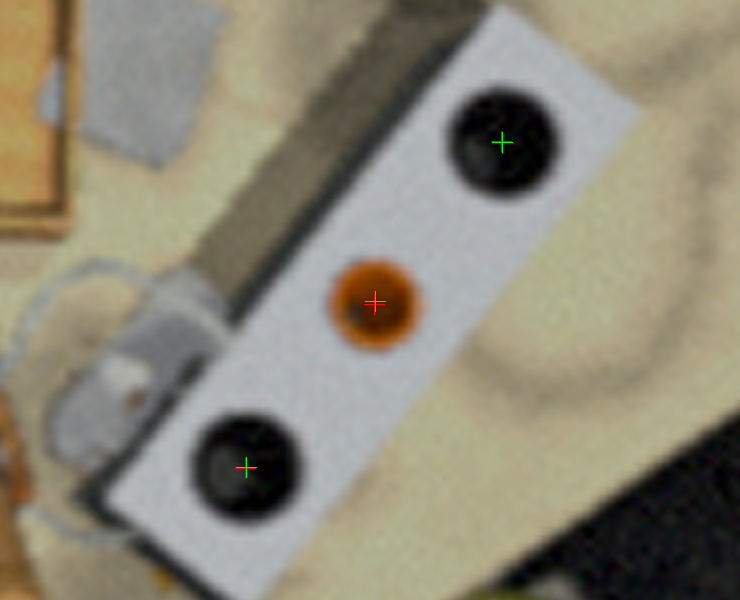

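View pics/rk_side.png

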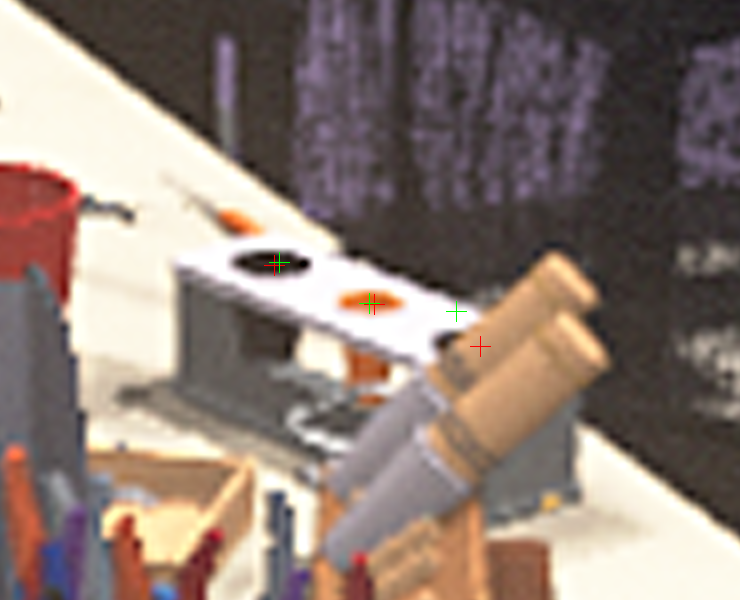

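```bash
python3 - <<'E'
from fit import *
C=load("s0.npz"); A=bothcloud(C)
print("    y:",*[f"{int(y*100):4d}" for y in np.arange(.58,-.3,-.04)])
for x in np.arange(.86,.28,-.04):
    row=[]
    for y in np.arange(.58,-.3,-.04):
        b=A[(abs(A[:,0]-x)<.02)&(abs(A[:,1]-y)<.02)&(A[:,2]<.5)]
        row.append(f"{int(1000*np.percentile(b[:,2],99)):4d}" if len(b)>3 else "   .")
    print(f"{x:.2f}  ",*row)
E
```

```text
y:   57   53   49   45   41   37   33   29   25   21   17   13    9    5    1   -2   -6  -10  -14  -18  -22  -26
0.86      0    1    1  159  203  213  212   81   98    6    6    6    6    6    6   17   37   16   38   70   93   92
0.82     27   34   34  147  178  208  216  209   97    6    6    6    9   37   39   38   37   24   37   92   92   61
0.78     32   35   37  172  176  201  211  214  200   37   36   38   38   35    5   14   14   24   25   85   93   93
0.74     54   51   93  139  168  179  207  215  213    5   33   32   32   32   33   33   32   23   22   10    5    5
0.70     61   64   56  103  158  167  191  209  215  209   33   10   18   34   32   10   33   16   15    6   76   75
0.66     67   66   59   78  159  166  178  203  212  215   33    9   11   33   31   10   33   14   11   76   78   77
0.62     62   66   49    9  134  182  164  182  207  215   33   32   32   33   31   33   51   51   76   78   79   78
0.58     47   45   26   10   47  183  186  159  129    1    7    4   46   58   49   75   54   75   78   79   77    6
0.54     26   29   17   47   48  185  183  183   66   72   68   60   65  105   95  119   90   78   78   78    4    6
0.50     19   12   47   49    4    5  175   94   51   71   17   74   75  143  142  151  147   77   78    5    5    4
0.46     47   45   48    2   27   70   72   57   59    1    2   14   14  151  151  143  141    5    5    4    2 -221
0.42     48   49   46    1   84   25   69   49   58    0    1    2    2    1    4    4    5    5    5 -220 -216 -216
0.38      0    1    0   21   20   43   85    1    1    1    1    1 -766 -763    2    5    5    3 -221 -216 -215 -189
0.34    318  498   12   21   22    0    1    1    2    1 -766 -765 -763 -761 -760 -762    . -227 -218 -215 -185 -183
0.30    498  494  394   14    1    1    1    2 -761 -766 -763 -765 -764 -765 -762 -761 -764 -224 -217 -215 -185 -190
```

```bash
python3 - <<'E'
from fit import *
C=load("s0.npz"); A=bothcloud(C)
b=A[(A[:,0]>.42)&(A[:,0]<.6)&(A[:,1]>.22)&(A[:,1]<.5)&(A[:,2]>.092)&(A[:,2]<.3)]
for nm,c in [("tall",(.4565,.3485)),("short",(.449,.263)),("g1",(.391,.350)),("g2",(.4265,.425))]:
    r=[]
    for th in range(0,180,15):
        e=np.array([np.cos(np.radians(th)),np.sin(np.radians(th))]); q=b[:,:2]-c
        u=np.abs(q@e)-.095; v=np.abs(q@[-e[1],e[0]])-.0375
        s=np.sort(np.maximum(u,v)); r.append((th,round(s[3]*1000)))
    print(nm,r, "nearest pts",b[np.argsort(np.hypot(*(b[:,:2]-c).T))][:3,:3])
# neighbours for fingers
E
```

```text
tall [(0, -37), (15, -33), (30, -24), (45, -15), (60, -9), (75, -5), (90, -5), (105, -7), (120, -11), (135, -18), (150, -27), (165, -37)] nearest pts [[0.4888 0.3472 0.1736]
 [0.4889 0.3469 0.1658]
 [0.489  0.345  0.1636]]
short [(0, 15), (15, -7), (30, -6), (45, -10), (60, -7), (75, -10), (90, 3), (105, 23), (120, 38), (135, 48), (150, 44), (165, 32)] nearest pts [[0.4945 0.3378 0.1527]
 [0.4974 0.3361 0.14  ]
 [0.4946 0.3379 0.1425]]
g1 [(0, 3), (15, -1), (30, 11), (45, 32), (60, 49), (75, 59), (90, 61), (105, 56), (120, 45), (135, 27), (150, 4), (165, 1)] nearest pts [[0.4888 0.3472 0.1736]
 [0.4889 0.3469 0.1658]
 [0.489  0.345  0.1636]]
g2 [(0, 23), (15, 42), (30, 58), (45, 60), (60, 55), (75, 44), (90, 25), (105, 3), (120, 0), (135, 3), (150, -2), (165, 9)] nearest pts [[0.4924 0.3534 0.1702]
 [0.4925 0.3532 0.1782]
 [0.4913 0.352  0.1753]]
```

```bash
cat > plan.py <<'E'
import numpy as np, sys
from scipy.spatial.transform import Rotation as Ro
from rig import status
def R0(th,tilt=0):
    t=np.radians(th); y=np.array([np.cos(t),np.sin(t),0]); z=np.array([0,0,-1.]); x=np.cross(y,z)
    return np.c_[x,y,z]@Ro.from_euler("y",tilt,degrees=True).as_matrix()
def nearest(R,Rt): # half turn symmetric
    a=[Rt,Rt@np.diag([-1,-1,1.])]
    return min(a,key=lambda q:Ro.from_matrix(R.T@q).magnitude())
def plan(wps,sym=True,start=None,vmax=.9,q=.05):
    """wps: (pos,R,hand[,vmax])"""
    s=status.read_state(); p=np.array(s["position"]); R=np.array(s["tcp_rot"])
    if start: p,R=start
    out=[]
    for w in wps:
        pt,Rt,h=np.array(w[0],float),w[1],w[2]; vm=w[3] if len(w)>3 else vmax
        if Rt is None: Rt=R
        elif sym: Rt=nearest(R,Rt)
        D=np.abs(R.T@(pt-p)).max()/.025; A=np.abs(Ro.from_matrix(R.T@Rt).as_rotvec(degrees=True)).max()/10
        n=max(1,int(np.ceil(max(D,A)/vm-1e-6)))
        for i in range(n):
            k=n-i; last=k==1; qq=.01 if last else q
            t=R.T@(pt-p)/k/.025; r=Ro.from_matrix(R.T@Rt).as_rotvec(degrees=True)/k/10
            t=np.clip(np.round(t/qq)*qq,-1,1); r=np.clip(np.round(r/qq)*qq,-1,1)
            out.append([*np.round(t,2).tolist(),*np.round(r,2).tolist(),h])
            p=p+R@t*.025; R=R@Ro.from_rotvec(r*10,degrees=True).as_matrix()
    out=[[0 if v==0 else v for v in o] for o in out]
    for i in range(0,len(out),12): print("["+",".join("["+",".join(f"{v:g}" for v in o)+"]" for o in out[i:i+12])+"]\n")
    print(len(out),"rows; end",np.round(p,4)); return p,R
E
python3 - <<'E'
from plan import *
plan([((.391,.349,.19),R0(59),-.15),((.391,.349,.12),R0(59),-.15),((.391,.349,.022),R0(59),-.15,.6)])
E
```

```text
[[-0.9,-0.6,0.05,0,0,0.05,-0.15],[-0.9,-0.6,0,0,0,0.05,-0.15],[-0.9,-0.6,0.05,0,0,0.05,-0.15],[-0.9,-0.6,0,0,0,0.05,-0.15],[-0.9,-0.6,0.05,0,0,0.05,-0.15],[-0.9,-0.6,0,0,0,0.05,-0.15],[-0.9,-0.6,0.05,0,0,0.05,-0.15],[-0.9,-0.55,0,0,0,0.05,-0.15],[-0.93,-0.57,0.04,0,0,0.1,-0.15],[0,0,0.7,0,0,0,-0.15],[0,0,0.7,0,0,0,-0.15],[0,0,0.7,0,0,0,-0.15]]

[[0,0,0.7,0,0,0,-0.15],[0,0,0.55,0,0,0,-0.15],[0,0,0.55,0,0,0,-0.15],[0,0,0.55,0,0,0,-0.15],[0,0,0.55,0,0,0,-0.15],[0,0,0.55,0,0,0,-0.15],[0,0,0.6,0,0,0,-0.15],[0,0,0.57,0,0,0,-0.15]]

20 rows; end [0.391  0.3489 0.0221]
```

send_rows(
  moves=[
    [-0.9,-0.6,0.05,0,0,0.05,-0.15],
    [-0.9,-0.6,0,0,0,0.05,-0.15],
    [-0.9,-0.6,0.05,0,0,0.05,-0.15],
    [-0.9,-0.6,0,0,0,0.05,-0.15],
    [-0.9,-0.6,0.05,0,0,0.05,-0.15],
    [-0.9,-0.6,0,0,0,0.05,-0.15],
    [-0.9,-0.6,0.05,0,0,0.05,-0.15],
    [-0.9,-0.55,0,0,0,0.05,-0.15],
    [-0.93,-0.57,0.04,0,0,0.1,-0.15],
    [0,0,0.7,0,0,0,-0.15],
    [0,0,0.7,0,0,0,-0.15],
    [0,0,0.7,0,0,0,-0.15],
  ],
)

```text
time_s: 4.3
position: [0.3913, 0.3489, 0.1373]
tcp_rot: [[-0.857, 0.515, 0.001], [0.515, 0.857, 0.0], [-0.0, 0.001, -1.0]]
force: [-0.4, -0.0, 0.0]
opening: 0.574
```

```bash
cat > look.py <<'E'
from fit import *
import sys
def look(f,scene=True):
    C={n:vision.capture(n) for n in("side","top")}
    np.savez(f+".npz",**{n+"_"+k:C[n][k] for n in C for k in C[n]}); 
    return C
def crop(c,n,p,half,name,s=None):
    u=proj(c,[p])[0]; x,y=int(u[0]),int(u[1]); hx,hy=half
    x0,y0=max(0,x-hx),max(0,y-hy); im=c["img"][y0:y+hy,x0:x+hx,::-1]
    s=s or min(800/im.shape[1],600/im.shape[0])
    cv2.imwrite(f"pics/{name}.png",cv2.resize(im,None,fx=s,fy=s,interpolation=cv2.INTER_CUBIC)); print(name,"origin",x0,y0,"scale",round(s,2))
E
python3 - <<'E'
from look import *
C=look("s1"); crop(C["side"],"side",(.391,.349,.05),(50,40),"g1_side")
s=status.read_state(); print(s["time_s"],s["position"],s["opening"])
A=bothcloud(C); print(gluefit(A,(.391,.350)))
E
```

```text
g1_side origin 260 209 scale 7.5
4.4 [0.3898 0.3481 0.1361] 0.5740458272697061
(array([0.3909, 0.3489]), np.float64(148.6567150950226), np.float64(0.00026165276360800877), 168, array([0.392 , 0.3525]), array([0.392 , 0.3514, 0.0049]))
```

View pics/g1_side.png

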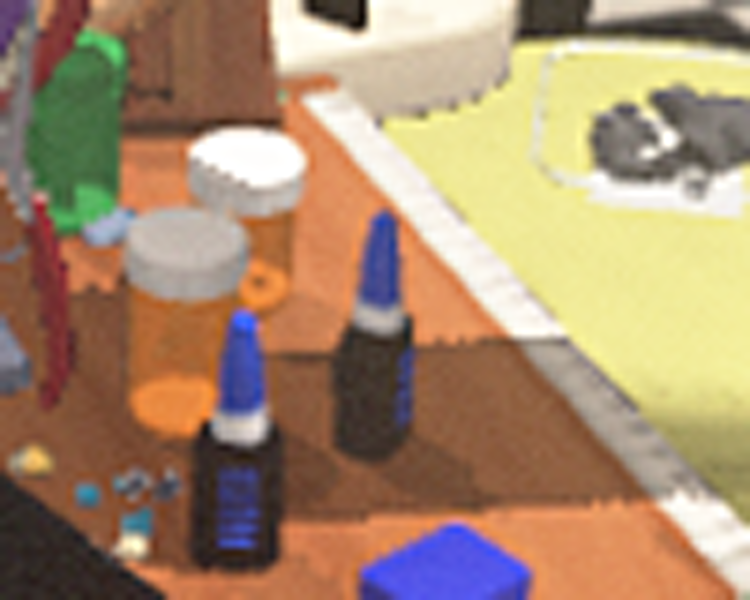

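```bash
python3 - <<'E'
from look import *
C=load("s1.npz"); print(proj(C["side"],[[.391,.349,.137],[.391,.349,.088],[.391,.349,.2]]))
cv2.imwrite("pics/side2.png",cv2.resize(C["side"]["img"][:,:,::-1],(800,600)))
E
```

```text
[[311.9445 218.6257]
 [310.9582 236.3671]
 [313.2679 194.822 ]]
```

View pics/side2.png

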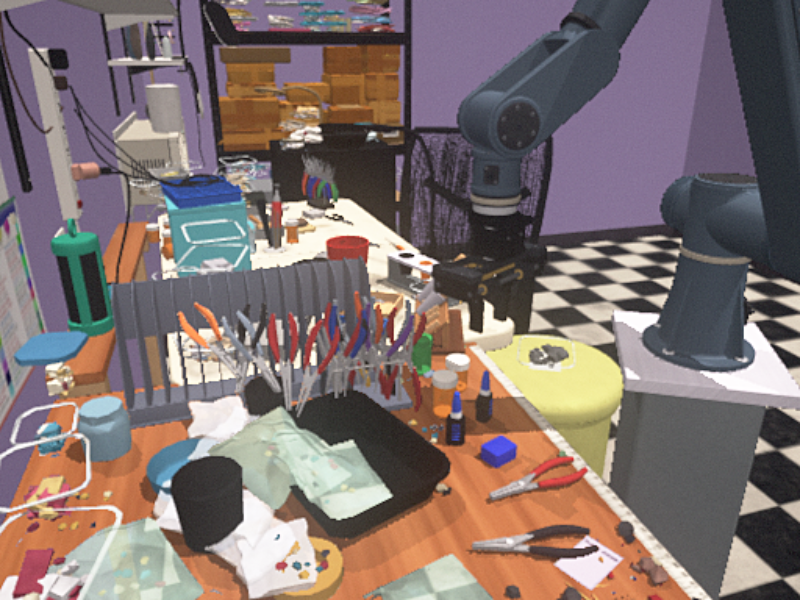

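The hand is above the near glue bottle (side px ~312,250) with nothing in the way, so I go down.

send_rows(
  moves=[
    [0,0,0.75,0,0,0,-0.15],
    [0,0,0.75,0,0,0,-0.15],
    [0,0,0.6,0,0,0,-0.15],
    [0,0,0.6,0,0,0,-0.15],
    [0,0,0.6,0,0,0,-0.15],
    [0,0,0.6,0,0,0,-0.15],
    [0,0,0.6,0,0,0,-0.15],
    [0,0,0,0,0,0,-0.15],
    [0,0,0,0,0,0,1],
    [0,0,0,0,0,0,1],
    [0,0,0,0,0,0,1],
    [0,0,0,0,0,0,1],
  ],
)

```text
time_s: 5.9
position: [0.3912, 0.349, 0.0254]
tcp_rot: [[-0.857, 0.515, 0.001], [0.515, 0.857, 0.0], [-0.0, 0.001, -1.0]]
force: [-0.4, 0.5, -0.3]
opening: 0.21
```

send_rows(
  moves=[
    [0,0,0,0,0,0,1],
    [0,0,0,0,0,0,1],
    [0,0,-0.5,0,0,0,1],
    [0,0,-0.8,0,0,0,1],
  ],
)

```text
time_s: 6.4
position: [0.3904, 0.3486, 0.0578]
tcp_rot: [[-0.857, 0.515, -0.002], [0.515, 0.857, -0.001], [0.001, -0.002, -1.0]]
force: [0.2, -0.0, -1.1]
opening: 0.15
```

```bash
python3 - <<'E'
from look import *
C=look("s2"); crop(C["side"],"side",(.391,.349,.06),(60,45),"g1_side2")
E
```

```text
g1_side2 origin 250 201 scale 6.67
```

View pics/g1_side2.png

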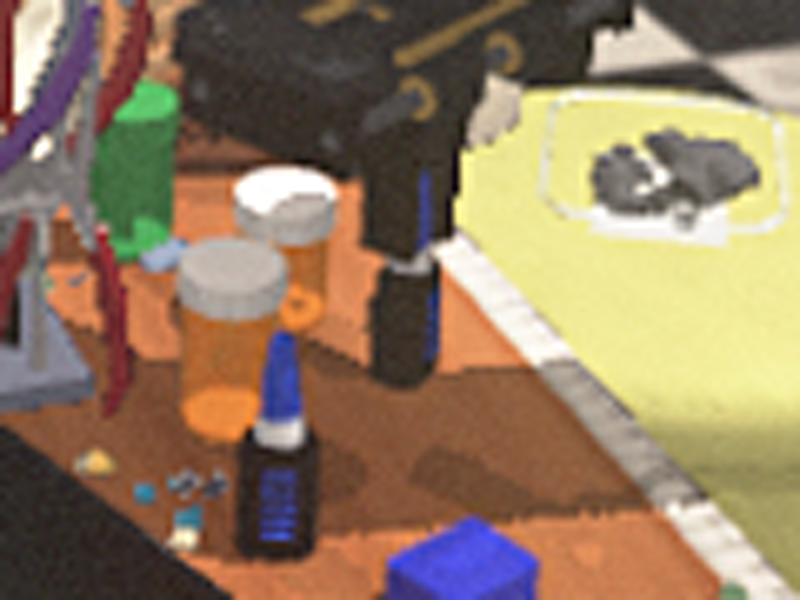

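```bash
python3 - <<'E'
from look import *
C=load("s2.npz")
s=status.read_state(); print(s["time_s"],s["position"],s["opening"])
W=cloud(C["side"]); im=C["side"]["img"]
for r in range(222,262,3):
    print(r,[(c,im[r,c].tolist(),np.round(W[r,c],3).tolist()) for c in (306,309,312,314)])
E
```

```text
6.5 [0.3923 0.3497 0.0596] 0.14605585211396846
222 [(306, [60, 53, 47], [0.403, 0.369, 0.136]), (309, [56, 46, 36], [0.396, 0.371, 0.138]), (312, [56, 47, 41], [0.389, 0.368, 0.137]), (314, [64, 57, 49], [0.386, 0.343, 0.126])]
225 [(306, [53, 46, 40], [0.403, 0.364, 0.126]), (309, [61, 52, 45], [0.395, 0.373, 0.131]), (312, [47, 37, 25], [0.389, 0.365, 0.128]), (314, [57, 49, 40], [0.385, 0.344, 0.118])]
228 [(306, [55, 46, 37], [0.403, 0.363, 0.117]), (309, [56, 47, 34], [0.395, 0.369, 0.121]), (312, [66, 59, 49], [0.388, 0.364, 0.119]), (314, [68, 63, 98], [0.385, 0.345, 0.11])]
231 [(306, [56, 50, 39], [0.403, 0.363, 0.109]), (309, [56, 46, 38], [0.395, 0.363, 0.11]), (312, [62, 48, 36], [0.388, 0.363, 0.111]), (314, [61, 60, 95], [0.384, 0.347, 0.103])]
234 [(306, [55, 44, 40], [0.402, 0.363, 0.101]), (309, [56, 44, 35], [0.395, 0.365, 0.103]), (312, [58, 53, 46], [0.388, 0.359, 0.1]), (314, [60, 62, 99], [0.384, 0.348, 0.095])]
237 [(306, [43, 40, 33], [0.402, 0.359, 0.09]), (309, [64, 55, 43], [0.394, 0.364, 0.094]), (312, [55, 52, 72], [0.388, 0.359, 0.092]), (314, [117, 110,
[... 795 characters left out ...]
4, 0.36, 0.048]), (309, [58, 50, 39], [0.392, 0.365, 0.053]), (312, [66, 54, 40], [0.385, 0.361, 0.051]), (314, [54, 53, 87], [0.381, 0.355, 0.048])]
255 [(306, [49, 43, 34], [0.4, 0.362, 0.041]), (309, [60, 52, 44], [0.392, 0.366, 0.044]), (312, [59, 50, 38], [0.385, 0.362, 0.043]), (314, [42, 42, 37], [0.381, 0.352, 0.038])]
258 [(306, [102, 74, 53], [0.399, 0.364, 0.034]), (309, [54, 45, 37], [0.391, 0.368, 0.038]), (312, [64, 53, 44], [0.384, 0.36, 0.034]), (314, [136, 86, 59], [0.384, 0.302, -0.001])]
261 [(306, [131, 85, 56], [0.403, 0.322, -0.001]), (309, [139, 89, 56], [0.395, 0.321, -0.001]), (312, [143, 93, 62], [0.387, 0.318, -0.002]), (314, [136, 87, 57], [0.382, 0.318, -0.001])]
```

```bash
python3 - <<'E'
from look import *
for f,c in (("s0",(.2735,.5611)),("s1",(.391,.349)),("s2",(.392,.349))):
    C=load(f+".npz")
    for n in C:
        W=cloud(C[n]); 
        m=(np.hypot(W[...,0]-c[0],W[...,1]-c[1])<.075)&(W[...,2]>.06 if f!="s2" else W[...,2]>.06)&(W[...,2]<.3)
        z=W[m][:,2]
        print(f,n,m.sum(),np.round(np.percentile(z,[0,1,5,20,50]),3) if m.sum() else None, np.histogram(z,np.arange(.06,.3,.01))[0])
E
```

```text
s0 side 701 [0.223 0.224 0.227 0.235 0.252] [  0   0   0   0   0   0   0   0   0   0   0   0   0   0   0   0  77 136
 114  97 106  99  29]
s0 top 152 [0.222 0.223 0.224 0.233 0.255] [ 0  0  0  0  0  0  0  0  0  0  0  0  0  0  0  0 23 26 18 19 10 17 11]
s1 side 1641 [0.06  0.062 0.069 0.189 0.255] [115  36  12   0   0   0   0   0   0   0  33  67  72  66  76  57  33  33
 124 217 118 309 142]
s1 top 899 [0.062 0.066 0.068 0.243 0.257] [ 93  49   5   0   0   0   0   0   0   0   2   0   6   3   2   0   0  10
 102 233  28 316  32]
s2 side 2496 [0.06  0.063 0.07  0.161 0.2  ] [121  77  26  51  54  49  55  41  13   6 109 216 116 318 129 121 137 107
  86 129 175 106 133]
s2 top 1024 [0.06  0.066 0.068 0.174 0.199] [102  36   0   1   3   3   1   0   0   2  17 132 116 160 129  15  13  12
  25 177  76   2   2]
```

```bash
cat > clr.py <<'E'
from look import *
C=load("s0.npz"); A=bothcloud(C)
def clear(c,zb,ths=range(0,180,15)):
    b=A[(abs(A[:,0]-c[0])<.25)&(abs(A[:,1]-c[1])<.25)&(A[:,2]>zb)&(A[:,2]<.3)]; r=[]
    for th in ths:
        e=np.array([np.cos(np.radians(th)),np.sin(np.radians(th))]); q=b[:,:2]-c
        u=np.abs(q@e)-.095; v=np.abs(q@[-e[1],e[0]])-.0375
        s=np.sort(np.maximum(u,v)); r.append((th,round(s[3]*1000)))
    return r
E
python3 - <<'E'
from clr import *
for c in [(.679,.11),(.66,.12),(.68,.15),(.66,.15),(.65,.145)]: print(c,clear(c,.115))
E
```

```text
(0.679, 0.11) [(0, 53), (15, 61), (30, 60), (45, 35), (60, 17), (75, 6), (90, 0), (105, 4), (120, 3), (135, -1), (150, 19), (165, 39)]
(0.66, 0.12) [(0, 43), (15, 46), (30, 42), (45, 19), (60, 2), (75, -9), (90, -13), (105, -11), (120, -13), (135, 3), (150, 20), (165, 34)]
(0.68, 0.15) [(0, 13), (15, 23), (30, 26), (45, 6), (60, -9), (75, -18), (90, -24), (105, -29), (120, -31), (135, -29), (150, -16), (165, 0)]
(0.66, 0.15) [(0, 13), (15, 17), (30, 16), (45, -3), (60, -17), (75, -24), (90, -33), (105, -36), (120, -33), (135, -19), (150, -6), (165, 5)]
(0.65, 0.145) [(0, 18), (15, 20), (30, 16), (45, -2), (60, -18), (75, -27), (90, -34), (105, -37), (120, -22), (135, -8), (150, 4), (165, 12)]
```

```bash
python3 - <<'E'
from plan import *
plan([((.392,.3497,.27),None,1,1),((.679,.147,.28),R0(15),1,1),((.679,.147,.09),None,1,1),((.679,.147,.036),None,1,.6)])
E
```

```text
[[0,0,-0.95,0,0,0,1],[0,0,-0.95,0,0,0,1],[0,0,-0.95,0,0,0,1],[0,0,-0.95,0,0,0,1],[0,0,-0.9,0,0,0,1],[0,0,-0.95,0,0,0,1],[0,0,-0.9,0,0,0,1],[0,0,-0.95,0,0,0,1],[-0.01,0.02,-0.92,0,0,0,1],[-0.95,-0.05,0,0,0,0.3,1],[-0.95,0,-0.05,0,0,0.3,1],[-0.95,0.05,0,0,0,0.3,1]]

[[-0.95,0.05,-0.05,0,0,0.3,1],[-0.9,0.1,0,0,0,0.3,1],[-0.9,0.15,-0.05,0,0,0.3,1],[-0.9,0.2,0,0,0,0.3,1],[-0.9,0.3,-0.05,0,0,0.3,1],[-0.9,0.3,0,0,0,0.3,1],[-0.85,0.35,-0.05,0,0,0.3,1],[-0.85,0.4,0,0,0,0.3,1],[-0.8,0.45,-0.05,0,0,0.3,1],[-0.8,0.5,0,0,0,0.25,1],[-0.75,0.55,-0.05,0,0,0.3,1],[-0.77,0.58,-0.02,0.02,-0.01,0.25,1]]

[[0,0,0.95,0,0,0,1],[0,0,0.95,0,0,0,1],[0,0,0.95,0,0,0,1],[0,0,0.95,0,0,0,1],[0,0,0.95,0,0,0,1],[0,0,0.95,0,0,0,1],[0,0,0.95,0,0,0,1],[0.01,0,0.95,0,0,0,1],[0,0,0.55,0,0,0,1],[0,0,0.55,0,0,0,1],[0,0,0.55,0,0,0,1],[0,0,0.51,0,0,0,1]]

36 rows; end [0.6791 0.147  0.036 ]
```

send_rows(
  moves=[
    [0,0,-0.95,0,0,0,1],
    [0,0,-0.95,0,0,0,1],
    [0,0,-0.95,0,0,0,1],
    [0,0,-0.95,0,0,0,1],
    [0,0,-0.9,0,0,0,1],
    [0,0,-0.95,0,0,0,1],
    [0,0,-0.9,0,0,0,1],
    [0,0,-0.95,0,0,0,1],
    [0,0,-0.9,0,0,0,1],
    [-0.95,-0.05,0,0,0,0.3,1],
    [-0.95,0,-0.05,0,0,0.3,1],
    [-0.95,0.05,0,0,0,0.3,1],
  ],
)

```text
time_s: 8.0
position: [0.4502, 0.3085, 0.2685]
tcp_rot: [[-0.765, 0.644, -0.001], [0.644, 0.765, -0.0], [0.0, -0.001, -1.0]]
force: [0.6, -0.2, 0.0]
opening: 0.143
```

send_rows(
  moves=[
    [-0.95,0.05,-0.05,0,0,0.3,1],
    [-0.9,0.1,0,0,0,0.3,1],
    [-0.9,0.15,-0.05,0,0,0.3,1],
    [-0.9,0.2,0,0,0,0.3,1],
    [-0.9,0.3,-0.05,0,0,0.3,1],
    [-0.9,0.3,0,0,0,0.3,1],
    [-0.85,0.35,-0.05,0,0,0.3,1],
    [-0.85,0.4,0,0,0,0.3,1],
    [-0.8,0.45,-0.05,0,0,0.3,1],
    [-0.8,0.5,0,0,0,0.25,1],
    [-0.75,0.55,-0.05,0,0,0.3,1],
    [-0.8,0.6,0,0,0,0.25,1],
  ],
)

```text
time_s: 9.5
position: [0.6798, 0.1448, 0.2763]
tcp_rot: [[-0.256, 0.967, 0.0], [0.967, 0.256, 0.0], [0.0, 0.0, -1.0]]
force: [-0.5, 0.2, -0.7]
opening: 0.146
```

```bash
python3 - <<'E'
from look import *
C=look("s3"); crop(C["side"],"side",(.679,.147,.28),(90,68),"c_side"); crop(C["top"],"top",(.679,.147,.1),(70,52),"c_top")
s=status.read_state(); print(s["time_s"],s["position"],s["opening"]); print(s["tcp_rot"])
E
```

```text
c_side origin 132 66 scale 4.41
c_top origin 166 93 scale 5.71
9.6 [0.681  0.1432 0.2757] 0.14675902210461733
[[-0.255   0.9669  0.0012]
 [ 0.9669  0.255  -0.0008]
 [-0.0011  0.0009 -1.    ]]
```

View pics/c_side.png

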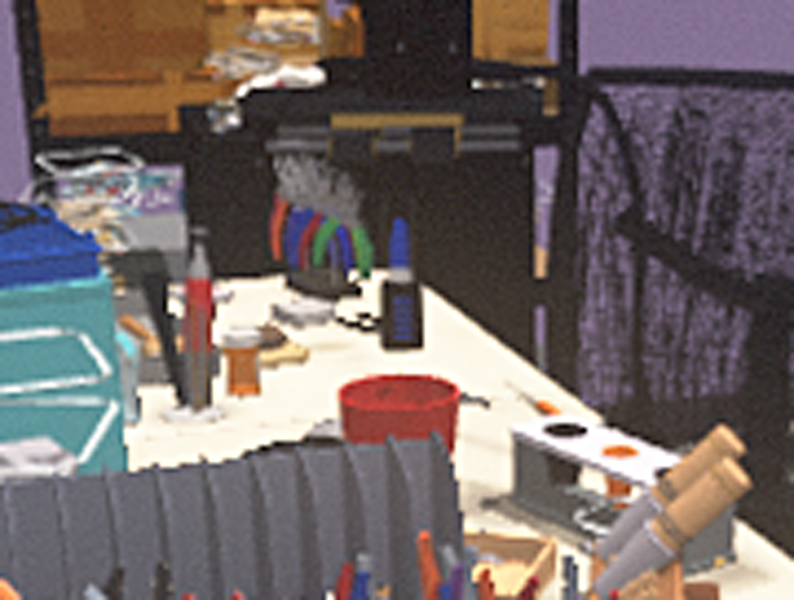

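View pics/c_top.png

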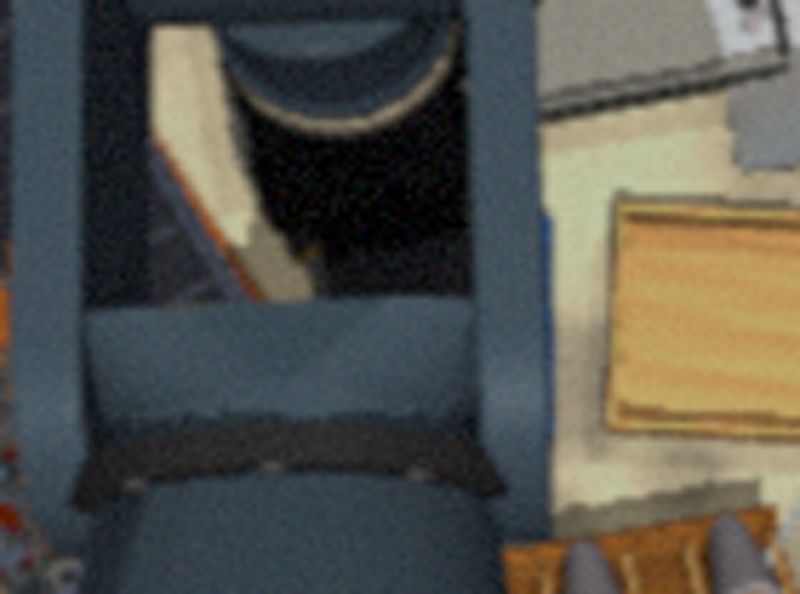

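```bash
python3 - <<'E'
from look import *
C=load("s3.npz"); W=cloud(C["side"]).reshape(-1,3); im=C["side"]["img"].reshape(-1,3)
b=W[(abs(W[:,0]-.68)<.03)&(abs(W[:,1]-.145)<.035)&(W[:,2]>.2)&(W[:,2]<.298)]
print(len(b),b.min(0),b.max(0),np.median(b,0),circ(b[b[:,2]>.305][:,:2]) if 0 else "")
b2=W[(abs(W[:,0]-.68)<.1)&(abs(W[:,1]-.145)<.1)&(W[:,2]>.2)&(W[:,2]<.42)]
for z in np.arange(.24,.42,.01):
    q=b2[(abs(b2[:,2]-z)<.005)]
    if len(q): print(round(z,3),len(q),q[:,:2].min(0),q[:,:2].max(0))
E
```

```text
158 [0.6666 0.1412 0.2504] [0.6924 0.1627 0.2978] [0.6778 0.1567 0.273 ] 
0.25 18 [0.668  0.1455] [0.6924 0.1627]
0.26 32 [0.6666 0.1456] [0.6916 0.1623]
0.27 33 [0.667  0.1437] [0.6914 0.162 ]
0.28 34 [0.6666 0.1412] [0.69  0.162]
0.29 32 [0.6684 0.1449] [0.6905 0.1627]
0.3 28 [0.6672 0.1413] [0.6922 0.1591]
0.31 34 [0.6642 0.1414] [0.6924 0.1612]
0.32 42 [0.6655 0.1349] [0.6946 0.163 ]
0.33 39 [0.6621 0.1469] [0.6947 0.1615]
0.34 32 [0.6628 0.1433] [0.6965 0.1642]
0.35 42 [0.6598 0.1354] [0.6987 0.1652]
0.36 30 [0.658  0.1458] [0.7022 0.165 ]
0.37 40 [0.5915 0.1478] [0.71   0.1711]
0.38 123 [0.591  0.1022] [0.762  0.2059]
0.39 286 [0.5894 0.099 ] [0.7667 0.2032]
0.4 143 [0.5853 0.1378] [0.7655 0.2065]
0.41 255 [0.5827 0.1308] [0.7615 0.2081]
```

send_rows(
  moves=[
    [0,0,0.95,0,0,0,1],
    [0,0,0.95,0,0,0,1],
    [0,0,0.95,0,0,0,1],
    [0,0,0.95,0,0,0,1],
    [0,0,0.95,0,0,0,1],
    [0,0,0.95,0,0,0,1],
    [0,0,0.95,0,0,0,1],
    [0,0,0.95,0,0,0,1],
    [0,0,0.6,0,0,0,1],
    [0,0,0.6,0,0,0,1],
    [0,0,0.7,0,0,0,1],
    [0,0,0,0,0,0,1],
  ],
)

```text
time_s: 11.1
position: [0.6772, 0.1456, 0.037]
tcp_rot: [[-0.259, 0.966, -0.004], [0.966, 0.259, -0.0], [0.001, -0.003, -1.0]]
force: [-1.1, -0.1, -0.6]
opening: 0.144
```

send_rows(
  moves=[
    [0,0,0.15,0,0,0,1],
    [0,0,0,0,0,0,-0.2],
    [0,0,0,0,0,0,-0.2],
    [0,0,0,0,0,0,-0.2],
    [0,0,-0.5,0,0,0,-0.2],
    [0,0,-0.95,0,0,0,-0.2],
    [0,0,-0.95,0,0,0,-0.2],
    [0,0,-0.95,0,0,0,-0.2],
    [0,0,-0.95,0,0,0,-0.2],
    [0,0,-0.95,0,0,0,-0.2],
    [0,0,-0.95,0,0,0,-0.2],
    [0,0,-0.95,0,0,0,-0.2],
  ],
)

```text
time_s: 12.6
position: [0.6787, 0.1457, 0.2158]
tcp_rot: [[-0.259, 0.966, 0.001], [0.966, 0.259, 0.0], [-0.0, 0.001, -1.0]]
force: [0.1, -0.4, 0.1]
opening: 0.6
```

```bash
python3 - <<'E'
from look import *
from plan import *
C=look("s4"); A=bothcloud(C); print(gluefit(A,(.4263,.425))); print(jarfit(A,(.4565,.3485),.072),jarfit(A,(.449,.263),.058))
crop(C["side"],"side",(.43,.36,.05),(60,45),"c4")
print(status.read_state()["position"])
plan([((.679,.146,.27),None,-.2),((.4265,.4245,.27),R0(35),-.2,1),((.4265,.4245,.10),None,-.2,1),((.4265,.4245,.024),None,-.2,.7)])
E
```

```text
(array([0.4256, 0.424 ]), np.float64(103.57441316293749), np.float64(0.00031319912714744053), 191, array([0.4264, 0.4273]), array([0.4267, 0.4258, 0.0056]))
(array([0.4574, 0.3484, 0.0194]), array([0.4564, 0.3472])) (array([0.4507, 0.264 , 0.0195]), array([nan, nan]))
c4 origin 234 205 scale 6.67
[0.681  0.1458 0.2184]
[[0,0,-0.7,0,0,0,-0.2],[0,-0.05,-0.7,0,0,0,-0.2],[0.02,-0.01,-0.66,0,0,0,-0.2],[0.95,-0.5,0,0,0,-0.15,-0.2],[0.95,-0.45,0,0,0,-0.15,-0.2],[1,-0.45,0,0,0,-0.15,-0.2],[1,-0.4,0,0,0,-0.15,-0.2],[1,-0.4,0,0,0,-0.15,-0.2],[1,-0.35,0,0,0,-0.15,-0.2],[1,-0.35,0,0,0,-0.15,-0.2],[1,-0.3,0,0,0,-0.15,-0.2],[1,-0.3,0,0,0,-0.15,-0.2]]

[[1,-0.25,0,0,0,-0.15,-0.2],[1,-0.2,0,0,0,-0.1,-0.2],[1,-0.2,-0.05,0,0,-0.15,-0.2],[1,-0.2,0,0,0,-0.1,-0.2],[1,-0.14,-0.03,0.04,0.02,-0.15,-0.2],[0.05,0,0.95,0,0,0,-0.2],[0.05,0,0.95,0,0,0,-0.2],[0.05,0,1,0,0,0,-0.2],[0.05,0,0.95,0,0,0,-0.2],[0.05,0,1,0,0,0,-0.2],[0.05,0,0.95,0,0,0,-0.2],[0.07,0.01,1,0,0,0,-0.2]]

[[0,0,0.6,0,0,0,-0.2],[0,0,0.6,0,0,0,-0.2],[0,0,0.6,0,0,0,-0.2],[0,0,0.6,0,0,0,-0.2],[0,0,0.64,0,0,0,-0.2]]

29 rows; end [0.4266 0.4246 0.024 ]fit.py:19: RuntimeWarning: Mean of empty slice.
  return circ(b[(b[:,2]<h-.006)][:,:2]),top[:,:2].mean(0)
  ret = um.true_divide(
```

View pics/c4.png

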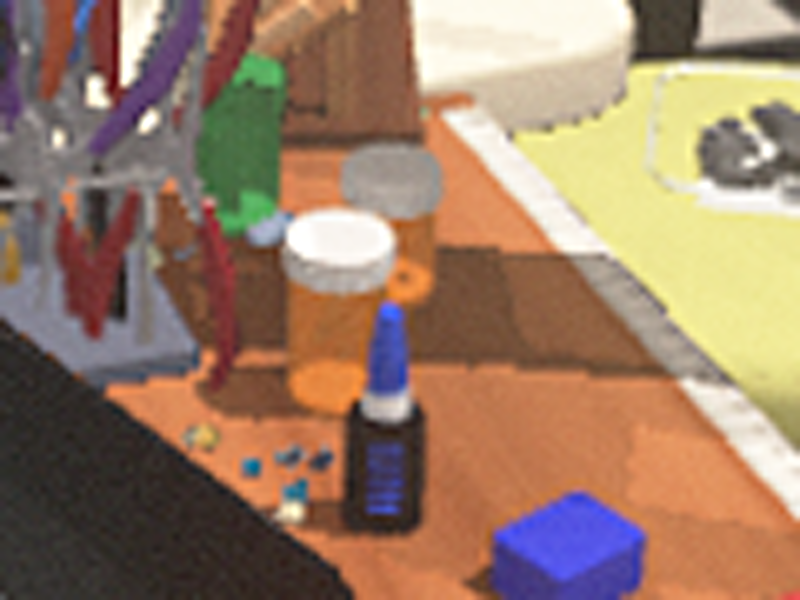

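Glue two still stands at side px (292,275) and both jars are unmoved. Going to glue two.

send_rows(
  moves=[
    [0,0,-0.7,0,0,0,-0.2],
    [0,0,-0.7,0,0,0,-0.2],
    [0,0,-0.7,0,0,0,-0.2],
    [0.95,-0.5,0,0,0,-0.15,-0.2],
    [0.95,-0.45,0,0,0,-0.15,-0.2],
    [1,-0.45,0,0,0,-0.15,-0.2],
    [1,-0.4,0,0,0,-0.15,-0.2],
    [1,-0.4,0,0,0,-0.15,-0.2],
    [1,-0.35,0,0,0,-0.15,-0.2],
    [1,-0.35,0,0,0,-0.15,-0.2],
    [1,-0.3,0,0,0,-0.15,-0.2],
    [1,-0.3,0,0,0,-0.15,-0.2],
  ],
)

```text
time_s: 14.2
position: [0.5157, 0.3238, 0.2663]
tcp_rot: [[-0.479, 0.878, 0.0], [0.878, 0.479, 0.0], [-0.0, 0.0, -1.0]]
force: [-0.2, -0.0, -0.9]
opening: 0.599
```

send_rows(
  moves=[
    [1,-0.25,0,0,0,-0.15,-0.2],
    [1,-0.2,0,0,0,-0.1,-0.2],
    [1,-0.2,0,0,0,-0.15,-0.2],
    [1,-0.2,0,0,0,-0.1,-0.2],
    [1,-0.15,0,0,0,-0.15,-0.2],
    [0,0,0.95,0,0,0,-0.2],
    [0,0,0.95,0,0,0,-0.2],
    [0,0,0.95,0,0,0,-0.2],
    [0,0,0.95,0,0,0,-0.2],
    [0,0,0.95,0,0,0,-0.2],
    [0,0,0,0,0,0,-0.2],
  ],
)

```text
time_s: 15.58
position: [0.429, 0.4162, 0.1458]
tcp_rot: [[-0.574, 0.819, -0.004], [0.819, 0.574, -0.003], [0.0, -0.005, -1.0]]
force: [0.5, 0.2, 0.3]
opening: 0.601
```

```bash
python3 - <<'E'
from plan import *
print(status.read_state()["position"])
plan([((.4265,.4245,.12),R0(35),-.2),((.4265,.4245,.024),R0(35),-.2,.7)])
E
```

```text
[0.42899968 0.41615104 0.14578054]
[[0.15,0.05,0.5,0,0,0,-0.2],[0.18,0.06,0.53,-0.03,0,0.01,-0.2],[0,0,0.65,0,0,0,-0.2],[0,0,0.65,0,0,0,-0.2],[0,0,0.65,0,0,0,-0.2],[0,0,0.65,0,0,0,-0.2],[0,0,0.6,0,0,0,-0.2],[0,0,0.64,0,0,0,-0.2]]

8 rows; end [0.4264 0.4245 0.024 ]
```

send_rows(
  moves=[
    [0.15,0.05,0.5,0,0,0,-0.2],
    [0.18,0.06,0.5,0,0,0,-0.2],
    [0,0,0.65,0,0,0,-0.2],
    [0,0,0.65,0,0,0,-0.2],
    [0,0,0.65,0,0,0,-0.2],
    [0,0,0.65,0,0,0,-0.2],
    [0,0,0.6,0,0,0,-0.2],
    [0,0,0.65,0,0,0,1],
    [0,0,0,0,0,0,1],
    [0,0,0,0,0,0,1],
    [0,0,0,0,0,0,1],
    [0,0,0,0,0,0,1],
  ],
)

```text
time_s: 17.08
position: [0.4288, 0.4252, 0.0269]
tcp_rot: [[-0.574, 0.819, 0.001], [0.819, 0.574, 0.001], [-0.0, 0.001, -1.0]]
force: [0.3, 0.3, -0.4]
opening: 0.148
```

send_rows(
  moves=[
    [0,0,0,0,0,0,1],
    [0,0,-0.5,0,0,0,1],
    [0,0,-0.95,0,0,0,1],
    [0,0,-0.95,0,0,0,1],
    [0,0,-0.95,0,0,0,1],
    [0,0,-0.95,0,0,0,1],
    [0,0,-0.95,0,0,0,1],
    [0,0,-0.95,0,0,0,1],
    [0,0,-0.95,0,0,0,1],
    [0,0,-0.95,0,0,0,1],
    [0,0,-0.95,0,0,0,1],
  ],
)

```text
time_s: 18.45
position: [0.4283, 0.4248, 0.2542]
tcp_rot: [[-0.574, 0.819, 0.0], [0.819, 0.574, 0.0], [-0.0, 0.001, -1.0]]
force: [0.4, 0.4, 0.4]
opening: 0.15
```

```bash
python3 - <<'E'
from look import *
from plan import *
C=look("s5"); crop(C["side"],"side",(.43,.36,.15),(80,60),"c5")
print(status.read_state()["position"])
p=plan([((.679,.10,.275),R0(15),1,1),((.679,.10,.09),None,1,1),((.679,.10,.036),None,1,.6)])
E
```

```text
c5 origin 215 154 scale 5.0
[0.43   0.4261 0.2563]
[[-0.95,0.05,-0.05,0,0,0.1,1],[-0.95,0.05,-0.05,0,0,0.1,1],[-0.95,0.05,-0.05,0,0,0.1,1],[-0.95,0.1,-0.05,0,0,0.1,1],[-0.95,0.1,-0.05,0,0,0.1,1],[-0.95,0.15,-0.05,0,0,0.15,1],[-0.95,0.15,-0.05,0,0,0.1,1],[-0.95,0.15,-0.05,0,0,0.15,1],[-0.95,0.2,-0.05,0,0,0.1,1],[-0.95,0.2,-0.05,0,0,0.15,1],[-0.95,0.25,-0.05,0,0,0.1,1],[-0.95,0.25,-0.05,0,0,0.15,1]]

[[-0.95,0.25,-0.05,0,0,0.1,1],[-0.9,0.3,0,0,0,0.15,1],[-0.9,0.3,-0.05,0,0,0.1,1],[-0.95,0.35,0,0,0,0.15,1],[-0.9,0.35,-0.04,0.04,-0.01,0.1,1],[0,0,0.9,0,0,0,1],[0,0,0.95,0,0,0,1],[0,0,0.9,0,0,0,1],[0,0,0.95,0,0,0,1],[0,0,0.9,0,0,0,1],[0,0,0.95,0,0,0,1],[0,0,0.9,0,0,0,1]]

[[0,0,0.95,0,0,0,1],[0,0,0.55,0,0,0,1],[0,0,0.55,0,0,0,1],[0,0,0.55,0,0,0,1],[0,0,0.51,0,0,0,1]]

29 rows; end [0.6789 0.1001 0.0359]
```

View pics/c5.png

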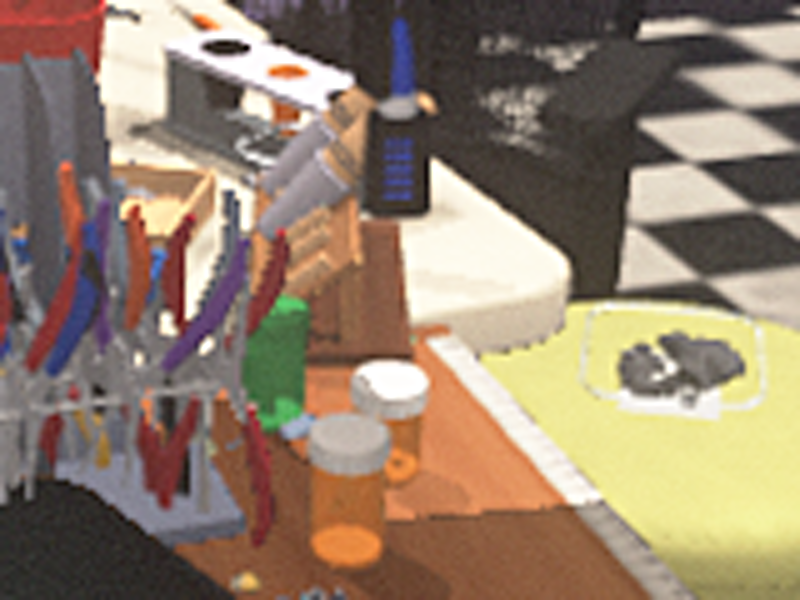

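send_rows(
  moves=[
    [-0.95,0.05,-0.3,0,0,0.1,1],
    [-0.95,0.05,-0.2,0,0,0.1,1],
    [-0.95,0.05,-0.2,0,0,0.1,1],
    [-0.95,0.1,-0.2,0,0,0.1,1],
    [-0.95,0.1,-0.1,0,0,0.1,1],
    [-0.95,0.15,0,0,0,0.15,1],
    [-0.95,0.15,0,0,0,0.1,1],
    [-0.95,0.15,0,0,0,0.15,1],
    [-0.95,0.2,0,0,0,0.1,1],
    [-0.95,0.2,0,0,0,0.15,1],
    [-0.95,0.25,0,0,0,0.1,1],
    [-0.95,0.25,0,0,0,0.15,1],
  ],
)

```text
time_s: 20.05
position: [0.6051, 0.1943, 0.2775]
tcp_rot: [[-0.357, 0.934, 0.0], [0.934, 0.357, 0.0], [0.0, 0.0, -1.0]]
force: [-0.0, -0.4, 0.7]
opening: 0.152
```

send_rows(
  moves=[
    [-0.95,0.25,0,0,0,0.1,1],
    [-0.9,0.3,0,0,0,0.15,1],
    [-0.9,0.3,0,0,0,0.1,1],
    [-0.95,0.35,0,0,0,0.15,1],
    [-0.9,0.35,0,0,0,0.1,1],
    [0,0,0.9,0,0,0,1],
    [0,0,0.95,0,0,0,1],
    [0,0,0.9,0,0,0,1],
    [0,0,0.95,0,0,0,1],
    [0,0,0.9,0,0,0,1],
    [0,0,0.95,0,0,0,1],
    [0,0,0,0,0,0,1],
  ],
)

```text
time_s: 21.55
position: [0.6763, 0.0983, 0.1364]
tcp_rot: [[-0.258, 0.966, -0.005], [0.966, 0.258, 0.0], [0.001, -0.005, -1.0]]
force: [-0.5, 0.5, -0.8]
opening: 0.147
```

```bash
python3 - <<'E'
from plan import *
print(status.read_state()["position"])
p=plan([((.679,.10,.036),None,1,.9)])
E
```

```text
[0.67625593 0.09833655 0.13642534]
[[0,0.05,0.8,0,0,0,1],[0,0,0.8,0,0,0,1],[0,0.05,0.8,0,0,0,1],[0,0,0.8,0,0,0,1],[0.03,0.04,0.82,0,0,0,1]]

5 rows; end [0.6789 0.1    0.0359]
```

send_rows(
  moves=[
    [0,0,0.8,0,0,0,1],
    [0,0,0.8,0,0,0,1],
    [0,0,0.8,0,0,0,1],
    [0,0,0.8,0,0,0,1],
    [0,0,0.8,0,0,0,1],
    [0,0,0.1,0,0,0,1],
    [0,0,0,0,0,0,-0.2],
    [0,0,0,0,0,0,-0.2],
    [0,0,0,0,0,0,-0.2],
    [0,0,-0.5,0,0,0,-0.4],
    [0,0,-0.9,0,0,0,-0.4],
    [0,0,-0.95,0,0,0,-0.4],
  ],
)

```text
time_s: 23.05
position: [0.6778, 0.0989, 0.0965]
tcp_rot: [[-0.259, 0.966, 0.001], [0.966, 0.259, 0.0], [-0.0, 0.001, -1.0]]
force: [0.1, -0.4, -0.1]
opening: 0.676
```

send_rows(
  moves=[
    [0,0,-0.95,0,0,0,-0.4],
    [0,0,-0.95,0,0,0,-0.4],
    [0,0,-0.95,0,0,0,-0.4],
    [0,0,-0.95,0,0,0,-0.4],
    [0,0,-0.95,0,0,0,-0.4],
    [0,0,-0.95,0,0,0,-0.4],
    [0,0,-0.95,0,0,0,-0.4],
  ],
)

```text
time_s: 23.92
position: [0.6775, 0.0989, 0.2634]
tcp_rot: [[-0.259, 0.966, 0.001], [0.966, 0.259, 0.0], [-0.0, 0.001, -1.0]]
force: [0.1, -0.9, 0.1]
opening: 0.696
```

```bash
python3 - <<'E'
from look import *
from plan import *
from clr import clear
C=look("s6"); A=bothcloud(C)
try: print(jarfit(A,(.4565,.3485),.072),jarfit(A,(.449,.263),.058))
except Exception as e: print(e)
print(clear((.450,.2635),.115),"wood",clear((.6855,-.018),.11)); print(clear((.6855,.01),.11)); print(clear((.6855,-.04),.11))
print(status.read_state()["position"])
E
```

```text
(array([0.4576, 0.3484, 0.0196]), array([0.455 , 0.3474])) (array([0.4509, 0.2642, 0.0194]), array([0.448 , 0.2669]))
[(0, 14), (15, -7), (30, -7), (45, -11), (60, -8), (75, -11), (90, 2), (105, 22), (120, 37), (135, 47), (150, 39), (165, 31)] wood [(0, 63), (15, 59), (30, 44), (45, 65), (60, 93), (75, 103), (90, 121), (105, 108), (120, 74), (135, 70), (150, 45), (165, 54)]
[(0, 63), (15, 57), (30, 57), (45, 48), (60, 79), (75, 76), (90, 96), (105, 102), (120, 88), (135, 56), (150, 67), (165, 47)]
[(0, 63), (15, 53), (30, 48), (45, 81), (60, 104), (75, 118), (90, 121), (105, 102), (120, 68), (135, 60), (150, 46), (165, 60)]
[0.6796 0.0989 0.266 ]
```

```bash
python3 - <<'E'
from plan import *
p=plan([((.450,.2638,.26),R0(120),-.45,1),((.450,.2638,.10),None,-.45,1)])
E
```

```text
[[0.95,-0.8,0,0,0,0.85,-0.45],[0.85,-0.95,0,0,0,0.85,-0.45],[0.7,-1,0,0,0,0.85,-0.45],[0.55,-1,0.05,0,0,0.85,-0.45],[0.35,-1,0,0,0,0.8,-0.45],[0.15,-1,0.05,0,0,0.85,-0.45],[-0.05,-1,0,0,0,0.8,-0.45],[-0.25,-1,0.05,0,0,0.85,-0.45],[-0.62,-1,0.01,0.03,-0.04,0.8,-0.45],[0,-0.2,0.9,0,0,0,-0.45],[-0.05,-0.15,0.9,0,0,0,-0.45],[0,-0.2,0.9,0,0,0,-0.45]]

[[-0.05,-0.15,0.95,0,0,0,-0.45],[0,-0.2,0.9,0,0,0,-0.45],[-0.05,-0.15,0.95,0,0,0,-0.45],[-0.02,-0.19,0.91,0,0,0,-0.45]]

16 rows; end [0.45   0.2637 0.1   ]
```

send_rows(
  moves=[
    [0.95,-0.8,0,0,0,0.85,-0.45],
    [0.85,-0.95,0,0,0,0.85,-0.45],
    [0.7,-1,0,0,0,0.85,-0.45],
    [0.55,-1,0.05,0,0,0.85,-0.45],
    [0.35,-1,0,0,0,0.8,-0.45],
    [0.15,-1,0.05,0,0,0.85,-0.45],
    [-0.05,-1,0,0,0,0.8,-0.45],
    [-0.25,-1,0.05,0,0,0.85,-0.45],
    [-0.6,-1,0,0,0,0.8,-0.45],
    [0,-1,0.4,0,0,0,-0.45],
    [0,-0.2,0.9,0,0,0,-0.45],
    [0,0,0.9,0,0,0,-0.45],
  ],
)

```text
time_s: 25.52
position: [0.4516, 0.2657, 0.2019]
tcp_rot: [[0.865, 0.501, 0.0], [0.501, -0.865, 0.0], [0.0, -0.0, -1.0]]
force: [0.4, -1.1, -0.2]
opening: 0.727
```

```bash
python3 - <<'E'
from look import *
from plan import *
print(status.read_state()["position"],status.read_state()["joint_positions"])
C=look("s7"); crop(C["side"],"side",(.45,.264,.1),(60,45),"c7")
p=plan([((.450,.2638,.10),R0(120),-.45,1),((.450,.2638,-.005),None,-.45,.7)])
E
```

```text
[0.4516 0.2657 0.2019] [18.2335 22.0325 96.1255  0.0034 61.8394 78.1604]
c7 origin 232 170 scale 6.67
[[0,0,0.8,0,0,0,-0.45],[0,0,0.8,0,0,0,-0.45],[0,0,0.8,0,0,0,-0.45],[0,0,0.8,0,0,0,-0.45],[0.01,0.03,0.8,-0.01,0.04,0,-0.45],[0,0,0.6,0,0,0,-0.45],[0,0,0.6,0,0,0,-0.45],[0,0,0.6,0,0,0,-0.45],[0,0,0.6,0,0,0,-0.45],[0,0,0.6,0,0,0,-0.45],[0,0,0.6,0,0,0,-0.45],[0,0,0.6,0,0,0,-0.45]]

12 rows; end [ 0.45    0.2638 -0.0049]
```

View pics/c7.png

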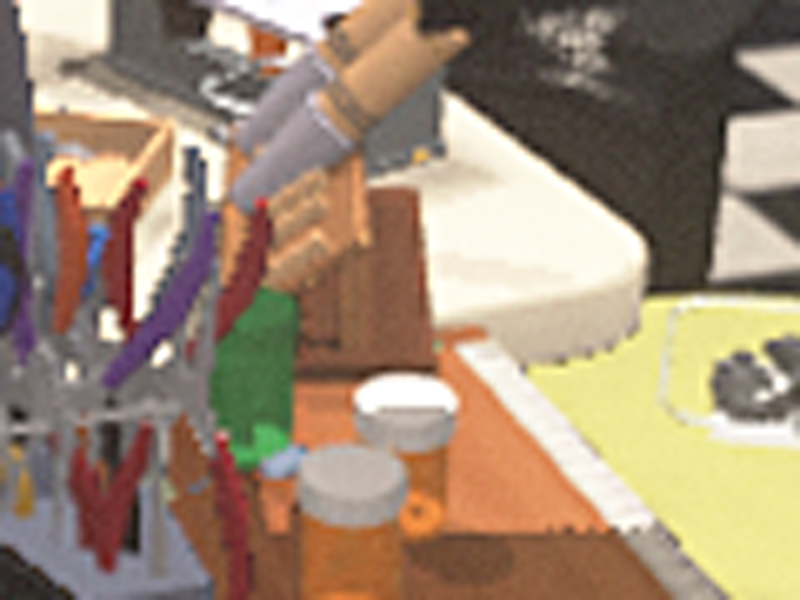

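Candidates: short amber jar (px 293,236), tall amber jar (285,250) and green cylinder (270,225). The white-capped amber one at (293,236) is the short jar, so I go down on it.

send_rows(
  moves=[
    [0,0,0.8,0,0,0,-0.45],
    [0,0,0.8,0,0,0,-0.45],
    [0,0,0.8,0,0,0,-0.45],
    [0,0,0.8,0,0,0,-0.45],
    [0,0,0.8,0,0,0,-0.45],
    [0,0,0.7,0,0,0,-0.45],
    [0,0,0.7,0,0,0,-0.45],
    [0,0,0.7,0,0,0,-0.45],
    [0,0,0.7,0,0,0,-0.45],
    [0,0,0.6,0,0,0,-0.45],
    [0,0,0.5,0,0,0,-0.45],
    [0,0,0,0,0,0,-0.45],
  ],
)

```text
time_s: 27.12
position: [0.4521, 0.265, 0.0043]
tcp_rot: [[0.866, 0.5, -0.002], [0.5, -0.866, -0.001], [-0.002, -0.0, -1.0]]
force: [0.0, -0.2, -0.2]
opening: 0.726
```

send_rows(
  moves=[
    [0,0,0.1,0,0,0,-0.1],
    [0,0,0,0,0,0,0.2],
    [0,0,0,0,0,0,1],
    [0,0,0,0,0,0,1],
    [0,0,0,0,0,0,1],
  ],
)

```text
time_s: 27.75
position: [0.4528, 0.2653, 0.0029]
tcp_rot: [[0.866, 0.5, 0.001], [0.5, -0.866, 0.0], [0.001, 0.0, -1.0]]
force: [0.3, 0.2, 2.8]
opening: 0.455
```

```bash
python3 - <<'E'
from plan import *
p=plan([((.452,.265,.25),None,1,1),((.687,.009,.26),R0(0),1,1),((.687,.009,.06),None,1,1)])
E
```

```text
[[0,0,-1,0,0,0,1],[0,0,-1,0,0,0,1],[0,0,-1,0,0,0,1],[0,0,-1,0,0,0,1],[0,0,-1,0,0,0,1],[0,0,-1,0,0,0,1],[0,0,-0.95,0,0,0,1],[0,0,-1,0,0,0,1],[0,0,-0.95,0,0,0,1],[-0.03,0,-0.99,0,0,0,1],[0.2,0.95,-0.05,0,0,-0.45,1],[0.15,1,-0.05,0,0,-0.45,1]]

[[0.05,1,0,0,0,-0.4,1],[0,1,-0.05,0,0,-0.45,1],[-0.1,1,0,0,0,-0.4,1],[-0.15,1,-0.05,0,0,-0.45,1],[-0.25,0.95,0,0,0,-0.4,1],[-0.3,0.95,-0.05,0,0,-0.45,1],[-0.35,0.9,0,0,0,-0.4,1],[-0.45,0.9,-0.05,0,0,-0.45,1],[-0.5,0.85,0,0,0,-0.4,1],[-0.55,0.8,-0.05,0,0,-0.45,1],[-0.6,0.8,0,0,0,-0.4,1],[-0.67,0.73,-0.04,0,0,-0.45,1]]

[[0,0,1,0,0,0,1],[0,0,1,0,0,0,1],[0,0,1,0,0,0,1],[0,0,1,0,0,0,1],[0,0,1,0,0,0,1],[0,0,1,0,0,0,1],[0,0,1,0,0,0,1],[-0.01,-0.01,1,0,0,0,1]]

32 rows; end [0.687  0.0089 0.06  ]
```

send_rows(
  moves=[
    [0,0,-1,0,0,0,1],
    [0,0,-1,0,0,0,1],
    [0,0,-1,0,0,0,1],
    [0,0,-1,0,0,0,1],
    [0,0,-1,0,0,0,1],
    [0,0,-1,0,0,0,1],
    [0,0,-0.95,0,0,0,1],
    [0,0,-1,0,0,0,1],
    [0,0,-0.95,0,0,0,1],
    [0,0,-1,0,0,0,1],
    [0.2,0.95,-0.05,0,0,-0.45,1],
    [0.15,1,-0.05,0,0,-0.45,1],
  ],
)

```text
time_s: 29.25
position: [0.4859, 0.2285, 0.2529]
tcp_rot: [[0.775, 0.632, 0.0], [0.632, -0.775, 0.0], [0.0, 0.0, -1.0]]
force: [-0.4, 0.3, -1.1]
opening: 0.456
```

send_rows(
  moves=[
    [0.05,1,0,0,0,-0.4,1],
    [0,1,-0.05,0,0,-0.45,1],
    [-0.1,1,0,0,0,-0.4,1],
    [-0.15,1,-0.05,0,0,-0.45,1],
    [-0.25,0.95,0,0,0,-0.4,1],
    [-0.3,0.95,-0.05,0,0,-0.45,1],
    [-0.35,0.9,0,0,0,-0.4,1],
    [-0.45,0.9,-0.05,0,0,-0.45,1],
    [-0.5,0.85,0,0,0,-0.4,1],
    [-0.55,0.8,-0.05,0,0,-0.45,1],
    [-0.6,0.8,0,0,0,-0.4,1],
    [-0.65,0.75,0,0,0,-0.45,1],
  ],
)

```text
time_s: 30.75
position: [0.6882, 0.0093, 0.2583]
tcp_rot: [[-0.002, 1.0, -0.001], [1.0, 0.002, 0.0], [0.0, -0.001, -1.0]]
force: [0.8, 0.1, 0.2]
opening: 0.452
```

send_rows(
  moves=[
    [0,0,1,0,0,0,1],
    [0,0,1,0,0,0,1],
    [0,0,1,0,0,0,1],
    [0,0,1,0,0,0,1],
    [0,0,1,0,0,0,1],
    [0,0,1,0,0,0,1],
    [0,0,1,0,0,0,1],
    [0,0,0,0,0,0,1],
  ],
)

```text
time_s: 31.75
position: [0.6857, 0.0102, 0.081]
tcp_rot: [[0.0, 1.0, -0.006], [1.0, -0.0, 0.001], [0.001, -0.006, -1.0]]
force: [0.5, 0.0, -0.0]
opening: 0.458
```

```bash
python3 - <<'E'
from look import *
from plan import *
s=status.read_state(); print(s["position"],s["joint_positions"],s["opening"])
C=look("s8"); crop(C["top"],"top",(.687,.03,.05),(60,45),"c8")
crop(C["side"],"side",(.687,.03,.1),(60,45),"c8s")
W=cloud(C["side"]); m=(abs(W[...,0]-.687)<.03)&(abs(W[...,1]-.01)<.04)&(W[...,2]>.034)&(W[...,2]<.2); print(np.percentile(W[m],[1,50,99],axis=0))
p=plan([((.687,.009,.011),None,1,.7)])
E
```

```text
[0.6857 0.0102 0.081 ] [-8.464  42.4653 77.5974 -0.0023 60.3081 -8.4601] 0.457901525067266
c8 origin 216 101 scale 6.67
c8s origin 173 133 scale 6.67
[[ 0.6574 -0.0138  0.0797]
 [ 0.6774  0.0202  0.1366]
 [ 0.7159  0.0484  0.1973]]
[[0,0,0.6,0,0,0,1],[0,0,0.6,0,0,0,1],[0,0,0.55,0,0,0,1],[0,-0.05,0.6,0,0,0,1],[-0.03,0,0.57,0,0,0,1]]

5 rows; end [0.6871 0.0091 0.011 ]
```

View pics/c8.png

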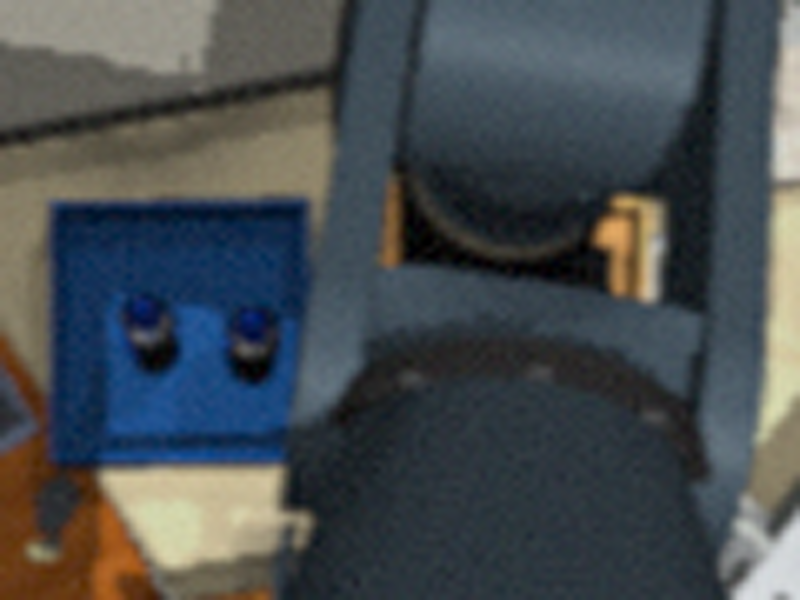

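View pics/c8s.png

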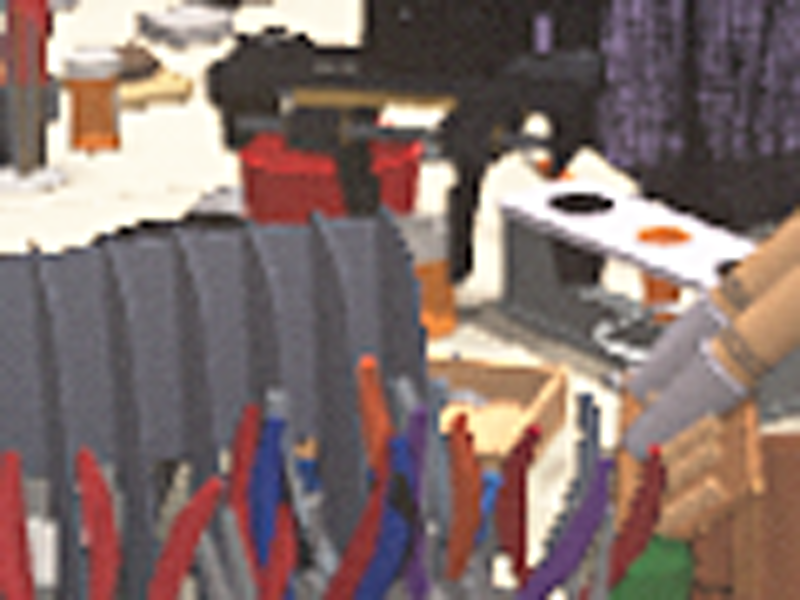

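send_rows(
  moves=[
    [0,0,0.6,0,0,0,1],
    [0,0,0.6,0,0,0,1],
    [0,0,0.6,0,0,0,1],
    [0,0,0.6,0,0,0,1],
    [0,0,0.4,0,0,0,1],
    [0,0,0,0,0,0,1],
    [0,0,0,0,0,0,-0.4],
    [0,0,0,0,0,0,-0.4],
    [0,0,0,0,0,0,-0.4],
    [0,0,-0.5,0,0,0,-0.4],
    [0,0,-0.95,0,0,0,-0.4],
    [0,0,-1,0,0,0,-0.4],
  ],
)

```text
time_s: 33.35
position: [0.6883, 0.0099, 0.0765]
tcp_rot: [[-0.0, 1.0, 0.001], [1.0, 0.0, -0.0], [-0.0, 0.001, -1.0]]
force: [-0.5, 0.1, -0.4]
opening: 0.701
```

send_rows(
  moves=[
    [0,0,-1,0,0,0,-0.4],
    [0,0,-1,0,0,0,-0.4],
    [0,0,-1,0,0,0,-0.4],
    [0,0,-1,0,0,0,-0.4],
    [0,0,-1,0,0,0,-0.4],
    [0,0,-1,0,0,0,-0.4],
    [0,0,-1,0,0,0,-0.4],
  ],
)

```text
time_s: 34.22
position: [0.6881, 0.0099, 0.2522]
tcp_rot: [[-0.0, 1.0, 0.001], [1.0, 0.0, -0.0], [-0.0, 0.001, -1.0]]
force: [-0.4, 0.2, -0.2]
opening: 0.693
```

```bash
python3 - <<'E'
from look import *
from plan import *
from clr import clear
s=status.read_state(); print(s["position"],s["opening"])
C=look("s9"); A=bothcloud(C); print(jarfit(A,(.4565,.3485),.072))
# tall jar with tilt: body clearance with 20deg tilt: check rough clearance at levels
b=A[(abs(A[:,0]-.457)<.25)&(abs(A[:,1]-.348)<.25)&(A[:,2]>.08)&(A[:,2]<.35)]
from h import *
for tilt in (-20,-15,15,20,0):
  for th in (75,90,105):
    R=R0(th,tilt); g=np.array([.457,.3484,.05]); q=(b[:,:3]-g)@R
    # body: tool z from -.051-.1 to -.051 behind
    m=(q[:,2]<-.049)&(q[:,2]>-.25)
    d=np.maximum(np.abs(q[m,1])-.095,np.abs(q[m,0])-.0375); print(tilt,th,R[:,2].round(2),np.sort(d)[[0,3,8]].round(3))
E
```

```text
[0.6881 0.0099 0.2522] 0.6930821922754445
(array([0.4576, 0.3484, 0.0196]), array([0.4547, 0.3475]))
-20 75 [ 0.33 -0.09 -0.94] [0.029 0.03  0.031]
-20 90 [ 0.34 -0.   -0.94] [0.029 0.03  0.031]
-20 105 [ 0.33  0.09 -0.94] [0.026 0.027 0.028]
-15 75 [ 0.25 -0.07 -0.97] [0.022 0.023 0.023]
-15 90 [ 0.26 -0.   -0.97] [0.022 0.023 0.024]
-15 105 [ 0.25  0.07 -0.97] [0.019 0.02  0.021]
15 75 [-0.25  0.07 -0.97] [-0.037 -0.037 -0.036]
15 90 [-0.26  0.   -0.97] [-0.037 -0.037 -0.035]
15 105 [-0.25 -0.07 -0.97] [-0.037 -0.037 -0.037]
20 75 [-0.33  0.09 -0.94] [-0.037 -0.037 -0.036]
20 90 [-0.34  0.   -0.94] [-0.037 -0.037 -0.037]
20 105 [-0.33 -0.09 -0.94] [-0.037 -0.037 -0.036]
0 75 [ 0.  0. -1.] [-0.007 -0.005 -0.004]
0 90 [ 0.  0. -1.] [-0.006 -0.005 -0.003]
0 105 [ 0.  0. -1.] [-0.008 -0.007 -0.005]
```

```bash
python3 - <<'E'
from plan import *
R=R0(85,-18); g=np.array([.457,.3484,.048]); t=g+.046*R[:,2]; print(t)
p=plan([((t[0],t[1],.25),R,-.45,1),((t[0],t[1],.14),R,-.45,1)])
E
```

```text
[0.47116069 0.3471611  0.0042514 ]
[[0.95,-0.65,0,-0.1,-0.1,-0.6,-0.45],[1,-0.5,0,-0.1,-0.1,-0.6,-0.45],[1,-0.4,-0.05,-0.1,-0.1,-0.6,-0.45],[1,-0.3,-0.05,-0.1,-0.1,-0.6,-0.45],[1,-0.15,-0.1,-0.1,-0.1,-0.6,-0.45],[1,-0.05,-0.1,-0.1,-0.1,-0.6,-0.45],[1,0.1,-0.15,-0.1,-0.1,-0.6,-0.45],[1,0.2,-0.15,-0.1,-0.1,-0.6,-0.45],[1,0.35,-0.2,-0.1,-0.1,-0.6,-0.45],[1,0.45,-0.2,-0.1,-0.1,-0.6,-0.45],[1,0.6,-0.2,-0.1,-0.1,-0.6,-0.45],[1,0.75,-0.2,-0.05,-0.1,-0.6,-0.45]]

[[1,0.85,-0.25,-0.1,-0.1,-0.6,-0.45],[1,1,-0.23,-0.07,-0.06,-0.63,-0.45],[0.35,0,0.85,0,0,0,-0.45],[0.35,0,0.85,0,0,0,-0.45],[0.3,0,0.85,0,0,0,-0.45],[0.35,0.05,0.8,0,0,0,-0.45],[0.32,0.02,0.83,0,0,0,-0.45]]

19 rows; end [0.4712 0.3472 0.14  ]
```

send_rows(
  moves=[
    [0.95,-0.65,0,-0.1,-0.1,-0.6,-0.45],
    [1,-0.5,0,-0.1,-0.1,-0.6,-0.45],
    [1,-0.4,-0.05,-0.1,-0.1,-0.6,-0.45],
    [1,-0.3,-0.05,-0.1,-0.1,-0.6,-0.45],
    [1,-0.15,-0.1,-0.1,-0.1,-0.6,-0.45],
    [1,-0.05,-0.1,-0.1,-0.1,-0.6,-0.45],
    [1,0.1,-0.15,-0.1,-0.1,-0.6,-0.45],
    [1,0.2,-0.15,-0.1,-0.1,-0.6,-0.45],
    [1,0.35,-0.2,-0.1,-0.1,-0.6,-0.45],
    [1,0.45,-0.2,-0.1,-0.1,-0.6,-0.45],
    [1,0.6,-0.2,-0.1,-0.1,-0.6,-0.45],
    [1,0.75,-0.2,-0.05,-0.1,-0.6,-0.45],
  ],
)

```text
time_s: 35.83
position: [0.5136, 0.2879, 0.2504]
tcp_rot: [[-0.918, 0.295, 0.267], [0.292, 0.955, -0.05], [-0.27, 0.032, -0.962]]
force: [0.6, 0.3, 1.0]
opening: 0.727
```

send_rows(
  moves=[
    [1,0.85,-0.25,-0.1,-0.1,-0.6,-0.45],
    [1,1,-0.25,-0.05,-0.05,-0.65,-0.45],
    [0.35,0,0.85,0,0,0,-0.45],
    [0.35,0,0.85,0,0,0,-0.45],
    [0.3,0,0.85,0,0,0,-0.45],
    [0,0,0,0,0,0,-0.45],
    [0,0,0,0,0,0,-0.45],
  ],
)

```text
time_s: 36.7
position: [0.4717, 0.3454, 0.1824]
tcp_rot: [[-0.951, 0.086, 0.298], [0.08, 0.996, -0.029], [-0.299, -0.004, -0.954]]
force: [-0.3, 0.1, 0.2]
opening: 0.726
```

```bash
python3 - <<'E'
from look import *
from plan import *
s=status.read_state(); print(s["position"],s["opening"]); print(s["tcp_rot"])
C=look("s10"); crop(C["side"],"side",(.46,.35,.15),(60,45),"c10")
R=np.array(s["tcp_rot"]); p=np.array(s["position"])
for n in C:
    W=cloud(C[n]).reshape(-1,3); q=(W-p)@R
    m=(abs(q[:,0])<.03)&(abs(q[:,1])<.07)&(q[:,2]<.03)&(q[:,2]>-.09)&(W[:,2]>.10)
    z=q[m]; print(n,m.sum())
    for lo in np.arange(-.09,.03,.01):
        k=z[(z[:,2]>lo)&(z[:,2]<lo+.01)]
        if len(k): print(round(lo,2),len(k),k.min(0).round(3),k.max(0).round(3))
E
```

```text
[0.4717 0.3454 0.1824] 0.7261455066061144
[[-0.9508  0.0855  0.2979]
 [ 0.0805  0.9963 -0.0293]
 [-0.2993 -0.0039 -0.9542]]
c10 origin 224 166 scale 6.67
side 236
-0.08 36 [-0.013  0.04  -0.08 ] [ 0.009  0.05  -0.07 ]
-0.07 38 [-0.013  0.037 -0.07 ] [ 0.009  0.048 -0.061]
-0.06 35 [-0.013  0.038 -0.06 ] [ 0.009  0.046 -0.05 ]
-0.05 40 [-0.013 -0.037 -0.05 ] [ 0.009  0.044 -0.04 ]
-0.04 50 [-0.013 -0.037 -0.04 ] [ 0.009  0.043 -0.03 ]
-0.03 13 [-0.011 -0.035 -0.03 ] [ 0.008  0.042 -0.027]
0.01 10 [-0.021  0.006  0.011] [-0.016  0.012  0.02 ]
0.02 14 [-0.019  0.002  0.02 ] [-0.011  0.01   0.03 ]
top 69
-0.09 4 [-0.012  0.036 -0.085] [-0.008  0.039 -0.08 ]
-0.08 15 [-0.011  0.03  -0.079] [-0.004  0.044 -0.07 ]
-0.07 2 [-0.008  0.032 -0.069] [-0.005  0.035 -0.065]
-0.06 4 [-0.003  0.032 -0.06 ] [ 0.003  0.033 -0.051]
-0.05 10 [-0.011  0.031 -0.048] [ 0.005  0.039 -0.04 ]
-0.04 11 [-0.011  0.03  -0.039] [ 0.008  0.04  -0.03 ]
-0.03 2 [-0.008  0.031 -0.03 ] [-0.005  0.031 -0.029]
-0.0 2 [-0.018  0.004  0.008] [-0.017  0.007  0.01 ]
0.01 10 [-0.019  0.     0.013] [-0.013  0.009  0.019]
0.02 9 [-0.019 -0.003  0.022] [-0.01   0.005  0.028]
```

View pics/c10.png

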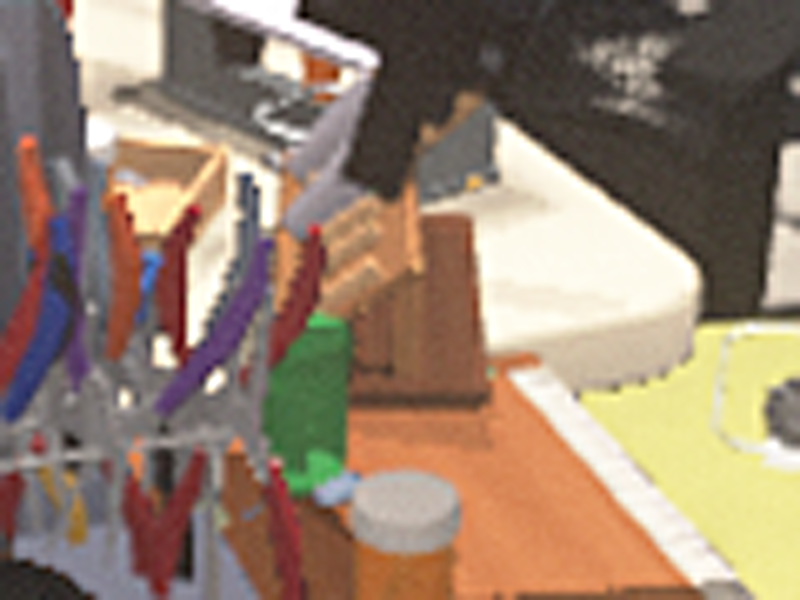

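```bash
python3 - <<'E'
from plan import *
R=R0(85,-18); g=np.array([.457,.3484,.050]); t=g+.046*R[:,2]; print(t)
p=plan([((t[0],t[1],.09),R,-.45,1),((t[0],t[1],t[2]),R,-.45,.8)])
E
```

```text
[0.47116069 0.3471611  0.0062514 ]
[[0.3,0,0.9,0,0,0,-0.45],[0.3,0,0.9,0,0,0,-0.45],[0.3,0.05,0.85,0,-0.05,0,-0.45],[0.27,0.02,0.89,-0.01,0,0.01,-0.45],[0.25,0,0.8,0,0,0,-0.45],[0.25,0,0.8,0,0,0,-0.45],[0.25,0,0.8,0,0,0,-0.45],[0.28,0,0.78,0,0,0,-0.45]]

8 rows; end [0.4711 0.3471 0.0063]
```

send_rows(
  moves=[
    [0.3,0,0.9,0,0,0,-0.45],
    [0.3,0,0.9,0,0,0,-0.45],
    [0.3,0.05,0.85,0,-0.05,0,-0.45],
    [0.25,0,0.9,0,0,0,-0.45],
    [0.25,0,0.8,0,0,0,-0.45],
    [0.25,0,0.8,0,0,0,-0.45],
    [0.25,0,0.8,0,0,0,-0.45],
    [0.25,0,0.7,0,0,0,-0.45],
    [0,0,0,0,0,0,0],
    [0,0,0,0,0,0,0.5],
    [0,0,0,0,0,0,1],
    [0,0,0,0,0,0,1],
  ],
)

```text
time_s: 38.3
position: [0.4715, 0.3464, 0.0083]
tcp_rot: [[-0.948, 0.085, 0.308], [0.08, 0.996, -0.029], [-0.309, -0.003, -0.951]]
force: [-0.9, 0.5, 1.8]
opening: 0.446
```

```bash
python3 - <<'E'
from look import *
from plan import *
s=status.read_state(); print(s["position"],s["opening"]); p=np.array(s["position"]); R=np.array(s["tcp_rot"])
g=p-.046*R[:,2]; print("grasp",g)
# target: jar upright center at (.687,-.043), same tilt, bottom: release with jar base on floor+3mm: z shift +.008
Rt=R0(30,-18)
for th in (0,30,90,120,150,180):
    Rt=R0(th,-18); print(th,Rt[:,2].round(2))
E
```

```text
[0.4715 0.3464 0.0083] 0.4458250878108201
grasp [0.4573 0.3477 0.0521]
0 [ 0.   -0.31 -0.95]
30 [ 0.15 -0.27 -0.95]
90 [ 0.31 -0.   -0.95]
120 [ 0.27  0.15 -0.95]
150 [ 0.15  0.27 -0.95]
180 [ 0.    0.31 -0.95]
```

```bash
python3 - <<'E'
from plan import *
s=status.read_state(); p=np.array(s["position"])
Rt=R0(0,-18); g=np.array([.687,-.044,.0600]); t=g+.046*Rt[:,2]; print(t)
p=plan([((p[0]-.01,p[1],.25),None,1,1),((t[0],t[1],.26),Rt,1,1),((t[0],t[1],.07),None,1,1)])
E
```

```text
[ 0.687      -0.05821478  0.0162514 ]
[[-0.25,0,-0.95,0,0,0,1],[-0.25,0,-0.95,0,0,0,1],[-0.25,0,-0.95,0,0,0,1],[-0.25,0,-0.9,0,0,0,1],[-0.25,0,-0.95,0,0,0,1],[-0.25,0,-0.9,0,0,0,1],[-0.3,0,-0.95,0,0,0,1],[-0.25,0,-0.9,0,0,0,1],[-0.3,-0.05,-0.95,0,0,0,1],[-0.26,-0.01,-0.92,0,0,0,1],[-0.6,-0.95,0.2,0.15,0,0.5,1],[-0.7,-0.9,0.2,0.15,0,0.5,1]]

[[-0.8,-0.85,0.2,0.15,0,0.5,1],[-0.85,-0.75,0.25,0.15,0,0.5,1],[-0.9,-0.65,0.25,0.15,0,0.5,1],[-0.95,-0.6,0.3,0.15,0,0.5,1],[-1,-0.5,0.3,0.15,0,0.5,1],[-1,-0.4,0.3,0.15,0,0.5,1],[-1,-0.25,0.3,0.15,0,0.5,1],[-1,-0.15,0.3,0.2,0,0.5,1],[-1,-0.05,0.35,0.15,0,0.5,1],[-1,0.05,0.35,0.2,0,0.5,1],[-1,0.15,0.3,0.15,0,0.55,1],[-1,0.3,0.3,0.2,0,0.5,1]]

[[-1,0.4,0.3,0.15,0,0.55,1],[-1,0.62,0.32,0.18,-0.05,0.51,1],[0.2,0,0.9,0,0,0,1],[0.2,0,0.9,0,0,0,1],[0.2,0,0.9,0,0,0,1],[0.2,0,0.9,0,0,0,1],[0.2,0,0.9,0,0,0,1],[0.2,0,0.9,0,0,0,1],[0.25,0.05,0.9,0,0,0,1],[0.22,0,0.93,0,0,0,1]]

34 rows; end [ 0.6869 -0.0581  0.0701]
```

send_rows(
  moves=[
    [-0.25,0,-0.95,0,0,0,1],
    [-0.25,0,-0.95,0,0,0,1],
    [-0.25,0,-0.95,0,0,0,1],
    [-0.25,0,-0.9,0,0,0,1],
    [-0.25,0,-0.95,0,0,0,1],
    [-0.25,0,-0.9,0,0,0,1],
    [-0.3,0,-0.95,0,0,0,1],
    [-0.25,0,-0.9,0,0,0,1],
    [-0.3,-0.05,-0.95,0,0,0,1],
    [-0.25,0,-0.9,0,0,0,1],
    [-0.6,-0.95,0.2,0.15,0,0.5,1],
    [-0.7,-0.9,0.2,0.15,0,0.5,1],
  ],
)

```text
time_s: 39.8
position: [0.4885, 0.2956, 0.2497]
tcp_rot: [[-0.917, 0.267, 0.297], [0.254, 0.964, -0.082], [-0.308, 0.0, -0.951]]
force: [0.0, 0.0, -0.4]
opening: 0.444
```

send_rows(
  moves=[
    [-0.8,-0.85,0.2,0.15,0,0.5,1],
    [-0.85,-0.75,0.25,0.15,0,0.5,1],
    [-0.9,-0.65,0.25,0.15,0,0.5,1],
    [-0.95,-0.6,0.3,0.15,0,0.5,1],
    [-1,-0.5,0.3,0.15,0,0.5,1],
    [-1,-0.4,0.3,0.15,0,0.5,1],
    [-1,-0.25,0.3,0.15,0,0.5,1],
    [-1,-0.15,0.3,0.2,0,0.5,1],
    [-1,-0.05,0.35,0.15,0,0.5,1],
    [-1,0.05,0.35,0.2,0,0.5,1],
    [-1,0.15,0.3,0.15,0,0.55,1],
    [-1,0.3,0.3,0.2,0,0.5,1],
  ],
)

```text
time_s: 41.3
position: [0.652, 0.0059, 0.2529]
tcp_rot: [[-0.182, 0.982, 0.053], [0.936, 0.189, -0.297], [-0.301, -0.004, -0.953]]
force: [0.3, 0.7, 0.0]
opening: 0.445
```

```bash
python3 - <<'E'
from plan import *
from look import *
s=status.read_state(); print(s["position"],s["opening"])
Rt=R0(0,-18); g=np.array([.687,-.044,.0600]); t=g+.046*Rt[:,2]
p=plan([((t[0],t[1],.25),Rt,1,1),((t[0],t[1],.07),None,1,1)])
C=look("s11"); crop(C["side"],"side",(.66,.0,.2),(70,52),"c11")
E
```

```text
[0.652  0.0059 0.2529] 0.444580894240011
[[-0.85,0.3,0.3,0.1,0,0.35,1],[-0.85,0.35,0.3,0.1,0,0.35,1],[-0.86,0.42,0.33,0.11,-0.04,0.35,1],[0.3,0,1,0,0,0,1],[0.3,0,0.95,0,0,0,1],[0.3,0,1,0,0,0,1],[0.35,0,0.95,0,0,0,1],[0.3,0,1,0,0,0,1],[0.35,0,0.95,0,0,0,1],[0.32,0,1,0,0,0,1]]

10 rows; end [ 0.6871 -0.0583  0.07  ]
c11 origin 172 95 scale 5.71
```

View pics/c11.png

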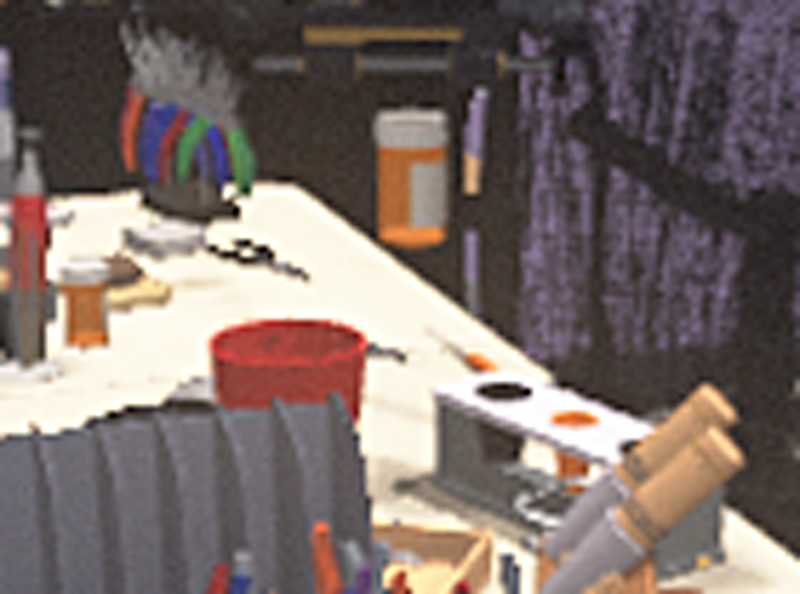

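The tall amber jar hangs upright (crop 410,180). Carrying it on to the wooden bin.

send_rows(
  moves=[
    [-0.85,0.3,0.3,0.1,0,0.35,1],
    [-0.85,0.35,0.3,0.1,0,0.35,1],
    [-0.85,0.4,0.3,0.1,0,0.35,1],
    [0.3,0,1,0,0,0,1],
    [0.3,0,0.95,0,0,0,1],
    [0.3,0,1,0,0,0,1],
    [0.35,0,0.95,0,0,0,1],
    [0.3,0,1,0,0,0,1],
    [0.3,0,0.95,0,0,0,1],
    [0,0,0,0,0,0,1],
  ],
)

```text
time_s: 42.65
position: [0.6847, -0.0562, 0.095]
tcp_rot: [[-0.005, 1.0, -0.003], [0.954, 0.004, -0.301], [-0.301, -0.004, -0.954]]
force: [-0.6, 0.4, 0.2]
opening: 0.446
```

```bash
python3 - <<'E'
from plan import *
from look import *
s=status.read_state(); print(s["position"],s["opening"])
Rt=R0(0,-18); g=np.array([.687,-.044,.0600]); t=g+.046*Rt[:,2]
p=plan([((t[0],t[1],.02),Rt,1,.7)])
C=look("s12"); crop(C["side"],"side",(.687,-.04,.08),(50,38),"c12")
E
```

```text
[ 0.6847 -0.0562  0.095 ] 0.4455832457523742
[[0.15,0,0.6,0,0,0,1],[0.15,0.05,0.55,0,0,0,1],[0.2,0,0.6,0,0,0,1],[0.15,0.05,0.55,0,0,0,1],[0.18,0,0.58,-0.01,-0.05,0.03,1]]

5 rows; end [ 0.6869 -0.0581  0.0201]
c12 origin 188 139 scale 7.89
```

View pics/c12.png

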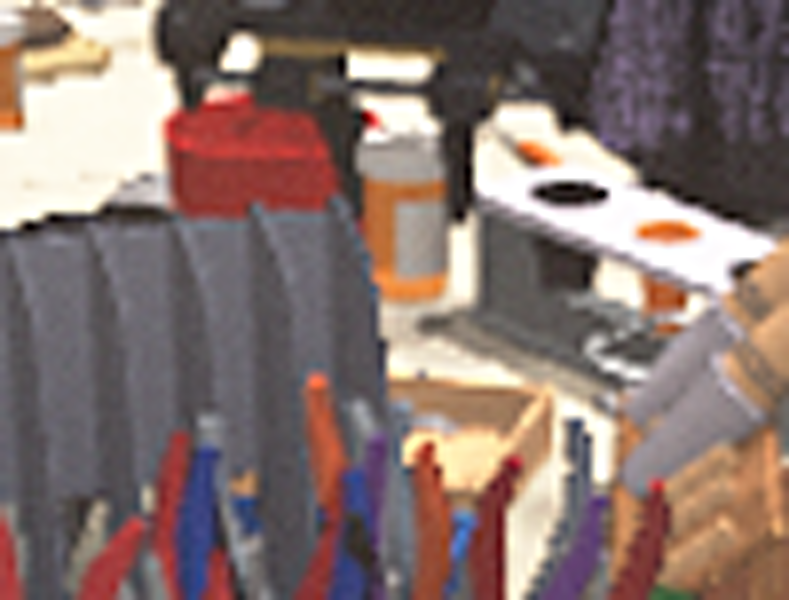

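send_rows(
  moves=[
    [0.15,0,0.6,0,0,0,1],
    [0.15,0.05,0.55,0,0,0,1],
    [0.2,0,0.6,0,0,0,1],
    [0.15,0.05,0.55,0,0,0,1],
    [0.2,0,0.6,0,0,0,1],
    [0.03,0,0.1,0,0,0,1],
    [0,0,0,0,0,0,1],
    [0,0,0,0,0,0,-0.3],
    [0,0,0,0,0,0,-0.3],
    [0,0,0,0,0,0,-0.3],
  ],
)

```text
time_s: 44.0
position: [0.6905, -0.059, 0.0198]
tcp_rot: [[-0.002, 1.0, 0.004], [0.953, 0.003, -0.302], [-0.302, 0.003, -0.953]]
force: [0.7, -0.6, -0.2]
opening: 0.634
```

send_rows(
  moves=[
    [0,0,-0.5,0,0,0,-0.3],
    [-0.2,0,-0.9,0,0,0,-0.3],
    [-0.3,0,-0.95,0,0,0,-0.3],
    [-0.3,0,-0.95,0,0,0,-0.3],
    [-0.3,0,-0.95,0,0,0,-0.3],
    [-0.3,0,-0.95,0,0,0,-0.3],
    [-0.3,0,-0.95,0,0,0,-0.3],
    [-0.3,0,-0.95,0,0,0,-0.3],
    [-0.3,0,-0.95,0,0,0,-0.3],
  ],
)

```text
time_s: 45.12
position: [0.6898, -0.0527, 0.2316]
tcp_rot: [[-0.002, 1.0, 0.006], [0.953, 0.003, -0.302], [-0.302, 0.005, -0.953]]
force: [0.4, 0.4, 0.7]
opening: 0.644
```

```bash
python3 - <<'E'
from plan import *
from look import *
s=status.read_state(); print(s["position"],s["joint_positions"])
C=look("s13"); crop(C["top"],"top",(.6,0,.08),(120,90),"c13")
E
```

```text
[ 0.6898 -0.0527  0.2316] [ -5.3087  34.35    70.6494 -18.2252  73.788   -0.5189]
c13 origin 167 84 scale 3.33
```

View pics/c13.png

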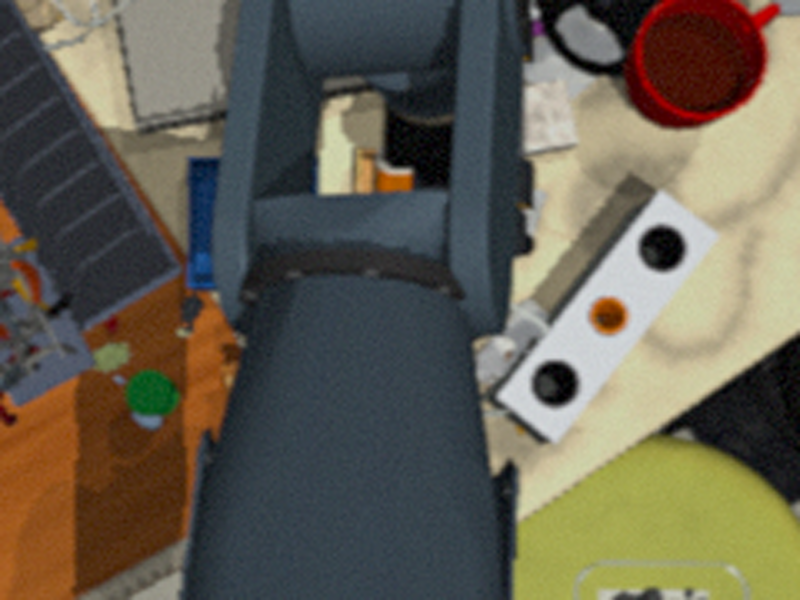

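```bash
cat > fk.py <<'E'
import numpy as np
from scipy.spatial.transform import Rotation as Ro
def rz(a):return Ro.from_euler("z",a,degrees=True).as_matrix()
def ry(a):return Ro.from_euler("y",a,degrees=True).as_matrix()
def fk(q,P):
    a,h,l1,l2,d,e,L=P
    # d lateral offset (y), e elbow offset along forearm x
    R=rz(q[0]); p=R@np.array([a,d,h])
    R=R@ry(q[1]); p=p+R@np.array([0,0,l1])
    R=R@ry(q[2]); p=p+R@np.array([e,0,l2])
    R=R@rz(q[3])@ry(q[4]); R6=R@rz(q[5])
    return p+R@np.array([0,0,L]),R6
E
python3 - <<'E'
from fk import *
from scipy.optimize import least_squares
D=[([53.772,30.224,82.088,0,67.689,-10.227],[.274,.562,.196]),
([18.2335,22.0325,96.1255,0.0034,61.8394,78.1604],[.4516,.2657,.2019]),
([-8.464,42.4653,77.5974,-.0023,60.3081,-8.4601],[.6857,.0102,.081]),
([-5.3087,34.35,70.6494,-18.2252,73.788,-.5189],[.6898,-.0527,.2316])]
f=lambda P:np.concatenate([fk(q,P)[0]-p for q,p in D])
r=least_squares(f,[0,.3,.4,.4,.111,0,.25]); print(r.x.round(4),(f(r.x)*1e3).round(1))
for P0 in ([0,.3,.4,.4,.111,0,.15],):
    # regularise e=0,a=0
    r=least_squares(lambda P:np.r_[f(P),.05*P[0],.05*P[5]],P0); print(r.x.round(4),(f(r.x)*1e3).round(1))
for q,p in D: print(fk(q,r.x)[1].round(3).tolist())
E
```

```text
[1.000e-04 2.740e-01 5.882e-01 3.916e-01 1.111e-01 1.141e-01 3.320e-01] [-0.1 -0.2  0.   0.1  0.  -0.   0.   0.   0.   0.1  0.  -0. ]
[-0.0023  0.2685  0.588   0.3914  0.1111  0.1077  0.3323] [-0.2 -0.3  0.1  0.5  0.2 -0.2  0.7 -0.  -0.2 -0.8  0.   0.3]
[[-0.438, -0.899, -0.0], [-0.899, 0.438, -0.0], [0.0, 0.0, -1.0]]
[[-0.501, 0.865, 0.0], [0.865, 0.501, 0.0], [0.0, 0.0, -1.0]]
[[-1.0, 0.0, -0.006], [0.0, 1.0, 0.001], [0.006, 0.001, -1.0]]
[[-1.0, -0.002, 0.006], [-0.003, 0.953, -0.302], [-0.005, -0.302, -0.953]]
```

```bash
cat >> fk.py <<'E'
from scipy.optimize import least_squares as LS
P=[0.0001,.2740,.5882,.3916,.1111,.1141,.3320]
lo=np.array([-176.69,-43.24,12.49,-82,0,-163.58]); hi=np.array([176.69,126.21,139.97,262,151.66,163.58])
T=np.array([[0,-1,0],[1,0,0],[0,0,1.]])
def tool(q): p,R=fk(q,P); return p,R@T
def ik(p,R,seeds=None):
    best=None
    if seeds is None:
        az=np.degrees(np.arctan2(p[1],p[0]))-9
        seeds=[[az,a,b,c,d,e] for a,b in((25,90),(0,120),(-20,130)) for c in (0,) for d in(20,60) for e in(-90,0,90)]
    for s in seeds:
        def f(q):
            a,B=tool(q); return np.r_[(a-p)*10,Ro.from_matrix(B.T@R).as_rotvec()]
        s=np.clip(np.array(s,float),lo+.1,hi-.1)
        r=LS(f,s,bounds=(lo,hi),x_scale=50)
        if best is None or r.cost<best[1]: best=(r.x,r.cost)
        if best[1]<1e-8: break
    return best
def zdir(az,phi):
    a=np.radians(az);t=np.radians(phi); return np.array([np.sin(t)*np.cos(a),np.sin(t)*np.sin(a),-np.cos(t)])
def Rpl(az,phi,flip=1):
    z=zdir(az,phi); a=np.radians(az); y=flip*np.array([-np.sin(a),np.cos(a),0]); return np.c_[np.cross(y,z),y,z]
E
python3 - <<'E'
from fk import *
for g in ([.4877,.043,.1178],[.5015,-.0303,.1177]):
    for s in (0,.015):
      gg=np.array(g)+s*np.array([-.69,-.14,.707])
      for phi in (0,10,20,25,30,35,40,45):
        out=[]
        for fl in(1,-1):
            R=Rpl(11.4,phi,fl); b=ik(gg+.046*R[:,2],R); out.append((b[0].round(0).tolist(),f"{b[1]:.1e}"))
        print(g,s,phi,out)
E
```

```text
[0.4877, 0.043, 0.1178] 0 0 [([-8.0, 32.0, 108.0, -0.0, 41.0, -109.0], '2.9e-28'), ([-8.0, 32.0, 108.0, 0.0, 41.0, 71.0], '4.9e-28')]
[0.4877, 0.043, 0.1178] 0 10 [([-10.0, 30.0, 115.0, 8.0, 26.0, -119.0], '2.0e-23'), ([-10.0, 30.0, 115.0, 8.0, 26.0, 61.0], '4.2e-21')]
[0.4877, 0.043, 0.1178] 0 20 [([-13.0, 30.0, 122.0, 39.0, 13.0, -152.0], '4.5e-25'), ([-13.0, 30.0, 122.0, 39.0, 13.0, 28.0], '1.5e-29')]
[0.4877, 0.043, 0.1178] 0 25 [([-15.0, 30.0, 126.0, 84.0, 11.0, 163.0], '9.2e-26'), ([-15.0, 30.0, 126.0, 84.0, 11.0, -17.0], '8.8e-25')]
[0.4877, 0.043, 0.1178] 0 30 [([-16.0, 32.0, 129.0, 121.0, 16.0, 123.0], '2.4e-29'), ([-16.0, 32.0, 129.0, 121.0, 16.0, -57.0], '2.2e-24')]
[0.4877, 0.043, 0.1178] 0 35 [([-18.0, 34.0, 133.0, 137.0, 25.0, 105.0], '5.4e-28'), ([-18.0, 34.0, 133.0, 137.0, 25.0, -75.0], '5.6e-21')]
[0.4877, 0.043, 0.1178] 0 40 [([-20.0, 38.0, 136.0, 145.0, 35.0, 95.0], '2.2e-26'), ([-20.0, 38.0, 136.0, 145.0, 35.0, -85.0], '3.1e-24')]
[0.4877, 0.043, 0.1178] 0 45 [([-22.0, 43.0, 140.0, 148.0, 47.0, 88.0], '4.9e-25'), ([-22.0, 43.0, 140.0, 148.0, 47.0, -92.0], '2.9e-16
[... 2720 characters left out ...]
] 0.015 25 [([-26.0, 29.0, 125.0, 72.0, 16.0, 164.0], '9.1e-05'), ([-26.0, 29.0, 124.0, 67.0, 16.0, -11.0], '6.0e-22')]
[0.5015, -0.0303, 0.1177] 0.015 30 [([-28.0, 30.0, 128.0, 96.0, 19.0, 138.0], '3.6e-19'), ([-28.0, 30.0, 128.0, 96.0, 19.0, -42.0], '1.9e-30')]
[0.5015, -0.0303, 0.1177] 0.015 35 [([-30.0, 32.0, 131.0, 115.0, 25.0, 117.0], '9.5e-30'), ([-30.0, 32.0, 131.0, 115.0, 25.0, -63.0], '4.7e-26')]
[0.5015, -0.0303, 0.1177] 0.015 40 [([-33.0, 35.0, 134.0, 125.0, 33.0, 103.0], '4.1e-30'), ([-33.0, 35.0, 134.0, 125.0, 33.0, -77.0], '1.3e-30')]
[0.5015, -0.0303, 0.1177] 0.015 45 [([-35.0, 40.0, 138.0, 131.0, 43.0, 93.0], '1.0e-18'), ([-35.0, 40.0, 138.0, 131.0, 43.0, -87.0], '1.6e-30')]
```

```bash
python3 - <<'E'
from fk import *
R=Rpl(11.4,12,-1); b=ik(np.array([.5015,-.0303,.1177])+.046*R[:,2],R,[[-20,30,113,11,29,50]]); print("pick",b[0].round(1),b[1])
for nm,c in (("far",[.652,-.222]),("near",[.534,-.130])):
  for az in range(-60,100,20):
    R=Rpl(az,-33,-1); r=[]
    for h in (.127,.22):
        o=ik(np.array([*c,h])+.046*R[:,2],R,[[-30,40,90,0,90,50],[-30,40,90,30,90,0],[-30,40,90,-40,90,0]]); r.append((o[0].round(0).tolist(),f"{o[1]:.0e}"))
    print(nm,az,R[:,2].round(2),r)
E
```

```text
pick [-19.9  30.2 114.2  14.3  26.   46.4] 4.10077283972655e-23
far -60 [-0.27  0.47 -0.84] [([-34.0, 55.0, 56.0, 14.0, 99.0, 115.0], '6e-21'), ([-34.0, 49.0, 53.0, 15.0, 107.0, 117.0], '2e-19')]
far -40 [-0.42  0.35 -0.84] [([-30.0, 57.0, 51.0, 5.0, 104.0, 100.0], '3e-22'), ([-30.0, 52.0, 48.0, 6.0, 113.0, 100.0], '1e-21')]
far -20 [-0.51  0.19 -0.84] [([-27.0, 57.0, 50.0, -4.0, 106.0, 83.0], '3e-23'), ([-27.0, 53.0, 46.0, -4.0, 114.0, 83.0], '7e-22')]
far 0 [-0.54 -0.   -0.84] [([-23.0, 57.0, 51.0, -13.0, 103.0, 68.0], '6e-20'), ([-23.0, 52.0, 48.0, -13.0, 111.0, 66.0], '5e-20')]
far 20 [-0.51 -0.19 -0.84] [([-20.0, 55.0, 56.0, -20.0, 96.0, 53.0], '2e-22'), ([-20.0, 50.0, 52.0, -21.0, 104.0, 50.0], '9e-23')]
far 40 [-0.42 -0.35 -0.84] [([-17.0, 52.0, 63.0, -27.0, 85.0, 40.0], '1e-30'), ([-17.0, 47.0, 59.0, -27.0, 93.0, 36.0], '1e-28')]
far 60 [-0.27 -0.47 -0.84] [([-15.0, 49.0, 71.0, -34.0, 73.0, 28.0], '2e-25'), ([-15.0, 43.0, 68.0, -32.0, 80.0, 23.0], '3e-25')]
far 80 [-0.09 -0.54 -0.84] [([-15.0, 46.0, 80.0, -40.0, 58.0, 17.0], '2e-21'), ([-15.0, 39.0, 77.0, -36.0, 66.0, 11.0], 
[... 352 characters left out ...]
[-24.0, 41.0, 73.0, -2.0, 99.0, 86.0], '3e-29')]
near 0 [-0.54 -0.   -0.84] [([-20.0, 47.0, 77.0, -11.0, 88.0, 74.0], '6e-30'), ([-20.0, 40.0, 73.0, -11.0, 97.0, 72.0], '1e-30')]
near 20 [-0.51 -0.19 -0.84] [([-16.0, 46.0, 79.0, -19.0, 83.0, 61.0], '4e-31'), ([-16.0, 39.0, 76.0, -19.0, 92.0, 58.0], '5e-30')]
near 40 [-0.42 -0.35 -0.84] [([-12.0, 44.0, 84.0, -27.0, 75.0, 50.0], '2e-28'), ([-12.0, 37.0, 81.0, -26.0, 84.0, 45.0], '2e-30')]
near 60 [-0.27 -0.47 -0.84] [([-10.0, 41.0, 91.0, -34.0, 65.0, 40.0], '4e-30'), ([-10.0, 34.0, 88.0, -32.0, 74.0, 34.0], '7e-21')]
near 80 [-0.09 -0.54 -0.84] [([-9.0, 39.0, 99.0, -43.0, 52.0, 31.0], '6e-27'), ([-9.0, 31.0, 95.0, -38.0, 61.0, 22.0], '1e-21')]
```

```bash
python3 - <<'E'
from plan import *
from fk import Rpl
R=Rpl(11.4,12,-1); g=np.array([.5015,-.0303,.1177]); t=g+.046*R[:,2]
p=plan([(t+[0,0,.14],R,-.4,1),(t+[0,0,.06],R,-.4,1),(t,R,-.4,.7)],sym=False)
E
```

```text
[[0.15,-0.9,0.05,0.05,0.3,1,-0.4],[0,-0.9,0.05,0.05,0.3,1,-0.4],[-0.2,-0.9,0.05,0.05,0.3,1,-0.4],[-0.35,-0.85,0.05,0.05,0.3,1,-0.4],[-0.5,-0.8,0.05,0.05,0.3,1,-0.4],[-0.6,-0.7,0.05,0.05,0.3,1,-0.4],[-0.7,-0.6,0,0.1,0.3,1,-0.4],[-0.82,-0.42,-0.01,0.06,0.3,0.95,-0.4],[-0.15,0,0.8,0,0,0,-0.4],[-0.15,0,0.8,0,0,0,-0.4],[-0.2,0,0.75,0,0,0,-0.4],[-0.17,0,0.78,0,0,0,-0.4]]

[[-0.1,0,0.6,0,0,0,-0.4],[-0.15,0,0.6,0,0,0,-0.4],[-0.1,0,0.55,0,0,0,-0.4],[-0.15,0,0.6,0,0,0,-0.4]]

16 rows; end [ 0.5108 -0.0285  0.0727]
```

send_rows(
  moves=[
    [0.15,-0.9,0.05,0.05,0.3,1,-0.4],
    [0,-0.9,0.05,0.05,0.3,1,-0.4],
    [-0.2,-0.9,0.05,0.05,0.3,1,-0.4],
    [-0.35,-0.85,0.05,0.05,0.3,1,-0.4],
    [-0.5,-0.8,0.05,0.05,0.3,1,-0.4],
    [-0.6,-0.7,0.05,0.05,0.3,1,-0.4],
    [-0.7,-0.6,0,0.1,0.3,1,-0.4],
    [-0.8,-0.4,0,0.05,0.3,0.95,-0.4],
    [0,0,0,0,0,0,-0.4],
    [0,0,0,0,0,0,-0.4],
  ],
)

```text
time_s: 46.48
position: [0.5103, -0.029, 0.2092]
tcp_rot: [[0.96, 0.198, 0.197], [0.194, -0.98, 0.039], [0.201, 0.001, -0.98]]
force: [-0.2, -0.0, 0.8]
opening: 0.701
```

```bash
python3 - <<'E'
from plan import *
from look import *
from fk import Rpl
s=status.read_state(); print(s["position"],s["joint_positions"])
R=Rpl(11.4,12,-1); g=np.array([.5015,-.0303,.1177]); t=g+.046*R[:,2]
p=plan([(t+[0,0,.06],R,-.4,1),(t,R,-.4,.7)],sym=False)
C=look("s14"); crop(C["side"],"side",(.5,0,.15),(60,45),"c14"); crop(C["top"],"top",(.68,.05,.0),(50,38),"c14t")
E
```

```text
[ 0.5103 -0.029   0.2092] [-19.7639  15.9845 106.1637   7.9714  48.1575  53.9805]
[[-0.15,0,0.75,0,0,0,-0.4],[-0.15,0,0.75,0,0,0,-0.4],[-0.15,0,0.75,0,0,0,-0.4],[-0.14,-0.02,0.75,0,0.04,0,-0.4],[-0.1,0,0.6,0,0,0,-0.4],[-0.15,0,0.6,0,0,0,-0.4],[-0.1,0,0.6,0,0,0,-0.4],[-0.15,0,0.55,0,0,0,-0.4]]

8 rows; end [ 0.5108 -0.0285  0.0727]
c14 origin 230 120 scale 6.67
c14t origin 219 114 scale 7.89
```

View pics/c14.png

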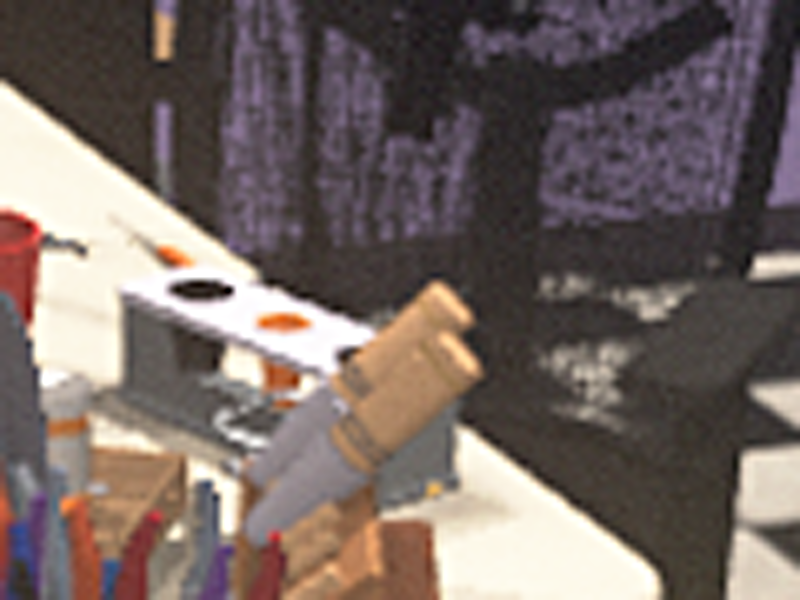

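View pics/c14t.png

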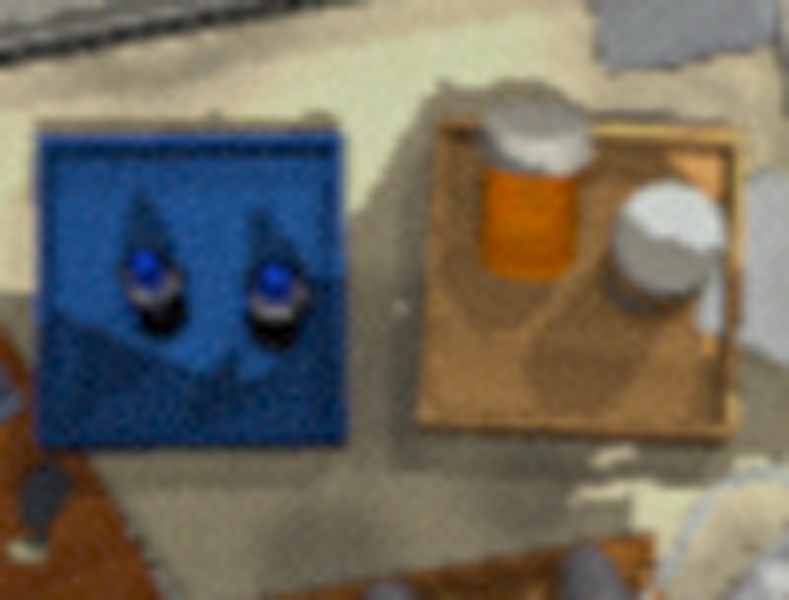

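The short jar has tipped and leans on the wooden bin's far wall (crop 535,190). Its centre still looks inside, and I'll measure that later. The tall jar stands, and both glue bottles stand. Now picking up the mandrel.

send_rows(
  moves=[
    [-0.15,0,0.75,0,0,0,-0.4],
    [-0.15,0,0.75,0,0,0,-0.4],
    [-0.15,0,0.75,0,0,0,-0.4],
    [-0.15,0,0.75,0,0.05,0,-0.4],
    [-0.1,0,0.6,0,0,0,-0.4],
    [-0.15,0,0.6,0,0,0,-0.4],
    [-0.1,0,0.6,0,0,0,-0.4],
    [-0.15,0,0.55,0,0,0,-0.4],
    [0,0,0,0,0,0,-0.4],
  ],
)

```text
time_s: 47.7
position: [0.5096, -0.0282, 0.0709]
tcp_rot: [[0.959, 0.198, 0.202], [0.193, -0.98, 0.042], [0.206, -0.002, -0.978]]
force: [-0.5, -0.2, -0.1]
opening: 0.697
```

```bash
python3 - <<'E'
from plan import *
from look import *
s=status.read_state(); print(s["position"],s["force"],s["opening"]); R=np.array(s["tcp_rot"]); print("grasp",np.array(s["position"])-.046*R[:,2])
C=look("s15"); crop(C["side"],"side",(.5,-.03,.12),(40,30),"c15")
E
```

```text
[ 0.5096 -0.0282  0.0709] [-0.4597 -0.1909 -0.1097] 0.6973318166560222
grasp [ 0.5003 -0.0301  0.1159]
c15 origin 251 141 scale 10.0
```

View pics/c15.png

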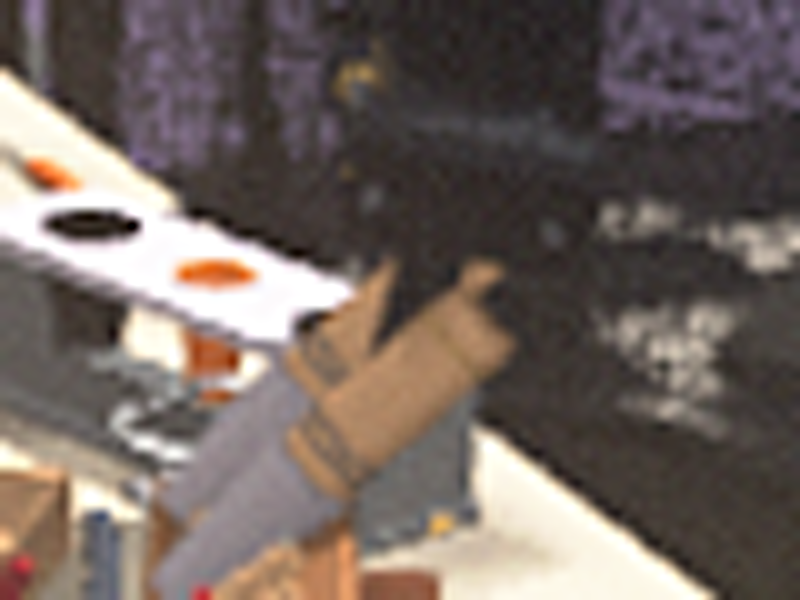

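The near finger covers the rear mandrel's handle (crop 430,270), as planned. Closing the grip.

send_rows(
  moves=[
    [0,0,0,0,0,0,0],
    [0,0,0,0,0,0,0.5],
    [0,0,0,0,0,0,1],
    [0,0,0,0,0,0,1],
    [0,0,0,0,0,0,1],
  ],
)

```text
time_s: 48.42
position: [0.5092, -0.0286, 0.0722]
tcp_rot: [[0.959, 0.196, 0.204], [0.192, -0.981, 0.041], [0.208, -0.001, -0.978]]
force: [-0.0, -0.8, 1.4]
opening: 0.338
```

```bash
python3 - <<'E'
from plan import *
from fk import Rpl
s=status.read_state(); p0=np.array(s["position"]); R=np.array(s["tcp_rot"]); print(p0,s["opening"],s["force"])
g=p0-.046*R[:,2]
p=plan([(p0+[-.005,-.0,.03],None,1,.5),(p0+[-.01,-.005,.19],None,1,1)],sym=False)
E
```

```text
[ 0.50919975 -0.02856514  0.07215176] 0.33765609692089504 [-4.66202993e-04 -7.94107790e-01  1.43406396e+00]
[[0,0,-0.4,0,0,0,1],[0.05,0,-0.4,0,0,0,1],[0.01,-0.04,-0.41,0,0,0,1],[0.15,0,-0.9,0,0,0,1],[0.15,0.05,-0.9,0,0,0,1],[0.15,0,-0.9,0,0,0,1],[0.15,0.05,-0.9,0,0,0,1],[0.15,0,-0.9,0,0,0,1],[0.15,0.05,-0.9,0,0,0,1],[0.2,0,-0.91,0,0,0,1]]

10 rows; end [ 0.4992 -0.0335  0.2621]
```

send_rows(
  moves=[
    [0,0,-0.4,0,0,0,1],
    [0.05,0,-0.4,0,0,0,1],
    [0,-0.05,-0.4,0,0,0,1],
    [0.15,0,-0.8,0,0,0,1],
    [0.15,0.05,-0.8,0,0,0,1],
    [0.15,0,-0.8,0,0,0,1],
    [0.15,0.05,-0.8,0,0,0,1],
    [0.15,0,-0.8,0,0,0,1],
    [0.15,0.05,-0.8,0,0,0,1],
    [0.15,0,-0.8,0,0,0,1],
  ],
)

```text
time_s: 49.68
position: [0.5006, -0.0324, 0.245]
tcp_rot: [[0.959, 0.197, 0.203], [0.192, -0.98, 0.041], [0.207, -0.001, -0.978]]
force: [0.2, -0.3, -2.9]
opening: 0.337
```

```bash
python3 - <<'E'
from plan import *
from look import *
s=status.read_state(); print(s["position"],s["force"],s["opening"]); R=np.array(s["tcp_rot"]); g=np.array(s["position"])-.046*R[:,2]; print("grasp",g)
C=look("s16"); crop(C["side"],"side",g,(60,45),"c16"); crop(C["top"],"top",g,(60,45),"c16t")
E
```

```text
[ 0.5006 -0.0324  0.245 ] [ 0.1675 -0.2543 -2.8574] 0.33713113409395995
grasp [ 0.4912 -0.0343  0.29  ]
c16 origin 235 76 scale 6.67
c16t origin 251 167 scale 6.67
```

View pics/c16.png

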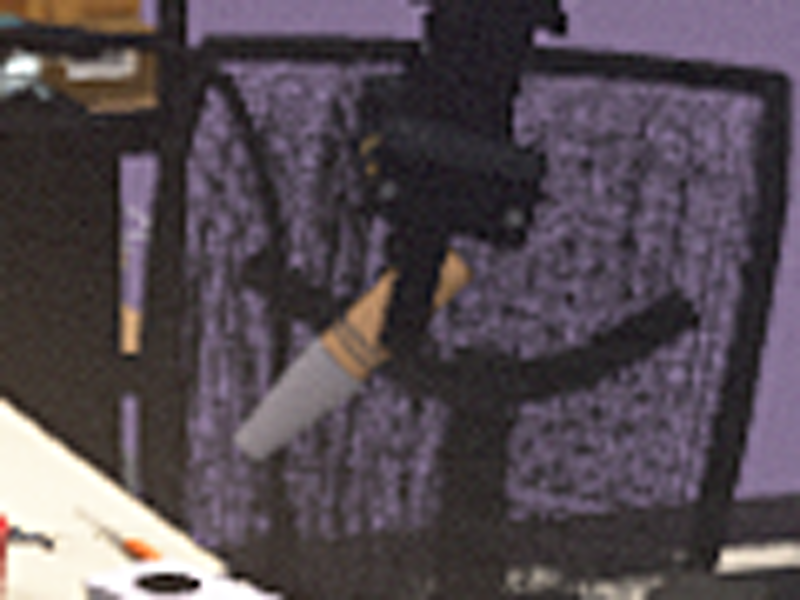

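```bash
cat > man.py <<'E'
from fit import *
def manfit(A,g,az,el,iters=8,verbose=True,tol=.006,extra=None):
    g=np.array(g,float); b=A[np.linalg.norm(A[:,:3]-g,axis=1)<.125]
    mx=b[:,3:6].max(1); b=b[mx>75]   # drop black gripper
    prof=lambda s:np.where(s<.065,.009+.009*s/.065,.015)
    def dv(p): return np.array([np.cos(p[4])*np.cos(p[3]),np.cos(p[4])*np.sin(p[3]),np.sin(p[4])])
    def f(p,b):
        d=dv(p); q=b[:,:3]-p[:3]; s=q@d; r=np.linalg.norm(q-np.outer(s,d),axis=1); s=s+.105
        e=r-prof(s)
        e=np.where(s>.138,np.maximum(np.abs(s-.14),np.maximum(r-.015,0)),e)
        e=np.where(s<.001,np.maximum(np.abs(s),np.maximum(r-.009,0)),e)
        return e
    p=np.array([*g,np.radians(az),np.radians(el)])
    for it in range(iters):
        bb=b[np.abs(f(p,b))<(.015 if it<3 else tol)]
        p=LS_(lambda q:f(q,bb),p)
    d=dv(p)
    if verbose: print("fit grip",p[:3],"az",np.degrees(p[3])%360,"el",np.degrees(p[4]),"tip",p[:3]-.105*d,"n",len(bb),"rms",np.sqrt((f(p,bb)**2).mean()))
    return p,d
def LS_(f,p):
    return least_squares(f,p,loss="soft_l1",f_scale=.0015,x_scale=[.01,.01,.01,.1,.1]).x
E
python3 - <<'E'
from man import *
from plan import status
C=load("s16.npz"); A=bothcloud(C); S=A[A[:,6]==0]
s=status.read_state(); R=np.array(s["tcp_rot"]); g=np.array(s["position"])-.046*R[:,2]
for X in (A,S):
    p,d=manfit(X,g,191.4,45); print("d in tool",R.T@d,"grip rel TCP in tool",R.T@(p[:3]-s["position"]), "tip in tool",R.T@(p[:3]-.105*d-s["position"]))
E
```

```text
fit grip [ 0.4966 -0.0334  0.2905] az 190.03586650133303 el 45.209070389035936 tip [ 0.5695 -0.0205  0.216 ] n 548 rms 0.0017286547704790979
d in tool [-0.5378 -0.0146 -0.8429] grip rel TCP in tool [ 0.0036 -0.0007 -0.0442] tip in tool [0.0601 0.0008 0.0443]
fit grip [ 0.4938 -0.0336  0.2928] az 190.99481794751978 el 45.15917449262863 tip [ 0.5665 -0.0195  0.2184] n 265 rms 0.0021304796527744185
d in tool [-0.5387 -0.0028 -0.8425] grip rel TCP in tool [ 0.0014 -0.0011 -0.0471] tip in tool [ 0.058  -0.0008  0.0414]
```

```bash
cat > place.py <<'E'
from plan import *
from fk import Rpl
tipT=np.array([.0592,0,.0430])
def pose(cup,az,tipz,phi=-32.5,tip=tipT):
    R=Rpl(az,phi,-1); return np.array([cup[0],cup[1],tipz])-R@tip,R
E
python3 - <<'E'
from place import *
from fk import ik
t,R=pose((.652,-.222),30,.14); print(t,R[:,2], ik(t,R,[[-20,50,60,-20,90,50]]))
p=plan([(t,R,1,.9)],sym=False)
E
```

```text
[ 0.62876896 -0.23541245  0.20807397] [-0.46531511 -0.2686498  -0.84339145] (array([-18.58964084,  46.65795766,  54.80245538, -24.187088  ,
       100.41260482,  41.63901572]), np.float64(4.549255069968934e-23))
[[0.3,0.9,0.2,-0.05,-0.45,-0.2,1],[0.3,0.9,0.2,-0.05,-0.45,-0.2,1],[0.25,0.9,0.2,-0.05,-0.45,-0.2,1],[0.25,0.9,0.2,0,-0.45,-0.2,1],[0.25,0.95,0.15,-0.05,-0.45,-0.2,1],[0.2,0.95,0.15,0,-0.45,-0.2,1],[0.2,0.95,0.15,-0.05,-0.45,-0.2,1],[0.15,0.95,0.15,0,-0.45,-0.15,1],[0.15,0.9,0.1,-0.05,-0.4,-0.2,1],[0.13,0.95,0.15,-0.01,-0.43,-0.15,1]]

10 rows; end [ 0.6287 -0.2355  0.2081]
```

send_rows(
  moves=[
    [0.3,0.9,0.2,-0.05,-0.45,-0.2,1],
    [0.3,0.9,0.2,-0.05,-0.45,-0.2,1],
    [0.25,0.9,0.2,-0.05,-0.45,-0.2,1],
    [0.25,0.9,0.2,0,-0.45,-0.2,1],
    [0.25,0.95,0.15,-0.05,-0.45,-0.2,1],
    [0.2,0.95,0.15,0,-0.45,-0.2,1],
    [0.2,0.95,0.15,-0.05,-0.45,-0.2,1],
    [0.15,0.95,0.15,0,-0.45,-0.15,1],
    [0.15,0.9,0.1,-0.05,-0.4,-0.2,1],
    [0.15,0.95,0.15,0,-0.45,-0.15,1],
    [0,0,0,0,0,0,1],
  ],
)

```text
time_s: 51.15
position: [0.6277, -0.2348, 0.1998]
tcp_rot: [[0.724, 0.499, -0.477], [0.422, -0.867, -0.265], [-0.545, -0.009, -0.838]]
force: [-0.3, 0.4, -2.5]
opening: 0.334
```

```bash
python3 - <<'E'
from place import *
from look import *
from man import *
s=status.read_state(); print(s["time_s"],s["position"],s["joint_positions"]); print(np.array(s["tcp_rot"]).round(3)); R=np.array(s["tcp_rot"])
C=look("s17"); A=bothcloud(C); g=np.array(s["position"])-.046*R[:,2]
for X in (A,A[A[:,6]==0]):
    p,d=manfit(X,g,0,89); print("d",d,"tip in tool",R.T@(p[:3]-.105*d-s["position"]),"d tool",R.T@d)
crop(C["side"],"side",g-[0,0,.05],(60,45),"c17"); crop(C["top"],"top",(.652,-.222,.075),(50,38),"c17t")
E
```

```text
51.15 [ 0.6277 -0.2348  0.1998] [-18.5613  47.4173  54.7401 -24.203  100.5324  41.725 ]
[[ 0.724  0.499 -0.477]
 [ 0.422 -0.867 -0.265]
 [-0.545 -0.009 -0.838]]
fit grip [ 0.6525 -0.2219  0.2415] az 51.893669607097536 el 91.23944911163714 tip [ 0.6539 -0.2201  0.1366] n 176 rms 0.00229288137159407
d [-0.0133 -0.017   0.9998] tip in tool [0.0596 0.0009 0.0366] d tool [-0.5621 -0.0013 -0.8271]
fit grip [ 0.6525 -0.2219  0.2415] az 51.893669607097536 el 91.23944911163714 tip [ 0.6539 -0.2201  0.1366] n 176 rms 0.00229288137159407
d [-0.0133 -0.017   0.9998] tip in tool [0.0596 0.0009 0.0366] d tool [-0.5621 -0.0013 -0.8271]
c17 origin 200 90 scale 6.67
c17t origin 315 119 scale 7.89
```

View pics/c17.png

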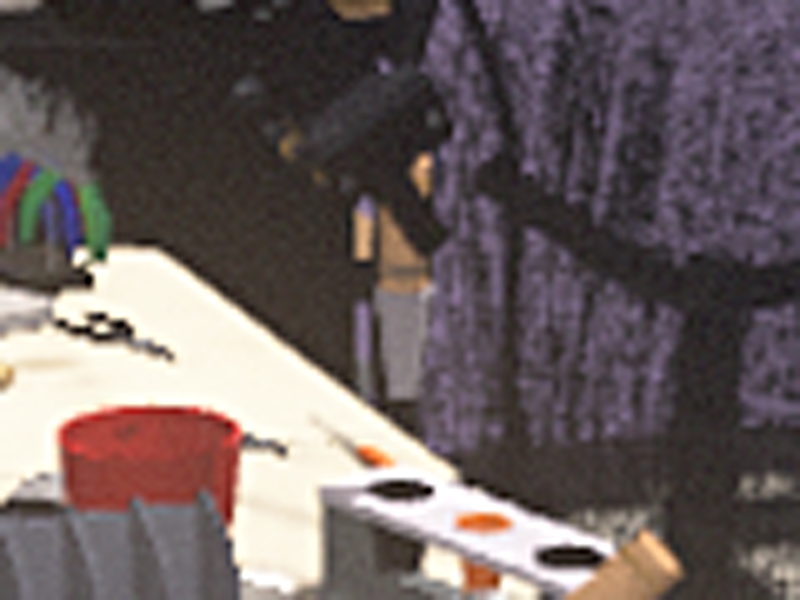

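View pics/c17t.png

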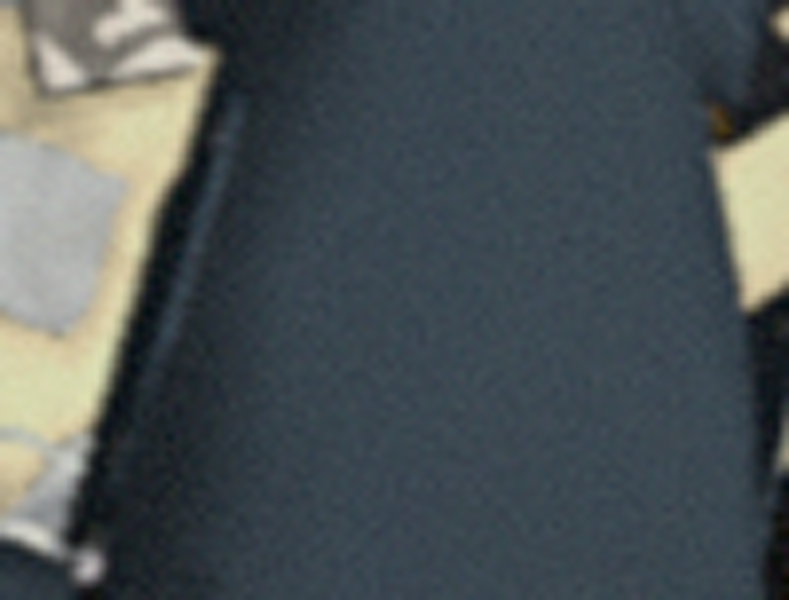

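send_rows(
  moves=[
    [0.36,0,0.56,0,0,0,1],
    [0.36,0,0.56,0,0,0,1],
    [0.36,0,0.56,0,0,0,1],
    [0.27,0,0.42,0,0,0,1],
    [0.27,0,0.42,0,0,0,1],
    [0.27,0,0.42,0,0,0,1],
    [0,0,0,0,0,0,1],
  ],
)

```text
time_s: 52.12
position: [0.6265, -0.2343, 0.1153]
tcp_rot: [[0.725, 0.499, -0.476], [0.422, -0.867, -0.266], [-0.545, -0.008, -0.838]]
force: [0.1, -0.2, -1.7]
opening: 0.335
```

```bash
python3 - <<'E'
from place import *
from look import *
s=status.read_state(); print(s["time_s"],s["position"],s["force"],s["moment"]); R=np.array(s["tcp_rot"])
print("tip",np.array(s["position"])+R@tipT)
C=look("s18"); crop(C["side"],"side",(.652,-.222,.09),(40,30),"c18")
E
```

```text
52.125 [ 0.6265 -0.2343  0.1153] [ 0.1061 -0.1866 -1.6958] [ 0.1337 -0.3282 -0.0299]
tip [ 0.6489 -0.2208  0.047 ]
c18 origin 220 129 scale 10.0
```

View pics/c18.png

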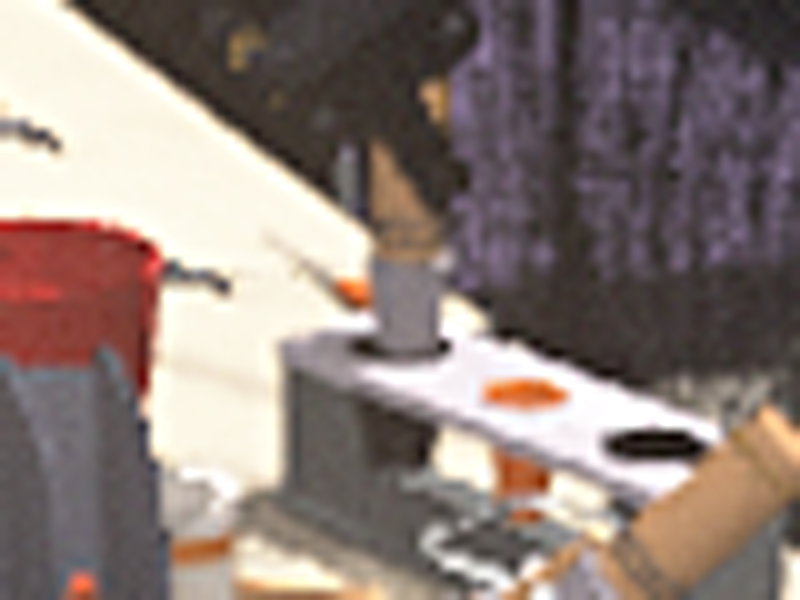

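send_rows(
  moves=[
    [0.12,0,0.18,0,0,0,1],
    [0.12,0,0.18,0,0,0,1],
    [0.12,0,0.18,0,0,0,1],
    [0.12,0,0.18,0,0,0,1],
    [0,0,0,0,0,0,1],
  ],
)

```text
time_s: 52.85
position: [0.6281, -0.2345, 0.0946]
tcp_rot: [[0.727, 0.499, -0.472], [0.421, -0.866, -0.268], [-0.543, -0.004, -0.84]]
force: [0.8, -0.8, -2.4]
opening: 0.337
```

send_rows(
  moves=[
    [0.06,0,0.1,0,0,0,1],
    [0.06,0,0.1,0,0,0,1],
    [0,0,0,0,0,0,1],
  ],
)

```text
time_s: 53.22
position: [0.6286, -0.2347, 0.09]
tcp_rot: [[0.727, 0.499, -0.471], [0.421, -0.866, -0.269], [-0.542, -0.003, -0.84]]
force: [4.6, 0.8, 2.1]
opening: 0.334
```

send_rows(
  moves=[
    [0.03,0,0.05,0,0,0,1],
    [0,0,0,0,0,0,0.2],
    [0,0,0,0,0,0,0],
    [0,0,0,0,0,0,-0.3],
    [0,0,0,0,0,0,-0.3],
    [0,0,0,0,0,0,-0.3],
  ],
)

```text
time_s: 53.98
position: [0.6269, -0.2344, 0.0877]
tcp_rot: [[0.726, 0.499, -0.474], [0.421, -0.867, -0.267], [-0.544, -0.006, -0.839]]
force: [-0.7, -0.1, -0.3]
opening: 0.641
```

```bash
python3 - <<'E'
from man import *
from look import *
C=look("s19"); A=bothcloud(C); p,d=manfit(A,(.652,-.222,.125),0,89); print(d)
crop(C["side"],"side",(.652,-.222,.09),(40,30),"c19")
E
```

```text
fit grip [ 0.6546 -0.2215  0.115 ] az 265.9342210957385 el 87.79188127377707 tip [ 0.6549 -0.2174  0.0101] n 138 rms 0.00248142541341217
[-0.0027 -0.0384  0.9993]
c19 origin 220 129 scale 10.0
```

View pics/c19.png

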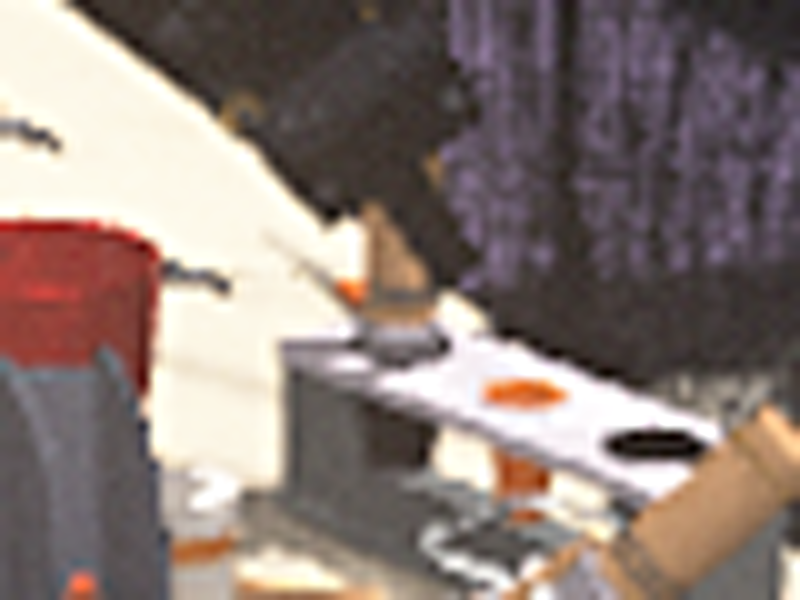

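send_rows(
  moves=[
    [0,0,-0.6,0,0,0,-0.3],
    [0,0,-0.8,0,0,0,-0.3],
    [0,0,-0.9,0,0,0,-0.3],
    [0,0,-0.9,0,0,0,-0.3],
    [0,0,-0.9,0,0,0,-0.3],
    [0,0,-0.9,0,0,0,-0.3],
    [0,0,0,0,0,0,-0.3],
  ],
)

```text
time_s: 54.95
position: [0.6885, -0.2005, 0.1955]
tcp_rot: [[0.729, 0.5, -0.468], [0.421, -0.866, -0.269], [-0.54, -0.001, -0.842]]
force: [0.1, -0.3, -0.4]
opening: 0.652
```

```bash
python3 - <<'E'
from place import *
from look import *
from man import *
s=status.read_state(); print(s["time_s"],s["position"])
C=look("s20"); A=bothcloud(C); p,d=manfit(A,(.652,-.222,.125),0,89); print(d)
p,d=manfit(A,(.4877,.043,.1178),191,45)
R=Rpl(11.4,12,-1); g=np.array([.4877,.043,.1178]); t=g+.046*R[:,2]
plan([(t+[0,0,.14],R,-.4,1),(t+[0,0,.06],R,-.4,1),(t,R,-.4,.7)],sym=False)
E
```

```text
54.95 [ 0.6885 -0.2005  0.1955]
fit grip [ 0.6546 -0.2206  0.1189] az 277.5408652355479 el 87.90903075876625 tip [ 0.6541 -0.2168  0.014 ] n 207 rms 0.002510223224257349
[ 0.0048 -0.0362  0.9993]
fit grip [0.491  0.044  0.1167] az 190.59968278670604 el 44.29782352334182 tip [0.5649 0.0578 0.0434] n 384 rms 0.0019286874308001634
[[-0.15,-0.95,0,0,0.35,0.15,-0.4],[-0.15,-0.95,0,0.05,0.35,0.15,-0.4],[-0.2,-0.95,0,0,0.35,0.15,-0.4],[-0.2,-0.95,0,0.05,0.35,0.15,-0.4],[-0.25,-0.9,0,0,0.35,0.15,-0.4],[-0.25,-0.9,0,0.05,0.35,0.15,-0.4],[-0.3,-0.9,-0.05,0,0.35,0.15,-0.4],[-0.3,-0.9,-0.05,0.05,0.35,0.15,-0.4],[-0.3,-0.9,-0.05,0,0.35,0.15,-0.4],[-0.35,-0.9,-0.1,0.05,0.35,0.15,-0.4],[-0.35,-0.9,-0.1,0,0.3,0.15,-0.4],[-0.4,-0.85,-0.1,0.05,0.35,0.1,-0.4]]

[[-0.4,-0.87,-0.11,0.02,0.3,0.14,-0.4],[-0.15,0,0.8,0,0,0,-0.4],[-0.15,0,0.8,0,0,0,-0.4],[-0.2,0,0.75,0,0,0,-0.4],[-0.17,0,0.78,0,0,0,-0.4],[-0.1,0,0.6,0,0,0,-0.4],[-0.15,0,0.6,0,0,0,-0.4],[-0.1,0,0.6,0,0,0,-0.4],[-0.15,0,0.55,0,0,0,-0.4]]

21 rows; end [0.497  0.0449 0.0728]
```

send_rows(
  moves=[
    [-0.15,-0.95,0,0,0.35,0.15,-0.4],
    [-0.15,-0.95,0,0.05,0.35,0.15,-0.4],
    [-0.2,-0.95,0,0,0.35,0.15,-0.4],
    [-0.2,-0.95,0,0.05,0.35,0.15,-0.4],
    [-0.25,-0.9,0,0,0.35,0.15,-0.4],
    [-0.25,-0.9,0,0.05,0.35,0.15,-0.4],
    [-0.3,-0.9,-0.05,0,0.35,0.15,-0.4],
    [-0.3,-0.9,-0.05,0.05,0.35,0.15,-0.4],
    [-0.3,-0.9,-0.05,0,0.35,0.15,-0.4],
    [-0.35,-0.9,-0.1,0.05,0.35,0.15,-0.4],
    [-0.35,-0.9,-0.1,0,0.3,0.15,-0.4],
    [-0.4,-0.85,-0.1,0.05,0.35,0.1,-0.4],
  ],
)

```text
time_s: 56.55
position: [0.5105, 0.0263, 0.2113]
tcp_rot: [[0.964, 0.218, 0.154], [0.217, -0.976, 0.027], [0.156, 0.007, -0.988]]
force: [-0.5, -0.1, 0.6]
opening: 0.701
```

send_rows(
  moves=[
    [-0.4,-0.85,-0.1,0,0.3,0.15,-0.4],
    [0,0,0,0,0,0,-0.4],
  ],
)

```text
time_s: 56.8
position: [0.4937, 0.0452, 0.2116]
tcp_rot: [[0.96, 0.195, 0.199], [0.192, -0.981, 0.038], [0.203, 0.002, -0.979]]
force: [0.2, 0.0, -0.7]
opening: 0.703
```

```bash
python3 - <<'E'
from place import *
from look import *
from man import *
s=status.read_state(); print(s["time_s"],s["position"],np.array(s["tcp_rot"]).round(3).tolist())
C=look("s21"); crop(C["top"],"top",(.62,-.07,.0),(90,68),"c21")
A=bothcloud(C); p,d=manfit(A,(.652,-.222,.125),0,89); print(d)
p,d=manfit(A,(.4877,.043,.1178),191,45)
R=Rpl(11.4,12,-1); g=np.array([.489,.0435,.1178]); t=g+.046*R[:,2]
plan([(t+[0,0,.06],R,-.4,1),(t,R,-.4,.7)],sym=False)
E
```

```text
56.8 [0.4937 0.0452 0.2116] [[0.96, 0.195, 0.199], [0.192, -0.981, 0.038], [0.203, 0.002, -0.979]]
c21 origin 218 103 scale 4.41
fit grip [ 0.6539 -0.2207  0.1258] az 270.16427313562315 el 87.55555347157825 tip [ 0.6539 -0.2162  0.0209] n 419 rms 0.002458693644081129
[ 0.0001 -0.0427  0.9991]
fit grip [0.4909 0.0438 0.1164] az 191.7016416325699 el 45.76413473517442 tip [0.5627 0.0587 0.0411] n 554 rms 0.002010873806607105
[[-0.15,0,0.8,0,0,0,-0.4],[-0.15,0,0.8,0,0,0,-0.4],[-0.15,-0.05,0.75,0,0,0,-0.4],[-0.18,-0.02,0.78,0.03,0,-0.01,-0.4],[-0.1,0,0.6,0,0,0,-0.4],[-0.15,0,0.6,0,0,0,-0.4],[-0.1,0,0.6,0,0,0,-0.4],[-0.15,0,0.55,0,0,0,-0.4]]

8 rows; end [0.4984 0.0453 0.0728]
```

View pics/c21.png

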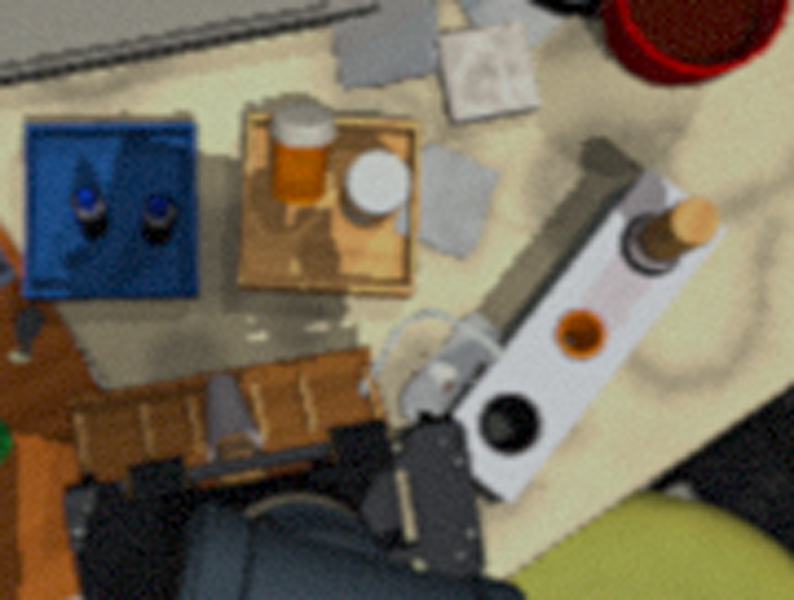

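send_rows(
  moves=[
    [-0.15,0,0.8,0,0,0,-0.4],
    [-0.15,0,0.8,0,0,0,-0.4],
    [-0.15,-0.05,0.75,0,0,0,-0.4],
    [-0.2,0,0.8,0,0,0,-0.4],
    [-0.1,0,0.6,0,0,0,-0.4],
    [-0.15,0,0.6,0,0,0,-0.4],
    [-0.1,0,0.6,0,0,0,-0.4],
    [-0.15,0,0.5,0,0,0,-0.4],
    [0,0,0,0,0,0,0],
    [0,0,0,0,0,0,0.5],
    [0,0,0,0,0,0,1],
    [0,0,0,0,0,0,1],
  ],
)

```text
time_s: 58.4
position: [0.4979, 0.045, 0.0739]
tcp_rot: [[0.959, 0.194, 0.205], [0.191, -0.981, 0.037], [0.208, 0.004, -0.978]]
force: [0.0, 0.3, 0.4]
opening: 0.343
```

send_rows(
  moves=[
    [0,0,0,0,0,0,1],
    [0,0,0,0,0,0,1],
    [0,0,-0.4,0,0,0,1],
    [0.05,0,-0.4,0,0,0,1],
    [0.1,0,-0.5,0,0,0,1],
    [0.15,0,-0.8,0,0,0,1],
    [0.15,0,-0.8,0,0,0,1],
    [0.15,0,-0.8,0,0,0,1],
    [0.15,0,-0.8,0,0,0,1],
    [0.15,0,-0.8,0,0,0,1],
    [0.15,0,-0.8,0,0,0,1],
    [0.15,0,-0.8,0,0,0,1],
  ],
)

```text
time_s: 59.9
position: [0.4901, 0.0445, 0.2496]
tcp_rot: [[0.96, 0.194, 0.204], [0.191, -0.981, 0.037], [0.207, 0.004, -0.978]]
force: [1.0, -0.3, -3.1]
opening: 0.336
```

```bash
python3 - <<'E'
from place import *
from look import *
from man import *
s=status.read_state(); print(s["time_s"],s["position"],s["opening"],s["joint_positions"]); R=np.array(s["tcp_rot"]); g=np.array(s["position"])-.046*R[:,2]
C=look("s22"); crop(C["side"],"side",g,(60,45),"c22")
A=bothcloud(C)
for X in (A,A[A[:,6]==0]):
    p,d=manfit(X,g,191.4,45); print("d in tool",R.T@d,"tip in tool",R.T@(p[:3]-.105*d-s["position"]))
E
```

```text
59.9 [0.4901 0.0445 0.2496] 0.33627305790333084 [-10.813   10.7725 105.8412   5.3764  52.3428  65.0905]
c22 origin 235 80 scale 6.67
fit grip [0.4833 0.0431 0.2938] az 190.3353184643187 el 45.024377380545296 tip [0.5563 0.0564 0.2195] n 552 rms 0.0016145565225193722
d in tool [-0.5451 -0.0081 -0.8383] tip in tool [0.0596 0.001  0.0433]
fit grip [0.483  0.0434 0.2935] az 190.25579656109318 el 45.06316468173156 tip [0.5559 0.0566 0.2192] n 310 rms 0.0019186116314734894
d in tool [-0.5445 -0.009  -0.8387] tip in tool [0.0592 0.0008 0.0436]
```

View pics/c22.png

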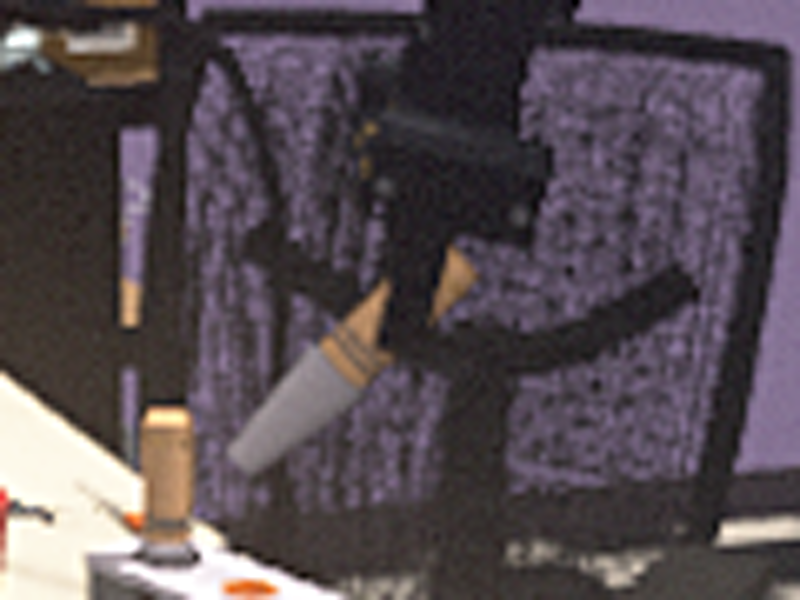

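```bash
python3 - <<'E'
from place import *
from fk import ik
t,R=pose((.534,-.1298),40,.135,phi=-32.9); print(t,R[:,2], ik(t,R,[[-12,40,80,-26,84,45]]))
p=plan([(t,R,1,.85)],sym=False)
E
```

```text
[ 0.5138155  -0.14673681  0.20325958] [-0.41609577 -0.34914581 -0.83961986] (array([-12.50712802,  35.24533237,  80.4035181 , -25.58788418,
        86.25016541,  44.2105574 ]), np.float64(7.088040999125346e-23))
[[-0.1,0.85,0.2,-0.05,-0.5,-0.3,1],[-0.15,0.85,0.2,-0.05,-0.5,-0.35,1],[-0.15,0.85,0.25,-0.05,-0.5,-0.3,1],[-0.2,0.8,0.25,-0.05,-0.5,-0.35,1],[-0.2,0.8,0.3,-0.05,-0.5,-0.3,1],[-0.25,0.8,0.3,-0.05,-0.5,-0.3,1],[-0.25,0.75,0.35,-0.05,-0.45,-0.35,1],[-0.25,0.75,0.35,-0.1,-0.5,-0.3,1],[-0.3,0.73,0.44,-0.07,-0.47,-0.34,1]]

9 rows; end [ 0.5139 -0.1468  0.2032]
```

send_rows(
  moves=[
    [-0.1,0.85,0.2,-0.05,-0.5,-0.3,1],
    [-0.15,0.85,0.2,-0.05,-0.5,-0.35,1],
    [-0.15,0.85,0.25,-0.05,-0.5,-0.3,1],
    [-0.2,0.8,0.25,-0.05,-0.5,-0.35,1],
    [-0.2,0.8,0.3,-0.05,-0.5,-0.3,1],
    [-0.25,0.8,0.3,-0.05,-0.5,-0.3,1],
    [-0.25,0.75,0.35,-0.05,-0.45,-0.35,1],
    [-0.25,0.75,0.35,-0.1,-0.5,-0.3,1],
    [-0.3,0.75,0.4,-0.05,-0.5,-0.35,1],
    [0,0,0,0,0,0,1],
  ],
)

```text
time_s: 61.25
position: [0.513, -0.1463, 0.1984]
tcp_rot: [[0.637, 0.642, -0.427], [0.54, -0.767, -0.346], [-0.55, -0.01, -0.835]]
force: [0.1, 0.2, -3.3]
opening: 0.334
```

```bash
python3 - <<'E'
from place import *
from look import *
from man import *
s=status.read_state(); print(s["time_s"],s["position"]); R=np.array(s["tcp_rot"]); print(R.round(3)); print("tip by tcp",np.array(s["position"])+R@[.0594,.0008,.0434],"d by tcp",R@[-.5448,-.0085,-.8385])
C=look("s23"); A=bothcloud(C); g=np.array(s["position"])-.046*R[:,2]
p,d=manfit(A,g,0,89); print("d",d)
crop(C["side"],"side",(.534,-.13,.14),(50,38),"c23")
print(proj(C["side"],[[.534,-.1298,.075],[.534,-.1298,.135]]))
E
```

```text
61.25 [ 0.513  -0.1463  0.1984]
[[ 0.637  0.642 -0.427]
 [ 0.54  -0.767 -0.346]
 [-0.55  -0.01  -0.835]]
tip by tcp [ 0.5328 -0.1299  0.1295] d by tcp [0.0061 0.0026 1.    ]
fit grip [ 0.5329 -0.1309  0.2379] az 62.359014876494186 el 90.39750867652735 tip [ 0.5333 -0.1302  0.1329] n 212 rms 0.0021415919051668143
d [-0.0032 -0.0061  1.    ]
c23 origin 236 118 scale 7.89
[[285.8264 173.3673]
 [286.2551 157.7401]]
```

View pics/c23.png

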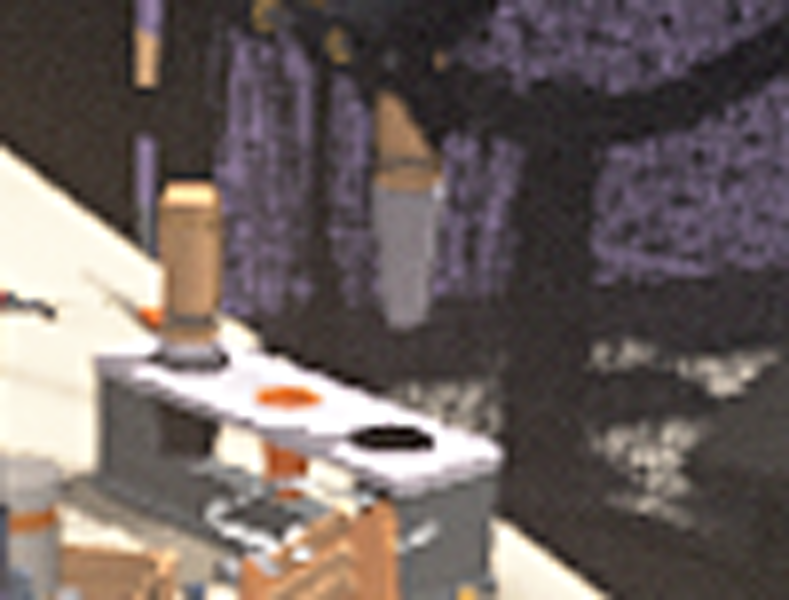

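send_rows(
  moves=[
    [0.4,0,0.6,0,0,0,1],
    [0.4,0,0.6,0,0,0,1],
    [0.4,0,0.6,0,0,0,1],
    [0.3,0,0.45,0,0,0,1],
    [0.2,0,0.3,0,0,0,1],
    [0.2,0,0.3,0,0,0,1],
    [0,0,0,0,0,0,1],
  ],
)

```text
time_s: 62.22
position: [0.5132, -0.1457, 0.1147]
tcp_rot: [[0.637, 0.643, -0.426], [0.54, -0.766, -0.348], [-0.55, -0.008, -0.835]]
force: [1.0, 0.6, -3.1]
opening: 0.335
```

send_rows(
  moves=[
    [0.1,0,0.15,0,0,0,1],
    [0.1,0,0.15,0,0,0,1],
    [0,0,0,0,0,0,1],
  ],
)

```text
time_s: 62.6
position: [0.5139, -0.1458, 0.1061]
tcp_rot: [[0.638, 0.643, -0.424], [0.54, -0.766, -0.349], [-0.549, -0.006, -0.836]]
force: [2.6, 0.7, -3.7]
opening: 0.341
```

send_rows(
  moves=[
    [0.1,0,0.15,0,0,0,1],
    [0.1,0,0.15,0,0,0,1],
    [0.08,0,0.12,0,0,0,1],
    [0,0,0,0,0,0,1],
  ],
)

```text
time_s: 63.1
position: [0.515, -0.1452, 0.0935]
tcp_rot: [[0.639, 0.643, -0.422], [0.541, -0.766, -0.348], [-0.547, -0.005, -0.837]]
force: [5.7, 2.4, -0.1]
opening: 0.333
```

send_rows(
  moves=[
    [0.06,0,0.1,0,0,0,1],
    [0,0,0,0,0,0,1],
  ],
)

```text
time_s: 63.35
position: [0.5152, -0.1451, 0.0911]
tcp_rot: [[0.64, 0.643, -0.421], [0.541, -0.766, -0.348], [-0.546, -0.005, -0.838]]
force: [6.7, 4.2, 2.1]
opening: 0.336
```

send_rows(
  moves=[
    [0.03,0,0.05,0,0,0,1],
    [0,0,0,0,0,0,0.2],
    [0,0,0,0,0,0,0],
    [0,0,0,0,0,0,-0.3],
    [0,0,0,0,0,0,-0.3],
    [0,0,0,0,0,0,-0.3],
    [0,0,-0.5,0,0,0,-0.3],
    [0,0,-0.8,0,0,0,-0.3],
    [0,0,-0.9,0,0,0,-0.3],
    [0,0,-0.9,0,0,0,-0.3],
    [0,0,-0.9,0,0,0,-0.3],
    [0,0,-0.9,0,0,0,-0.3],
  ],
)

```text
time_s: 64.85
position: [0.5656, -0.1023, 0.193]
tcp_rot: [[0.637, 0.643, -0.425], [0.54, -0.766, -0.349], [-0.55, -0.007, -0.835]]
force: [-0.1, -0.0, -0.0]
opening: 0.653
```

```bash
python3 - <<'E'
from place import *
from look import *
from man import *
s=status.read_state(); print(s["time_s"],s["position"],s["force"])
C=look("s24"); A=bothcloud(C)
p,d=manfit(A,(.534,-.13,.125),0,89); print("d",d)
p,d=manfit(A,(.652,-.222,.125),0,89); print("d",d)
crop(C["side"],"side",(.58,-.16,.1),(60,45),"c24"); crop(C["top"],"top",(.62,-.07,.0),(90,68),"c24t")
E
```

```text
64.85 [ 0.5656 -0.1023  0.193 ] [-0.095  -0.003  -0.0334]
fit grip [ 0.537  -0.1279  0.1257] az 179.84056581178876 el 83.76156897892585 tip [ 0.5484 -0.128   0.0213] n 360 rms 0.002612591439017586
d [-0.1087  0.0003  0.9941]
fit grip [ 0.653  -0.221   0.1263] az 249.4358839592852 el 87.78807951512462 tip [ 0.6544 -0.2172  0.0214] n 460 rms 0.0023665110151456646
d [-0.0136 -0.0361  0.9993]
c24 origin 215 118 scale 6.67
c24t origin 218 103 scale 4.41
```

View pics/c24.png

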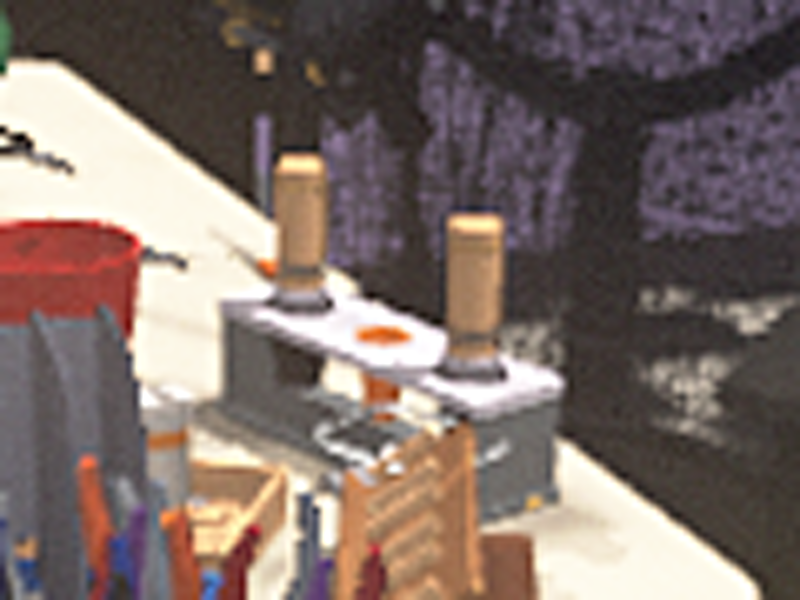

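View pics/c24t.png

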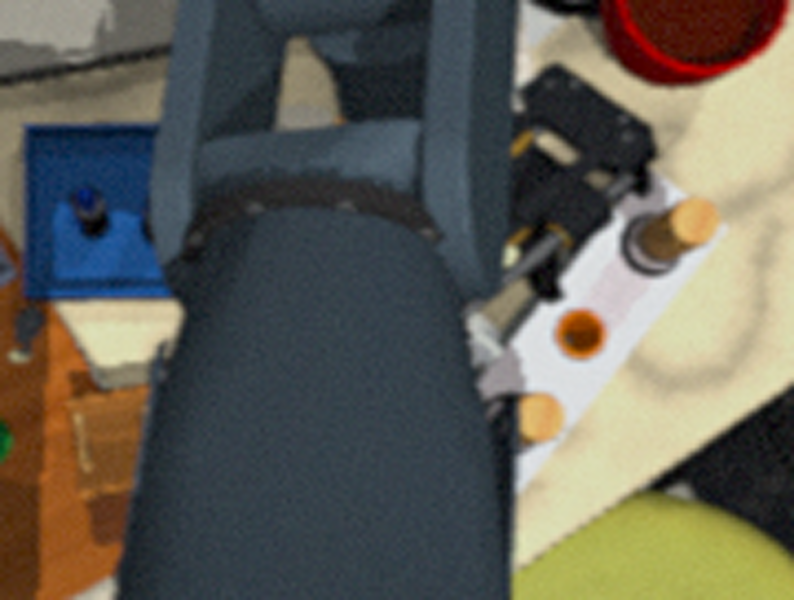

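```bash
python3 - <<'E'
from place import *
plan([((.57,-.09,.25),None,-.3,1),((.42,.22,.27),R0(101.4),-.3,1)],sym=True)
E
```

```text
[[-0.3,-0.1,-0.7,0,0,0,-0.3],[-0.3,-0.1,-0.7,0,0,0,-0.3],[-0.29,-0.12,-0.68,0,0,0,-0.3],[0.15,-0.95,-0.2,0.05,0.25,0.2,-0.3],[0.15,-0.95,-0.15,0.05,0.25,0.2,-0.3],[0.1,-0.95,-0.15,0.05,0.25,0.2,-0.3],[0.1,-1,-0.15,0.05,0.25,0.2,-0.3],[0.05,-1,-0.1,0.05,0.2,0.2,-0.3],[0.05,-1,-0.1,0.05,0.25,0.2,-0.3],[0,-1,-0.1,0.05,0.2,0.2,-0.3],[0,-0.95,-0.1,0.05,0.25,0.2,-0.3],[-0.05,-1,-0.1,0.05,0.2,0.2,-0.3]]

[[-0.1,-0.95,-0.1,0.05,0.25,0.2,-0.3],[-0.1,-0.95,-0.05,0.05,0.2,0.2,-0.3],[-0.15,-0.95,-0.1,0.1,0.25,0.2,-0.3],[-0.2,-1,-0.05,0.05,0.2,0.2,-0.3],[-0.2,-0.96,-0.06,0.09,0.23,0.21,-0.3]]

17 rows; end [0.4199 0.22   0.2701]
```

send_rows(
  moves=[
    [-0.3,-0.1,-0.7,0,0,0,-0.3],
    [-0.3,-0.1,-0.7,0,0,0,-0.3],
    [-0.3,-0.1,-0.7,0,0,0,-0.3],
    [0.15,-0.95,-0.2,0.05,0.25,0.2,-0.3],
    [0.15,-0.95,-0.15,0.05,0.25,0.2,-0.3],
    [0.1,-0.95,-0.15,0.05,0.25,0.2,-0.3],
    [0.1,-1,-0.15,0.05,0.25,0.2,-0.3],
    [0.05,-1,-0.1,0.05,0.2,0.2,-0.3],
    [0.05,-1,-0.1,0.05,0.25,0.2,-0.3],
    [0,-1,-0.1,0.05,0.2,0.2,-0.3],
    [0,-0.95,-0.1,0.05,0.25,0.2,-0.3],
    [-0.05,-1,-0.1,0.05,0.2,0.2,-0.3],
  ],
)

```text
time_s: 66.45
position: [0.4713, 0.11, 0.2628]
tcp_rot: [[0.913, 0.369, -0.176], [0.354, -0.929, -0.111], [-0.204, 0.039, -0.978]]
force: [-0.1, -0.2, 1.4]
opening: 0.65
```

send_rows(
  moves=[
    [-0.1,-0.95,-0.1,0.05,0.25,0.2,-0.3],
    [-0.1,-0.95,-0.05,0.05,0.2,0.2,-0.3],
    [-0.15,-0.95,-0.1,0.1,0.25,0.2,-0.3],
    [-0.2,-1,-0.05,0.05,0.2,0.2,-0.3],
    [-0.2,-0.95,-0.05,0.1,0.25,0.2,-0.3],
    [0,0,0,0,0,0,-0.3],
  ],
)

```text
time_s: 67.2
position: [0.4174, 0.2194, 0.2701]
tcp_rot: [[0.979, 0.202, -0.003], [0.202, -0.979, 0.003], [-0.002, -0.003, -1.0]]
force: [0.7, 0.7, -0.7]
opening: 0.651
```

```bash
python3 - <<'E'
from place import *
from look import *
from man import *
s=status.read_state(); print(s["time_s"],s["position"],s["force"])
C=look("s25"); A=bothcloud(C)
for c in ((.534,-.13,.125),(.652,-.222,.125)):
    for X in (A,A[A[:,6]==0],A[A[:,6]==1]):
        p,d=manfit(X,c,0,89); print("tilt",np.degrees(np.arccos(d[2])).round(2))
# top-of-handle disc
for c in ((.534,-.13),(.652,-.222)):
    for v in (0,1):
        q=A[(abs(A[:,0]-c[0])<.03)&(abs(A[:,1]-c[1])<.03)&(A[:,2]>.152)&(A[:,2]<.17)&(A[:,6]==v)]
        print("disc",len(q),q[:,:3].mean(0) if len(q) else "")
# bin contents
W=cloud(C["top"]); im=C["top"]["img"].astype(int)
q=A[(abs(A[:,0]-.6855)<.075)&(abs(A[:,1]+.018)<.06)&(A[:,2]>.037)&(A[:,2]<.12)]
l=q[:,1]>-.016
for k in (l,~l): print("jar",k.sum(),np.percentile(q[k][:,:3],[2,50,98],axis=0).round(3).tolist())
crop(C["top"],"top",(.62,-.07,.0),(90,68),"c25t")
crop(C["top"],"top",(.69,-.02,.03),(30,23),"c25j")
E
```

```text
67.2 [0.4174 0.2194 0.2701] [ 0.7471  0.6937 -0.6963]
fit grip [ 0.5365 -0.1274  0.1252] az 78.14604807320609 el 93.37689344351281 tip [ 0.5378 -0.1214  0.0204] n 430 rms 0.0025111997644526383
tilt 3.38
fit grip [ 0.5375 -0.1277  0.1249] az 73.09012719005182 el 92.18748136307302 tip [ 0.5387 -0.1239  0.02  ] n 222 rms 0.002307456072227508
tilt 2.19
fit grip [ 0.5336 -0.1257  0.1255] az 291.67215403931266 el 80.58872628326769 tip [ 0.5272 -0.1098  0.0219] n 222 rms 0.0027353837685664337
tilt 9.41
fit grip [ 0.6535 -0.2201  0.1262] az 254.83036959795305 el 87.11812387856611 tip [ 0.6549 -0.215   0.0213] n 413 rms 0.0024125947262097287
tilt 2.88
fit grip [ 0.6549 -0.2203  0.1198] az 95.62907425097825 el 91.77759919964186 tip [ 0.6545 -0.2171  0.0148] n 217 rms 0.0026757583341661738
tilt 1.78
fit grip [ 0.6503 -0.2187  0.1261] az 303.45364624701534 el 81.27835129279283 tip [ 0.6415 -0.2054  0.0224] n 226 rms 0.0026113150035807155
tilt 8.72
disc 30 [ 0.5357 -0.1199  0.1579]
disc 107 [ 0.5335 -0.1277  0.1602]
disc 30 [ 0.6521 -0.2126  0.1578]
disc 106 [ 0.6504 -0.2201  0.1604]
jar 252 [[0.689, -0.014, 0.038], [0.717, 0.004, 0.054], [0.747, 0.021, 0.07]]
jar 288 [[0.671, -0.062, 0.04], [0.687, -0.038, 0.076], [0.71, -0.021, 0.081]]
c25t origin 218 103 scale 4.41
c25j origin 262 124 scale 13.04
```

View pics/c25t.png

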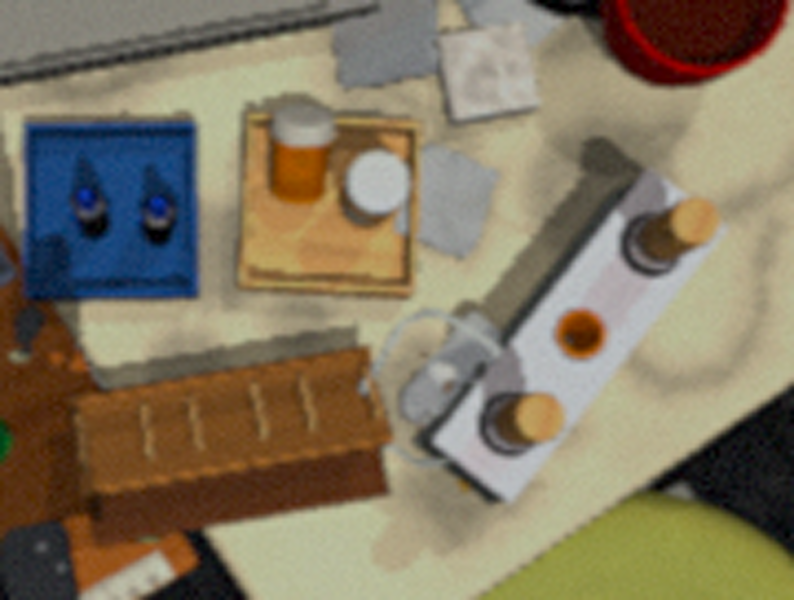

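View pics/c25j.png

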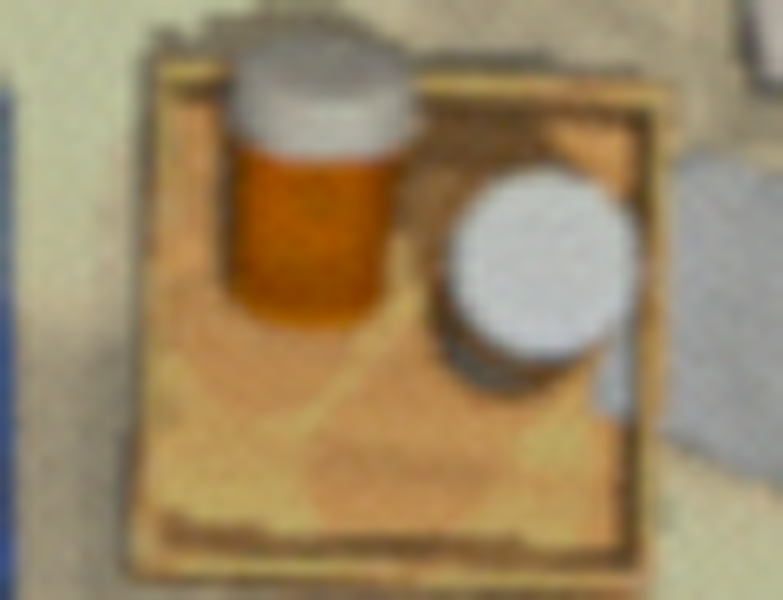

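```bash
python3 - <<'E'
from look import *
C=load("s25.npz"); W=cloud(C["top"])
for n,cam in (("blue_block","side"),("bench_block","top")):
    vision.capture(cam)
    r=models.masks_of(cam,n)
    if r:
        w=cloud(C[cam])[r[0]["mask"]]; print(n,r[0]["confidence"],np.nanmedian(w,0))
print(bot.hand_in())
E
```

```text
blue_block 0.72 [0.359  0.4597 0.0179]
bench_block 0.83 [ 0.7777 -0.1274  0.0207]
the job is handed in; nothing more can be done
None
```

I put the bench away and handed the job in at about 67 s of the 210 s allowed. The hand-in gives no verdict, so the results below are from my own last checks. In those, everything met the rules, but the short jar is tipped over.

| Item | Where it is now | Last check |
|---|---|---|
| Two thick mandrels | The two black cups | Handle ends 160 mm high, so tips about 55 mm below the mouths. Handle ends within about 3 mm of the cup axes, so tilt is about 1°. |
| Thin mandrel | Was not out | Its lane was empty from the start. |
| Both glue bottles | Standing in the blue bin | Both upright in the top view. |
| Tall amber jar | Standing in the wooden bin | Upright in the top view. |
| Short amber jar | Tipped, leaning on the wooden bin's far wall | Centre about 28 mm from the bin's centre (limit 55 mm) and low enough. I left it rather than risk disturbing the bin. |
| Polishing block and steel block | Untouched | Both within a few millimetres of their starting readings. |

Some readings disagreed:
- **Fingertips:** they sit about 27 mm behind the reported TCP, in every pose I checked. The first glue bottle was therefore gripped by its cap. I gripped the second the same way on purpose and corrected for the offset afterwards.
- **Mandrel tilt:** axis fits using both cameras or the side camera alone gave 2–3°. Fits from the top camera alone gave about 9°, which would be over the limit. I discounted those because that camera hardly sees the shafts, and both its view of the handle ends and the side pictures show them upright.

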